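Restock the findings rack and hang up the caddy

ROBOT

A 6-joint arm with a two-finger parallel gripper is mounted at the origin on the work surface. World frame = base frame: x ahead of the robot, y to its left, z up, the work surface at z = 0. Lengths are in m, angles in rad, forces in N, time in s.
With the tool pointing down it reaches from about 0.25 to 0.725 m from the base axis. Payload 4 kg.
Tool frame: the origin (TCP) lies at the very end of the fingers, on their centre line; the grasp point (between the pads) lies 19 mm behind it; x points along the fingers, y is the direction in which the jaws open and shut, and the axes are right-handed (so a half turn about x gives the same grasp; the last joint's range is limited). The gripper opens to 85 mm and grips with 20 to 120 N. Pads are 22 mm wide; open, the fingers measure 114 mm over their backs; the gripper's body (76 mm by 85 mm) begins 54 mm behind the grasp point. The pads swing forward as they close: fully open they stand 13 mm farther back than shut.
Start: joints at [-1.252, 0.241, 0.005, 1.335, 0, 1.571], TCP at [0.157, -0.475, 0.231] pointing down, gripper open.
Joint ranges: [-2.72, 2.72], [-1.05, 1.87], [-1.09, 1.28], [-1.99, 2.15], [-1.42, 1.44], [-3.14, 3.14]. Speed limits (rad/s): [2.79, 2.79, 3.14, 3.14, 3.14, 3.14].

INTERFACE

Orientations are given as a unit quaternion [x, y, z, w].
In Python, from workcell import get_obs, camera, job_done gives the robot as it stands. The module is installed in compiled form; this text tells all that it offers.
- The arm moves only by the tool arm_command, never from a script. Its argument "motion" is a list of rows, each an object of numbers: "x", "y", "z": the shift along the tool's x, y, z in m; "roll": the turn about the tool's x in rad; "fingers": the opening, from 0 (shut) to 1 (fully open). A call has 1 to 20 rows; each row shifts and turns the pose as measured when the row begins, along the tool's axes as they then stand; what a row does not reach is not made up. A row lasts 1/12 s, in which the tool goes at most 41.7 mm and 7.16 degrees, less where a joint would pass 70% of its speed; a pose out of reach is approached as far as the arm can. A call is refused whole if a number of a shift passes 0.0417 or a number of a turn 0.125, either way. A call with a gripper value outside its range is refused whole. The fingers move at their own pace and stop on an object; the grip force is fixed at half the most. Time passes only in rows, so rows that do not move let the fingers close. It gives the time, the measured TCP pose, the force and the opening at its end, in the units of the state.
- get_obs(): the state, without advancing time (a new reading comes with each control period).
- camera(name): name is "side" or "top"; returns a dict with "frame" (384x512x3 uint8, red, green, blue), "intrinsics" (3x3 intrinsics, pixels), "rvec" (rotation vector, rad) and "tvec" (3), from world to camera coordinates, as OpenCV has them. Camera axes: x right, y down, z forward; pixel columns grow to the right and rows downward; lengths in m; the calibration is good to about 2 mm. A picture is of the moment at which its call begins. There is no depth.
- job_done(): hands the job in, once; it reports no verdict.
The state is a dict: "clock": time; "joint_pos": joint angles; "joint_vel": joint speeds; "tau": joint torques, N m; "eef_pos": TCP position; "tool_rot": TCP orientation; "ft_force": force on the tool from outside, world axes, zero at the start; "ft_torque": the same for the moment, N m; "grip_width": finger opening in m.
Only numpy, scipy, OpenCV 4.12 (cv2) and the standard library are available. Lean on these libraries where they do the work, as an engineer would, in place of code of your own. Each camera call takes 0.05 s, during which the arm holds its last target.

TASK

On the goldsmith's bench, restock the wooden pot rack: take every spare pot out of the metal caddy and stand each one upright, fully down in an empty pocket of the rack, leaving the pots already in the rack in their own pockets. Then, with the caddy empty, hang the caddy by its handle on the steel hook stand so that it hangs there freely, level and still. Do not shift the loose white cup or the brass dish.

Things in the scene. Friction and masses are not known exactly. Their poses are not given: they have to be found in the camera images.
- rack: Pale wooden block 250 (x) x 130 (y) x 24 mm, fixed, left or right of the robot, with eight square pockets 40 mm wide, 16 mm deep (floor 8 mm above the underside), centred at x = -90, -30, +30, +90 mm, y = -30, +30 mm. Origin: centre of its underside, z up.
- caddy: Loose aluminium tray 250 (x) x 145 (y) mm, walls 16 mm high, floor 5 mm thick, 3 x 3 cells, 0.25 to 0.45 kg empty; spares stand singly in the six end cells, off-centre. Fixed handle: posts (14 x 8 mm) at x = 0, y = +-68 carry a level wooden bar along y, 145 long, 12 (x) x 10 (z) mm, centre 80 mm above the underside. Origin: centre of underside, z up. May get knocked aside during work.
- caddy_bar (a point): Centre of the caddy's handle bar; axes as the caddy's (y along the bar).
- stand: Fixed steel hook stand, origin on the bench below the hook seat. 165 mm along its +x a 16 mm post stands on a 130 mm square base. From the post, 210 mm up, one 8 mm round rod runs to -x, sloping down to the seat (axis 200 mm up), then turns up to a tip 20 mm farther along -x. The caddy's bar goes over the tip from the -x side and lies across the rod (along stand y).
- hook_seat (a point): Lowest spot of the hook, upper surface of the rod, 204 mm above the bench; axes as the stand's.
- hook_tip (a point): Centre of the rounded end of the upturned tip (4 mm radius), 222 mm above the bench, 20 mm to the stand's -x from the seat.
- cup: Loose white plastic cup, 64 mm across, 75 mm high; a bystander. Origin: centre of its underside.
- dish: Loose small brass bowl, 70 mm across, 30 mm high; a bystander. Origin: centre of its underside.
- kept0: Closed round pot, white plastic with a grey lid, 34 mm across, 40 mm high, about 50 g. Origin: centre of its underside, z up. If present, it stands in the rack pocket at x -90, y -30 mm from the start and stays there; absent (None) means that pocket starts empty.
- kept1: Closed round pot, white plastic with a grey lid, 34 mm across, 40 mm high, about 50 g. Origin: centre of its underside, z up. If present, it stands in the rack pocket at x -90, y +30 mm from the start and stays there; absent (None) means that pocket starts empty.
- kept2: Closed round pot, white plastic with a grey lid, 34 mm across, 40 mm high, about 50 g. Origin: centre of its underside, z up. If present, it stands in the rack pocket at x -30, y -30 mm from the start and stays there; absent (None) means that pocket starts empty.
- kept3: Closed round pot, white plastic with a grey lid, 34 mm across, 40 mm high, about 50 g. Origin: centre of its underside, z up. If present, it stands in the rack pocket at x -30, y +30 mm from the start and stays there; absent (None) means that pocket starts empty.
- kept4: Closed round pot, white plastic with a grey lid, 34 mm across, 40 mm high, about 50 g. Origin: centre of its underside, z up. If present, it stands in the rack pocket at x +30, y -30 mm from the start and stays there; absent (None) means that pocket starts empty.
- kept5: Closed round pot, white plastic with a grey lid, 34 mm across, 40 mm high, about 50 g. Origin: centre of its underside, z up. If present, it stands in the rack pocket at x +30, y +30 mm from the start and stays there; absent (None) means that pocket starts empty.
- kept6: Closed round pot, white plastic with a grey lid, 34 mm across, 40 mm high, about 50 g. Origin: centre of its underside, z up. If present, it stands in the rack pocket at x +90, y -30 mm from the start and stays there; absent (None) means that pocket starts empty.
- kept7: Closed round pot, white plastic with a grey lid, 34 mm across, 40 mm high, about 50 g. Origin: centre of its underside, z up. If present, it stands in the rack pocket at x +90, y +30 mm from the start and stays there; absent (None) means that pocket starts empty.
- spare0: Closed round pot, white plastic with a grey lid, 34 mm across, 40 mm high, about 50 g. Origin: centre of its underside, z up. A spare standing in the caddy, to be moved to any empty pocket; may be absent (None). There are never more spares than empty pockets.
- spare1: Closed round pot, white plastic with a grey lid, 34 mm across, 40 mm high, about 50 g. Origin: centre of its underside, z up. A spare standing in the caddy, to be moved to any empty pocket; may be absent (None). There are never more spares than empty pockets.
- spare2: Closed round pot, white plastic with a grey lid, 34 mm across, 40 mm high, about 50 g. Origin: centre of its underside, z up. A spare standing in the caddy, to be moved to any empty pocket; may be absent (None). There are never more spares than empty pockets.
- spare3: Closed round pot, white plastic with a grey lid, 34 mm across, 40 mm high, about 50 g. Origin: centre of its underside, z up. A spare standing in the caddy, to be moved to any empty pocket; may be absent (None). There are never more spares than empty pockets.
- spare4: Closed round pot, white plastic with a grey lid, 34 mm across, 40 mm high, about 50 g. Origin: centre of its underside, z up. A spare standing in the caddy, to be moved to any empty pocket; may be absent (None). There are never more spares than empty pockets.
- spare5: Closed round pot, white plastic with a grey lid, 34 mm across, 40 mm high, about 50 g. Origin: centre of its underside, z up. A spare standing in the caddy, to be moved to any empty pocket; may be absent (None). There are never more spares than empty pockets.
Mind the look-alikes: they are no part of the job. Leave any pink look-alike of the spare1 alone.

How it is judged:
By the outcome, as a careful person would: the job done as asked, in the order asked, and still so for the second after the job is handed in, with the robot touching nothing.
Of kept0, kept1, kept2, kept3, kept4, kept5, kept6, kept7 only 2 to 3 are there at a start; the rules pass over those that are not, and their reading is None.
Of spare0, spare1, spare2, spare3, spare4, spare5 only 4 to 5 are there at a start; the rules pass over those that are not, and their reading is None.
At some moment in a run one of caddy may be knocked a few centimetres aside while the robot is not near it.
It also fails if it takes over 210 s, if anything falls off the work surface, if the arm or the gripper's body presses on something with over 40 N, if the wrist force passes 120 N, or if a joint passes its speed limit or range.

## Working session

There is one attempt and no reset: what is moved stays moved. The work goes in short steps, Python scripts to look and compute and a tool call to move; the robot and the scene stay as the last step left them, time stands still between calls to the robot, and variables do not carry over. Pictures are saved under pics/ and viewed, and the job is handed in when it is done.

Besides the shell and the picture viewer there is one more tool, called after "Emit:" by a JSON object that holds its "op" and its "data", one argument or row to a line. arm_command: Moves the arm, as the interface text tells. Its arguments: {"type":"object","properties":{"motion":{"type":"array","items":{"type":"object","properties":{"x":{"type":"number"},"y":{"type":"number"},"z":{"type":"number"},"roll":{"type":"number"},"fingers":{"type":"number"}}}}},"required":["motion"]}

```bash
mkdir -p pics; cat > h.py <<'E'
import numpy as np,cv2
from workcell import get_obs,camera,job_done
def snap(n,tag):
    c=camera(n); np.savez(f'pics/{tag}.npz',**{k:np.asarray(v) for k,v in c.items()})
    cv2.imwrite(f'pics/{tag}.png',cv2.resize(c['frame'][:,:,::-1],(768,576),interpolation=cv2.INTER_CUBIC)); return c
def load(tag): return dict(np.load(f'pics/{tag}.npz'))
def ray(c,u,v):
    R=cv2.Rodrigues(np.array(c['rvec'],float))[0];t=np.array(c['tvec'],float).ravel()
    d=R.T@np.linalg.inv(c['intrinsics'])@np.array([u,v,1.]); return -R.T@t,d
def onz(c,u,v,z):
    o,d=ray(c,u,v); return o+d*(z-o[2])/d[2]
def proj(c,P):
    return cv2.projectPoints(np.array(P,float).reshape(-1,1,3),np.array(c['rvec'],float),np.array(c['tvec'],float),np.array(c['intrinsics'],float),None)[0].reshape(-1,2)
E
python3 - <<'E'
from h import *
for n in('top','side'):
    c=snap(n,n+'0'); print(ray(c,256,192),c['intrinsics'][0][0])
o=get_obs();print(o)
E
```

```text
(array([0.38161598, 0.0227705 , 1.0603339 ]), array([ 0.17553916, -0.04433131, -0.98350517])) 414.1472278072982
(array([0.20619507, 0.65132817, 0.70208168]), array([ 0.3377947 , -0.70091301, -0.62865528])) 426.19137753083413
{'clock': 0.1, 'joint_pos': array([-1.25199863e+00,  2.41349485e-01,  3.87287687e-03,  1.33520549e+00,
        1.60482450e-05,  1.57083305e+00]), 'joint_vel': array([ 0.00088627, -0.00053495,  0.00145265, -0.00064107,  0.00162528,
        0.00053981]), 'tau': array([ 4.15376944e-04, -3.73137689e+01,  2.53009772e+01,  1.08081358e-02,
        3.01683338e-05, -4.38406815e-06]), 'eef_pos': array([ 0.15654124, -0.47427195,  0.23050138]), 'tool_rot': array([-0.69804422, -0.11288161,  0.69824469, -0.11156327]), 'ft_force': array([-0.3276018 , -0.88692659,  0.235449  ]), 'ft_torque': array([-0.02177308,  0.00904612,  0.00737279]), 'grip_width': 0.08556677726188962}
```

View pics/top0.png

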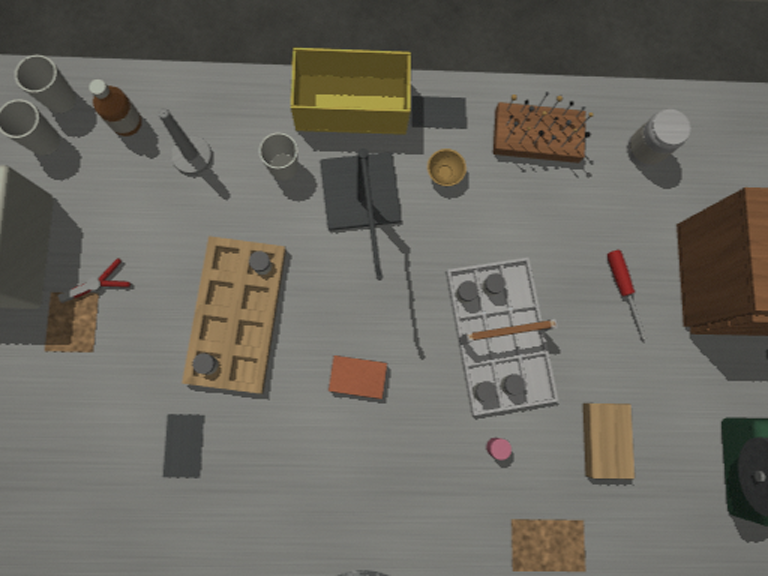

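View pics/side0.png

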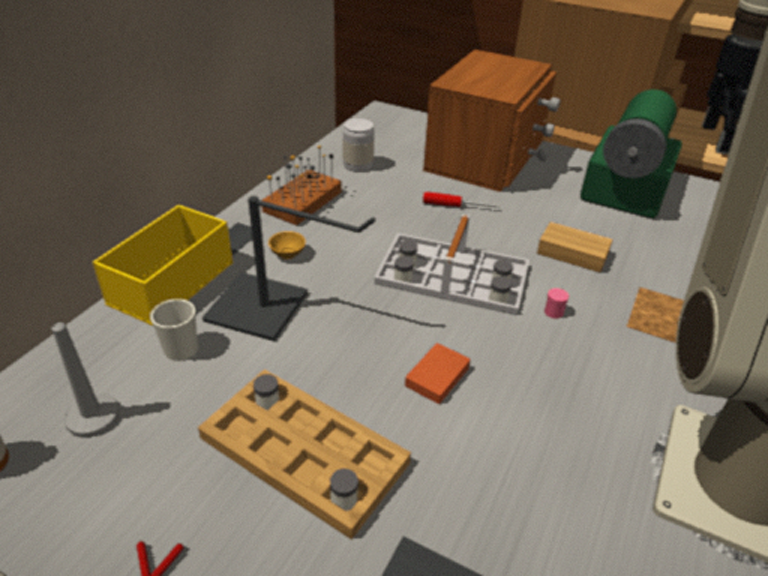

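The top view (768x576 px) shows four grey-lidded spares in the caddy at (468,293), (495,286), (486,393) and (514,386). Two kept pots are in the rack at (260,262) and (205,362). The pink look-alike is at (500,449) on the bench, and I'll leave it alone. The hook stand base is at (361,190), with its tip at about (379,276).

```bash
python3 - <<'E'
from h import *
c=load('top0');f=c['frame'][:,:,::-1]
a=cv2.resize(f[165:285,285:385],None,fx=5,fy=5,interpolation=cv2.INTER_CUBIC)
b=cv2.resize(f[150:270,115:200],None,fx=5,fy=5,interpolation=cv2.INTER_CUBIC)
cv2.imwrite('pics/crop_a.png',a[:, :]);cv2.imwrite('pics/crop_b.png',b)
d=cv2.resize(f[90:195,205:285],None,fx=5.5,fy=5.5,interpolation=cv2.INTER_CUBIC)
cv2.imwrite('pics/crop_d.png',d)
s=load('side0')['frame'][:,:,::-1]
cv2.imwrite('pics/crop_e.png',cv2.resize(s[115:225,130:265],None,fx=5,fy=5,interpolation=cv2.INTER_CUBIC))
E
```

```text
(no output)
```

View pics/crop_a.png

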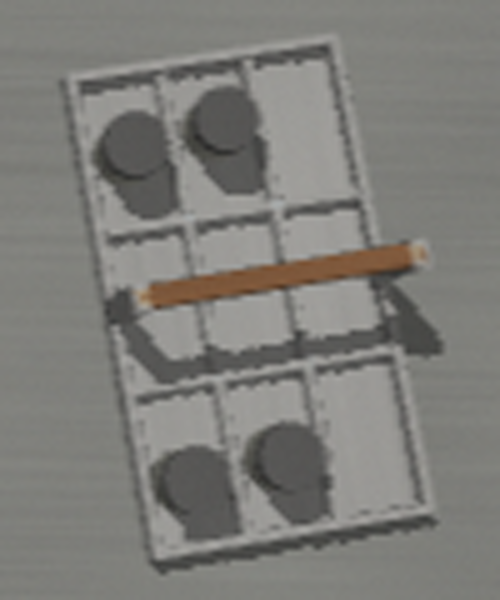

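View pics/crop_b.png

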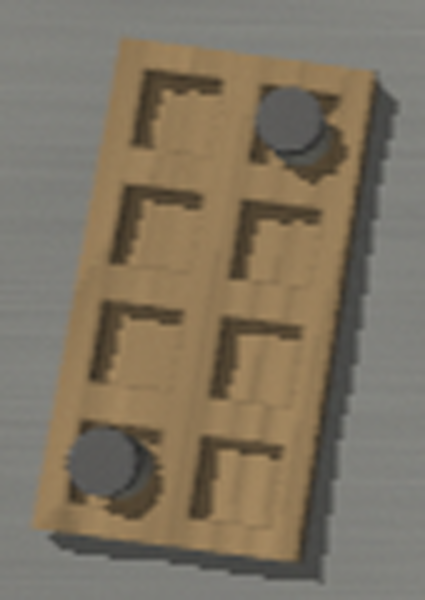

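View pics/crop_d.png

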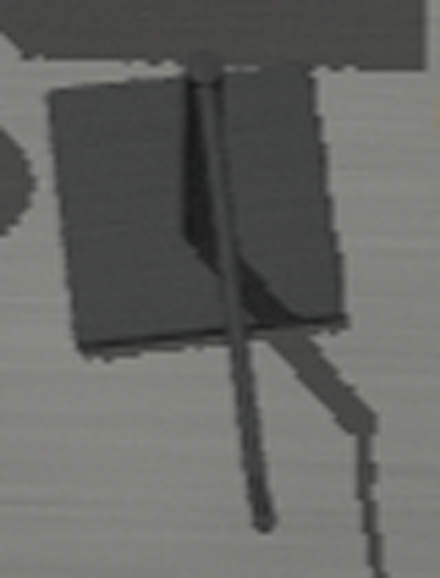

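View pics/crop_e.png

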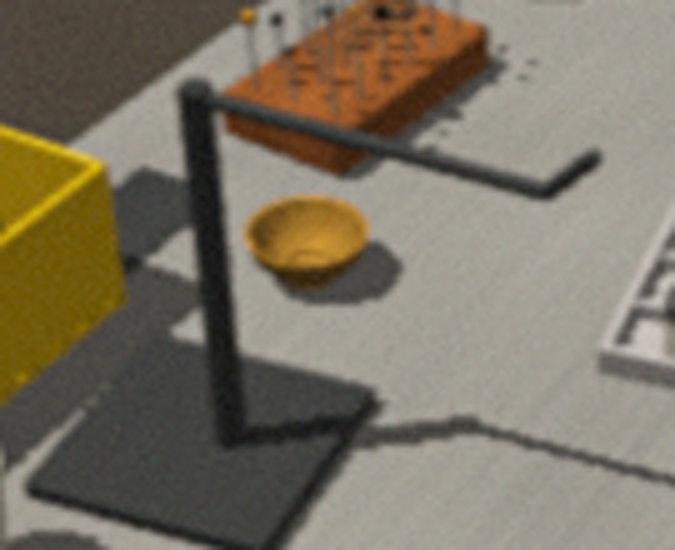

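```bash
cat >> h.py <<'E'
def un(p,s,u0,v0): return (p[0]+.5)/s-.5+u0,(p[1]+.5)/s-.5+v0
E
python3 - <<'E'
from h import *
np.set_printoptions(precision=4,suppress=True)
c=load('top0');s=load('side0')
def P(pts,sc,u0,v0,z): return np.array([onz(c,*un(p,sc,u0,v0),z)[:2] for p in pts])
print('spares',P([(135,145),(223,120),(197,480),(288,456)],5,285,165,.045))
k=P([(65,78),(337,38),(434,518),(152,560)],5,285,165,.016);print('caddy',k,k.mean(0),[np.linalg.norm(k[i]-k[(i+1)%4]) for i in range(4)])
b=P([(145,297),(420,254)],5,285,165,.08);print('bar',b,b.mean(0),np.linalg.norm(b[0]-b[1]),'barang',np.degrees(np.arctan2(*(b[0]-b[1])[::-1])))
r=P([(122,40),(373,72),(300,560),(35,527)],5,115,150,.024);print('rack',r,r.mean(0),[np.linalg.norm(r[i]-r[(i+1)%4]) for i in range(4)])
print('kept',P([(289,120),(104,462)],5,115,150,.048))
print('pk',P([(180,112),(157,227),(136,345),(290,160),(275,240),(255,358),(236,478)],5,115,150,.024))
# lines of long sides
st=P([(50,92),(312,66),(345,322),(82,345)],5.5,205,90,.006);print('base',st,st.mean(0))
print('tip',P([(263,523)],5.5,205,90,.222),'posttop',P([(205,66)],5.5,205,90,.21))
# side triangulation of tip & seat
u,v=un((593,158),5,130,115);o1,d1=ray(s,u,v)
u,v=un((263,523),5.5,205,90);o2,d2=ray(c,u,v)
A=np.stack([d1,-d2],1);t=np.linalg.lstsq(A,o2-o1,rcond=None)[0];print('tri',o1+d1*t[0],o2+d2*t[1])
print('side tip',onz(s,*un((593,158),5,130,115),.222),'side seat axis',onz(s,*un((545,188),5,130,115),.2))
print('dish',onz(c,447/1.5,168/1.5,.03),'cup',onz(c,279/1.5,151/1.5,.075),'pink',onz(c,500/1.5,449/1.5,.04))
E
```

```text
spares [[ 0.5622 -0.1625]
 [ 0.576  -0.2071]
 [ 0.397  -0.1917]
 [ 0.4094 -0.2368]]
caddy [[ 0.6017 -0.1315]
 [ 0.6267 -0.2743]
 [ 0.3807 -0.3176]
 [ 0.3577 -0.1748]] [ 0.4917 -0.2246] [np.float64(0.14495060906487658), np.float64(0.24975351096735243), np.float64(0.14469447346194328), np.float64(0.24778610654132277)]
bar [[ 0.4823 -0.1604]
 [ 0.506  -0.294 ]] [ 0.4942 -0.2272] 0.1356959986994363 barang 100.02562663226688
rack [[0.6484 0.2762]
 [0.6351 0.1482]
 [0.3883 0.1731]
 [0.402  0.3026]] [0.5185 0.225 ] [np.float64(0.12871989645520565), np.float64(0.2480110345439429), np.float64(0.1302693032843988), np.float64(0.24779079322782113)]
kept [[0.6036 0.1857]
 [0.433  0.2656]]
pk [[0.6116 0.2447]
 [0.5521 0.2526]
 [0.4924 0.2593]
 [0.5882 0.188 ]
 [0.5469 0.1934]
 [0.4872 0.2003]
 [0.4277 0.2064]]
base [[ 0.7996  0.0922]
 [ 0.8173 -0.0351]
 [ 0.6881 -0.0528]
 [ 0.6731  0.0727]] [0.7446 0.0193]
tip [[ 0.5464 -0.0074]] posttop [[0.7316 0.0183]]
tri [ 0.5461 -0.0073  0.2237] [ 0.5461 -0.0073  0.2237]
side tip [ 0.5474 -0.0096  0.222 ] side seat axis [ 0.5696 -0.0091  0.2   ]
dish [ 0.7818 -0.1308  0.03  ] cup [0.7848 0.157  0.075 ] pink [ 0.3051 -0.2144  0.04  ]
```

```bash
python3 - <<'E'
from h import *
c=load('top0');f=c['frame'][:,:,::-1]
def crop(n,u0,v0,w,h,s):
    a=cv2.resize(f[v0:v0+h,u0:u0+w],None,fx=s,fy=s,interpolation=cv2.INTER_CUBIC)
    a=cv2.convertScaleAbs(a,alpha=1.5)
    for i in range(0,w,10): cv2.line(a,(i*s,0),(i*s,6),(0,255,255),1);cv2.putText(a,str(u0+i),(i*s,18),0,.35,(0,255,255))
    for i in range(0,h,10): cv2.line(a,(0,i*s),(6,i*s),(0,255,255),1);cv2.putText(a,str(v0+i),(8,i*s+4),0,.35,(0,255,255))
    cv2.imwrite(n,a)
crop('pics/r1.png',120,155,76,58,10)
crop('pics/r2.png',118,205,76,58,10)
crop('pics/c1.png',295,168,76,58,10)
crop('pics/c2.png',300,225,76,58,10)
E
```

```text
(no output)
```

View pics/r1.png

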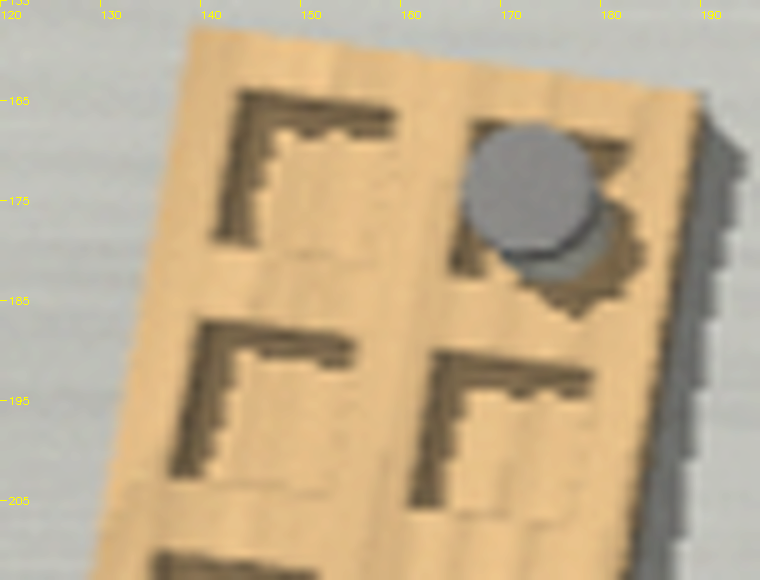

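View pics/r2.png

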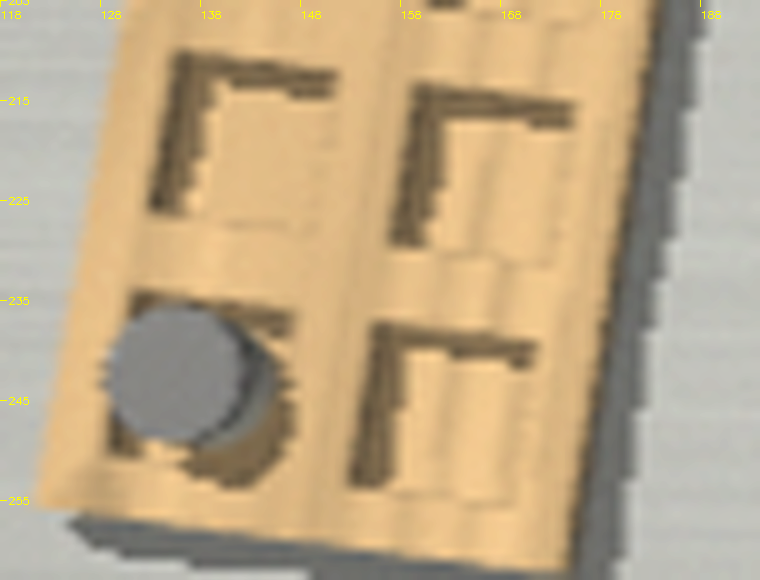

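View pics/c1.png

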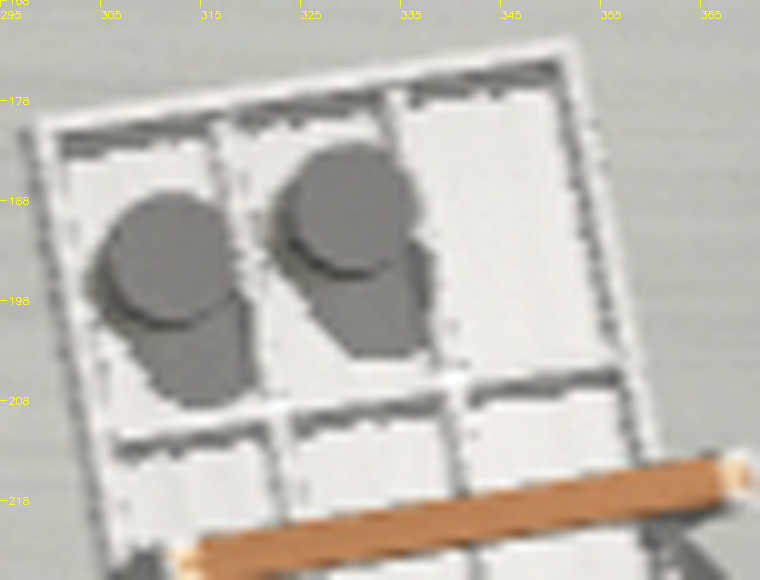

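View pics/c2.png

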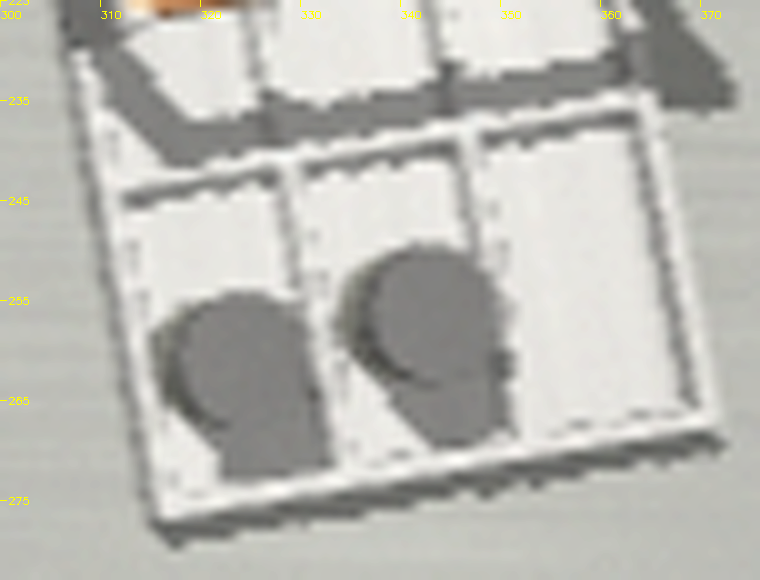

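```bash
cat >> h.py <<'E'
def rigid(L,W):
    L=np.array(L,float);W=np.array(W,float);l=L.mean(0);w=W.mean(0)
    H=(L-l).T@(W-w);U,_,V=np.linalg.svd(H);R=(V.T*[1,np.linalg.det(V.T@U.T)])@U.T
    return R,w-R@l
from scipy.spatial.transform import Rotation as Ro
def plan(x,y,z,jaw):
    """jaw: desired world angle (deg) of tool y, mod 180"""
    o=get_obs();R=Ro.from_quat(o['tool_rot']).as_matrix();d=R.T@(np.array([x,y,z])-o['eef_pos'])
    a=np.degrees(np.arctan2(R[1,1],R[0,1]));e=(jaw-a+90)%180-90
    print('clk %.1f pos'%o['clock'],np.round(o['eef_pos'],4),'jaw %.1f'%a,'tilt',np.round(R[:,0],3),'F',np.round(o['ft_force'],1),'w %.4f'%o['grip_width'])
    d2=Ro.from_rotvec([np.radians(e),0,0]).as_matrix() # world yaw e => roll -e about tool x(down)
    R2=R@Ro.from_rotvec([-np.radians(e),0,0]).as_matrix()
    print('tool d mm (now)',np.round(d*1e3,1),'roll',round(-np.radians(e),3),'| d mm after roll',np.round(R2.T@(np.array([x,y,z])-o['eef_pos'])*1e3,1),'j6 %.2f'%o['joint_pos'][5])
E
python3 - <<'E'
from h import *
np.set_printoptions(precision=4,suppress=True)
c=load('top0')
pk={(90,30):(238,90,1),(30,30):(200,320,1),(30,-30):(435,350,1),(90,-30):(472,120,1),(-30,30):(175,52,2),(-30,-30):(415,85,2),(-90,30):(135,293,2),(-90,-30):(372,322,2)}
L=[];W=[]
for k,(a,b,n) in pk.items():
    L.append(((k[0]+20)/1e3,(k[1]+20)/1e3));W.append(onz(c,*un((a,b),10,*((120,155) if n==1 else (118,205))),.024)[:2])
R,t=rigid(L,W);print('rack',t,np.degrees(np.arctan2(R[1,0],R[0,0])));print((np.array(W)-(np.array(L)@R.T+t))*1e3)
for k in pk: print(k,R@(np.array(k)/1e3)+t)
for p,o in (((172,257),(295,168)),((352,208),(295,168)),((240,358),(300,225)),((436,314),(300,225))): print('lid',onz(c,*un(p,10,*o),.045))
plan(.562,-.163,.12,10)
E
```

```text
rack [0.5184 0.2264] -6.2469707863416355
[[-0.1283  0.1141]
 [-0.2518 -0.6397]
 [ 0.0519 -0.1451]
 [ 0.1721  0.2601]
 [ 0.2603  0.1874]
 [-0.1639  0.002 ]
 [-0.2486 -0.5014]
 [ 0.3084  0.7226]]
(90, 30) [0.6112 0.2465]
(30, 30) [0.5515 0.253 ]
(30, -30) [0.545  0.1933]
(90, -30) [0.6046 0.1868]
(-30, 30) [0.4919 0.2595]
(-30, -30) [0.4854 0.1999]
(-90, 30) [0.4322 0.266 ]
(-90, -30) [0.4257 0.2064]
lid [ 0.5631 -0.1628  0.045 ]
lid [ 0.5767 -0.2085  0.045 ]
lid [ 0.3976 -0.1906  0.045 ]
lid [ 0.4091 -0.2391  0.045 ]
clk 0.1 pos [ 0.1565 -0.4743  0.2305] jaw -71.7 tilt [-0.001  0.002 -1.   ] F [-0.3 -0.9  0.2] w 0.0856
tool d mm (now) [ 110.8 -168.3 -482.6] roll -1.427 | d mm after roll [ 110.8  453.4 -235.9] j6 1.57
```

Emit:
{"op": "arm_command", "data": {
  "motion": [
    {"roll": -0.119},
    {"roll": -0.119},
    {"roll": -0.119},
    {"roll": -0.119},
    {"roll": -0.119},
    {"roll": -0.119},
    {"roll": -0.119},
    {"roll": -0.119},
    {"roll": -0.119},
    {"roll": -0.119},
    {"roll": -0.119},
    {"roll": -0.119}
  ]
}}

```text
schema error: expected keys x, y, z, roll, fingers
```

```bash
python3 - <<'E'
from h import *
plan(.5767,-.2085,.12,10)
E
```

```text
clk 0.1 pos [ 0.1565 -0.4743  0.2305] jaw -71.7 tilt [-0.001  0.002 -1.   ] F [-0.3 -0.9  0.2] w 0.0856
tool d mm (now) [ 110.7 -120.5 -482.3] roll -1.427 | d mm after roll [ 110.7  460.  -188.6] j6 1.57
```

Emit:
{"op": "arm_command", "data": {
  "motion": [
    {"x": 0, "y": 0, "z": 0, "roll": -0.119, "fingers": 0.7},
    {"x": 0, "y": 0, "z": 0, "roll": -0.119, "fingers": 0.7},
    {"x": 0, "y": 0, "z": 0, "roll": -0.119, "fingers": 0.7},
    {"x": 0, "y": 0, "z": 0, "roll": -0.119, "fingers": 0.7},
    {"x": 0, "y": 0, "z": 0, "roll": -0.119, "fingers": 0.7},
    {"x": 0, "y": 0, "z": 0, "roll": -0.119, "fingers": 0.7},
    {"x": 0, "y": 0, "z": 0, "roll": -0.119, "fingers": 0.7},
    {"x": 0, "y": 0, "z": 0, "roll": -0.119, "fingers": 0.7},
    {"x": 0, "y": 0, "z": 0, "roll": -0.119, "fingers": 0.7},
    {"x": 0, "y": 0, "z": 0, "roll": -0.119, "fingers": 0.7},
    {"x": 0, "y": 0, "z": 0, "roll": -0.119, "fingers": 0.7},
    {"x": 0, "y": 0, "z": 0, "roll": -0.119, "fingers": 0.7}
  ]
}}

```text
clock: 1.1
eef_pos: [0.155, -0.4697, 0.2237]
tool_rot: [0.439, 0.562, -0.432, 0.552]
ft_force: [0.1, 0.0, -0.6]
grip_width: 0.0599
```

```bash
python3 - <<'E'
from h import *
plan(.5767,-.2085,.12,10)
E
```

```text
clk 1.1 pos [ 0.155  -0.4697  0.2237] jaw 14.0 tilt [-0.006  0.017 -1.   ] F [ 0.1  0.  -0.6] w 0.0599
tool d mm (now) [ 105.8  472.4 -149.9] roll 0.069 | d mm after roll [ 105.8  460.9 -182.2] j6 0.08
```

Emit:
{"op": "arm_command", "data": {
  "motion": [
    {"x": 0, "y": 0.038, "z": -0.015, "roll": 0.01, "fingers": 0.7},
    {"x": 0, "y": 0.038, "z": -0.015, "roll": 0.01, "fingers": 0.7},
    {"x": 0, "y": 0.038, "z": -0.015, "roll": 0.01, "fingers": 0.7},
    {"x": 0, "y": 0.038, "z": -0.015, "roll": 0.01, "fingers": 0.7},
    {"x": 0, "y": 0.038, "z": -0.015, "roll": 0.01, "fingers": 0.7},
    {"x": 0, "y": 0.038, "z": -0.015, "roll": 0.01, "fingers": 0.7},
    {"x": 0, "y": 0.038, "z": -0.015, "roll": 0.01, "fingers": 0.7},
    {"x": 0, "y": 0.038, "z": -0.015, "roll": 0, "fingers": 0.7},
    {"x": 0, "y": 0.038, "z": -0.015, "roll": 0, "fingers": 0.7},
    {"x": 0, "y": 0.038, "z": -0.015, "roll": 0, "fingers": 0.7},
    {"x": 0, "y": 0.038, "z": -0.015, "roll": 0, "fingers": 0.7}
  ]
}}

```text
clock: 2.02
eef_pos: [0.5341, -0.223, 0.2193]
tool_rot: [0.462, 0.546, -0.457, 0.529]
ft_force: [0.8, -0.7, 0.5]
grip_width: 0.0596
```

```bash
python3 - <<'E'
from h import *
plan(.5767,-.2085,.12,10)
E
```

```text
clk 2.0 pos [ 0.5341 -0.223   0.2193] jaw 9.0 tilt [-0.014  0.021 -1.   ] F [ 0.8 -0.7  0.5] w 0.0596
tool d mm (now) [98.9 45.4 -5.4] roll -0.018 | d mm after roll [98.9 45.5 -4.6] j6 1.01
```

Emit:
{"op": "arm_command", "data": {
  "motion": [
    {"x": 0, "y": 0.035, "z": -0.004, "roll": 0, "fingers": 0.7},
    {"x": 0.02, "y": 0.01, "z": 0, "roll": 0, "fingers": 0.7},
    {"x": 0.03, "y": 0, "z": 0, "roll": 0, "fingers": 0.7},
    {"x": 0.03, "y": 0, "z": 0, "roll": 0, "fingers": 0.7},
    {"x": 0, "y": 0, "z": 0, "roll": 0, "fingers": 0.7},
    {"x": 0, "y": 0, "z": 0, "roll": 0, "fingers": 0.7}
  ]
}}

```text
clock: 2.52
eef_pos: [0.5877, -0.2003, 0.133]
tool_rot: [0.458, 0.55, -0.452, 0.532]
ft_force: [0.2, -0.4, 0.4]
grip_width: 0.0596
```

```bash
python3 - <<'E'
from h import *
plan(.5767,-.2085,.02,10)
snap('top','top1')
E
```

```text
clk 2.5 pos [ 0.5877 -0.2003  0.133 ] jaw 9.9 tilt [-0.013  0.022 -1.   ] F [ 0.2 -0.4  0.4] w 0.0596
tool d mm (now) [112.9 -11.2   9. ] roll -0.003 | d mm after roll [112.9 -11.2   8.9] j6 1.06
```

View pics/top1.png

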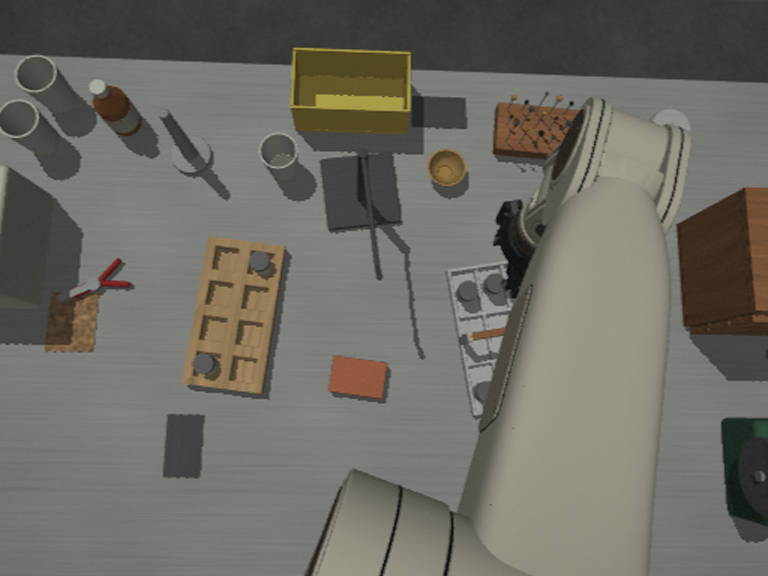

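Caddy unchanged (lids still at (468,293), (495,286) px). I'm aligning above the far right spare and going down.

Emit:
{"op": "arm_command", "data": {
  "motion": [
    {"x": 0.02, "y": -0.011, "z": 0.009, "roll": 0, "fingers": 0.7},
    {"x": 0.02, "y": 0, "z": 0, "roll": 0, "fingers": 0.7},
    {"x": 0.02, "y": 0, "z": 0, "roll": 0, "fingers": 0.7},
    {"x": 0, "y": 0, "z": 0, "roll": 0, "fingers": 0.7},
    {"x": 0, "y": 0, "z": 0, "roll": 0, "fingers": 0.7}
  ]
}}

```text
clock: 2.98
eef_pos: [0.5811, -0.214, 0.0818]
tool_rot: [0.461, 0.545, -0.452, 0.536]
ft_force: [-0.3, 0.1, 0.8]
grip_width: 0.0596
```

```bash
python3 - <<'E'
from h import *
plan(.5767,-.2085,.02,10)
snap('side','side1')
E
```

```text
clk 3.0 pos [ 0.5811 -0.214   0.0818] jaw 9.7 tilt [-0.001  0.017 -1.   ] F [-0.3  0.1  0.8] w 0.0596
tool d mm (now) [61.9 -3.5 -5.1] roll -0.006 | d mm after roll [61.9 -3.5 -5.1] j6 1.04
```

View pics/side1.png

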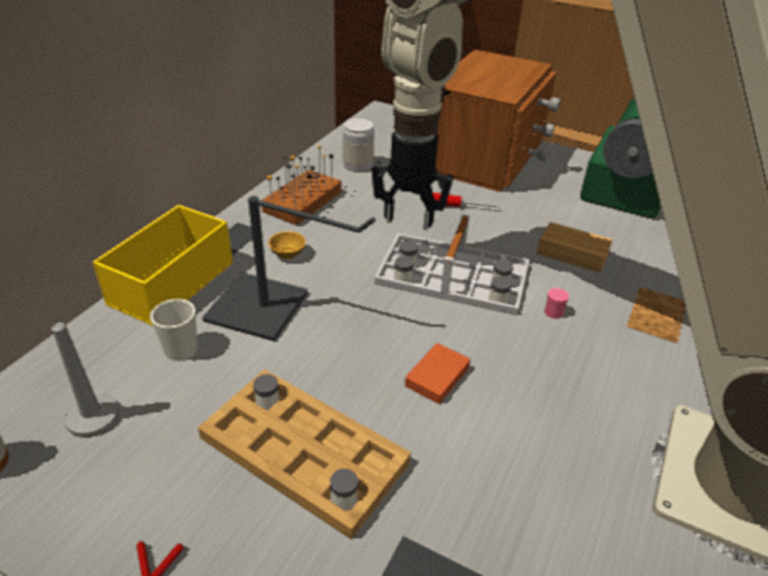

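Emit:
{"op": "arm_command", "data": {
  "motion": [
    {"x": 0.01, "y": -0.003, "z": -0.004, "roll": 0, "fingers": 0.7},
    {"x": 0.012, "y": 0, "z": 0, "roll": 0, "fingers": 0.7},
    {"x": 0.012, "y": 0, "z": 0, "roll": 0, "fingers": 0.7},
    {"x": 0, "y": 0, "z": 0, "roll": 0, "fingers": 0.7},
    {"x": 0, "y": 0, "z": 0, "roll": 0, "fingers": 0.7}
  ]
}}

```text
clock: 3.45
eef_pos: [0.5828, -0.2127, 0.055]
tool_rot: [0.463, 0.54, -0.45, 0.541]
ft_force: [0.9, 0.6, 0.9]
grip_width: 0.0599
```

```bash
python3 - <<'E'
from h import *
plan(.5767,-.2085,.02,10)
E
```

```text
clk 3.5 pos [ 0.5828 -0.2127  0.055 ] jaw 9.6 tilt [ 0.013  0.012 -1.   ] F [0.9 0.6 0.9] w 0.0599
tool d mm (now) [35.  -5.8 -4.8] roll -0.007 | d mm after roll [35.  -5.8 -4.9] j6 1.05
```

Emit:
{"op": "arm_command", "data": {
  "motion": [
    {"x": 0.005, "y": -0.005, "z": -0.003, "roll": 0, "fingers": 0.7},
    {"x": 0.005, "y": -0.003, "z": -0.002, "roll": 0, "fingers": 0.7},
    {"x": 0, "y": 0, "z": 0, "roll": 0, "fingers": 0.7},
    {"x": 0, "y": 0, "z": 0, "roll": 0, "fingers": 0.7}
  ]
}}

```text
clock: 3.78
eef_pos: [0.574, -0.2089, 0.0449]
tool_rot: [0.463, 0.539, -0.45, 0.541]
ft_force: [0.1, 0.3, 0.3]
grip_width: 0.0593
```

```bash
python3 - <<'E'
from h import *
plan(.5767,-.2085,.02,10)
E
```

```text
clk 3.8 pos [ 0.574  -0.2089  0.0449] jaw 9.6 tilt [ 0.014  0.012 -1.   ] F [0.1 0.3 0.3] w 0.0593
tool d mm (now) [24.9  2.3  0.3] roll -0.007 | d mm after roll [24.9  2.3  0.3] j6 1.05
```

Emit:
{"op": "arm_command", "data": {
  "motion": [
    {"x": 0.008, "y": 0, "z": 0, "roll": 0, "fingers": 0.7},
    {"x": 0.008, "y": 0, "z": 0, "roll": 0, "fingers": 0.7},
    {"x": 0.006, "y": 0, "z": 0, "roll": 0, "fingers": 0.7},
    {"x": 0, "y": 0, "z": 0, "roll": 0, "fingers": 0.7},
    {"x": 0, "y": 0, "z": 0, "roll": 0, "fingers": 0.7}
  ]
}}

```text
clock: 4.2
eef_pos: [0.5744, -0.2086, 0.0205]
tool_rot: [0.463, 0.539, -0.45, 0.541]
ft_force: [0.3, -0.0, -0.0]
grip_width: 0.0597
```

```bash
python3 - <<'E'
from h import *
plan(.5767,-.2085,.02,10)
c=snap('side','side2')
cv2.imwrite('pics/side2c.png',cv2.resize(c['frame'][110:220,235:365,::-1],None,fx=5,fy=5,interpolation=cv2.INTER_CUBIC))
E
```

```text
clk 4.2 pos [ 0.5744 -0.2086  0.0205] jaw 9.6 tilt [ 0.014  0.012 -1.   ] F [ 0.3 -0.  -0. ] w 0.0597
tool d mm (now) [0.6 2.3 0.3] roll -0.007 | d mm after roll [0.6 2.3 0.3] j6 1.05
```

View pics/side2c.png

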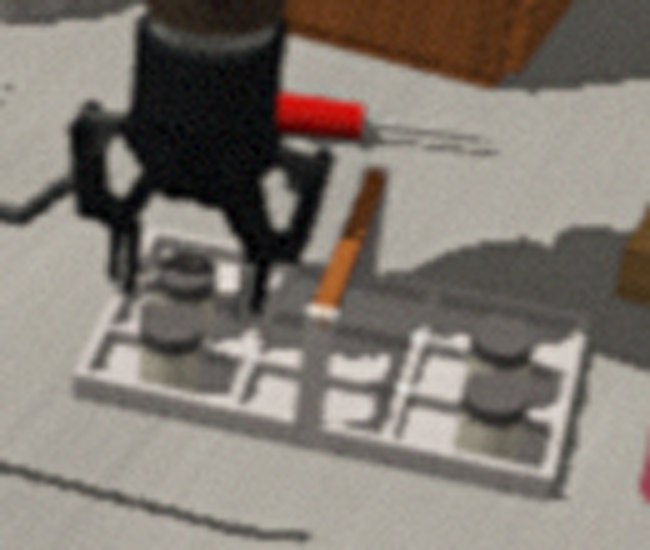

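The crop shows the jaws straddling the far right spare, one finger either side of its lid at crop (185,265). The near spare and the handle are clear. Closing now.

Emit:
{"op": "arm_command", "data": {
  "motion": [
    {"x": 0, "y": 0.002, "z": 0, "roll": 0, "fingers": 0.5},
    {"x": 0, "y": 0, "z": 0, "roll": 0, "fingers": 0.2},
    {"x": 0, "y": 0, "z": 0, "roll": 0, "fingers": 0},
    {"x": 0, "y": 0, "z": 0, "roll": 0, "fingers": 0},
    {"x": 0, "y": 0, "z": 0, "roll": 0, "fingers": 0},
    {"x": 0, "y": 0, "z": 0, "roll": 0, "fingers": 0},
    {"x": 0, "y": 0, "z": 0, "roll": 0, "fingers": 0}
  ]
}}

```text
clock: 4.83
eef_pos: [0.5775, -0.2085, 0.0216]
tool_rot: [0.463, 0.539, -0.45, 0.542]
ft_force: [0.2, -0.3, -0.2]
grip_width: 0.0321
```

```bash
python3 - <<'E'
from h import *
plan(.5767,-.2085,.12,10)
E
```

```text
clk 4.8 pos [ 0.5775 -0.2085  0.0216] jaw 9.6 tilt [ 0.015  0.011 -1.   ] F [ 0.2 -0.3 -0.2] w 0.0321
tool d mm (now) [-98.4   0.9  -1. ] roll -0.007 | d mm after roll [-98.4   0.9  -1. ] j6 1.05
```

Emit:
{"op": "arm_command", "data": {
  "motion": [
    {"x": -0.01, "y": 0, "z": 0, "roll": 0, "fingers": 0},
    {"x": -0.015, "y": 0, "z": 0, "roll": 0, "fingers": 0},
    {"x": -0.025, "y": 0, "z": 0, "roll": 0, "fingers": 0},
    {"x": -0.025, "y": 0, "z": 0, "roll": 0, "fingers": 0},
    {"x": -0.02, "y": 0, "z": 0, "roll": 0, "fingers": 0},
    {"x": -0.01, "y": 0, "z": 0, "roll": 0, "fingers": 0},
    {"x": 0, "y": 0, "z": 0, "roll": 0, "fingers": 0},
    {"x": 0, "y": 0, "z": 0, "roll": 0, "fingers": 0}
  ]
}}

```text
clock: 5.5
eef_pos: [0.5743, -0.2093, 0.134]
tool_rot: [0.463, 0.539, -0.45, 0.541]
ft_force: [0.0, 0.5, -0.5]
grip_width: 0.0322
```

```bash
python3 - <<'E'
from h import *
plan(.4257,.2064,.12,-6.2)
c=snap('side','side3')
E
```

```text
clk 5.5 pos [ 0.5743 -0.2093  0.134 ] jaw 9.6 tilt [ 0.013  0.012 -1.   ] F [ 0.   0.5 -0.5] w 0.0322
tool d mm (now) [  17.1  -77.3 -434.5] roll 0.276 | d mm after roll [  17.1 -192.8 -397. ] j6 1.05
```

View pics/side3.png

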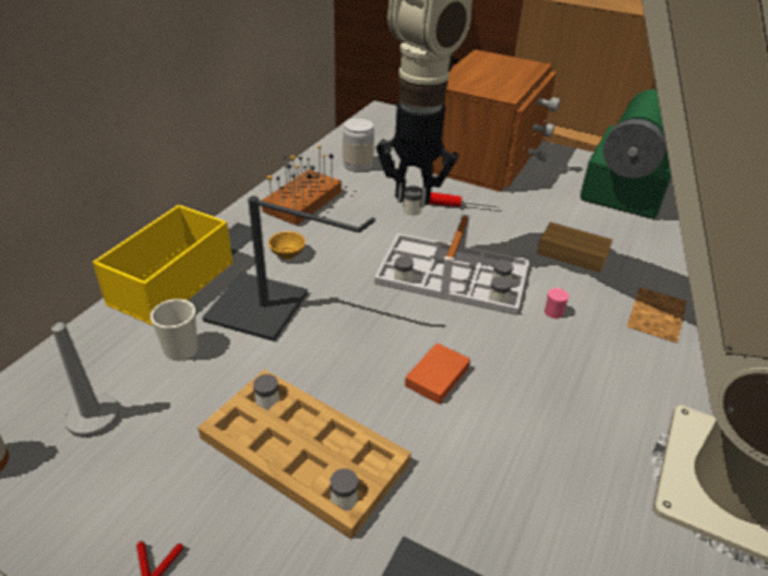

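The pot is lifted upright at (412,200) px. Moving back in x, then across to the rack, clear of the hook.

Emit:
{"op": "arm_command", "data": {
  "motion": [
    {"x": 0, "y": -0.03, "z": -0.01, "roll": 0.09, "fingers": 0},
    {"x": 0, "y": -0.035, "z": -0.02, "roll": 0.09, "fingers": 0},
    {"x": 0, "y": -0.035, "z": -0.03, "roll": 0.09, "fingers": 0},
    {"x": 0, "y": -0.025, "z": -0.03, "roll": 0, "fingers": 0},
    {"x": 0, "y": -0.015, "z": -0.035, "roll": 0, "fingers": 0},
    {"x": 0, "y": -0.01, "z": -0.035, "roll": 0, "fingers": 0},
    {"x": 0, "y": -0.01, "z": -0.035, "roll": 0, "fingers": 0},
    {"x": 0, "y": 0, "z": -0.035, "roll": 0, "fingers": 0},
    {"x": 0, "y": 0, "z": -0.035, "roll": 0, "fingers": 0},
    {"x": 0, "y": 0, "z": -0.03, "roll": 0, "fingers": 0},
    {"x": 0, "y": 0, "z": -0.02, "roll": 0, "fingers": 0},
    {"x": 0, "y": 0, "z": -0.01, "roll": 0, "fingers": 0},
    {"x": 0, "y": 0, "z": 0, "roll": 0, "fingers": 0},
    {"x": 0, "y": 0, "z": 0, "roll": 0, "fingers": 0}
  ]
}}

```text
clock: 6.72
eef_pos: [0.4275, 0.1229, 0.119]
tool_rot: [-0.528, -0.475, 0.53, -0.463]
ft_force: [-0.1, -0.6, -0.4]
grip_width: 0.0324
```

```bash
python3 - <<'E'
from h import *
plan(.4257,.2064,.08,-6.2)
E
```

```text
clk 6.7 pos [0.4275 0.1229 0.119 ] jaw -6.9 tilt [-0.014  0.011 -1.   ] F [-0.1 -0.6 -0.4] w 0.0324
tool d mm (now) [ 40.  -11.1 -82.3] roll -0.012 | d mm after roll [ 40.  -10.2 -82.4] j6 1.96
```

Emit:
{"op": "arm_command", "data": {
  "motion": [
    {"x": 0, "y": -0.003, "z": -0.02, "roll": -0.01, "fingers": 0},
    {"x": 0, "y": -0.003, "z": -0.02, "roll": 0, "fingers": 0},
    {"x": 0.005, "y": -0.003, "z": -0.02, "roll": 0, "fingers": 0},
    {"x": 0.008, "y": 0, "z": -0.012, "roll": 0, "fingers": 0},
    {"x": 0.008, "y": 0, "z": -0.005, "roll": 0, "fingers": 0},
    {"x": 0.005, "y": 0, "z": 0, "roll": 0, "fingers": 0},
    {"x": 0, "y": 0, "z": 0, "roll": 0, "fingers": 0},
    {"x": 0, "y": 0, "z": 0, "roll": 0, "fingers": 0}
  ]
}}

```text
clock: 7.38
eef_pos: [0.4242, 0.1944, 0.0875]
tool_rot: [-0.524, -0.475, 0.534, -0.463]
ft_force: [0.2, -0.1, -0.9]
grip_width: 0.032
```

```bash
python3 - <<'E'
from h import *
plan(.4257,.2064,.05,-6.2)
E
```

```text
clk 7.4 pos [0.4242 0.1944 0.0875] jaw -6.9 tilt [-0.023  0.004 -1.   ] F [ 0.2 -0.1 -0.9] w 0.0320
tool d mm (now) [ 37.5   0.9 -12.1] roll -0.012 | d mm after roll [ 37.5   1.1 -12. ] j6 2.11
```

Emit:
{"op": "arm_command", "data": {
  "motion": [
    {"x": 0.006, "y": 0.001, "z": -0.006, "roll": -0.01, "fingers": 0},
    {"x": 0.008, "y": 0, "z": -0.005, "roll": 0, "fingers": 0},
    {"x": 0.008, "y": 0, "z": 0, "roll": 0, "fingers": 0},
    {"x": 0.008, "y": 0, "z": 0, "roll": 0, "fingers": 0},
    {"x": 0, "y": 0, "z": 0, "roll": 0, "fingers": 0},
    {"x": 0, "y": 0, "z": 0, "roll": 0, "fingers": 0}
  ]
}}

```text
clock: 7.88
eef_pos: [0.4261, 0.2037, 0.0541]
tool_rot: [-0.522, -0.477, 0.533, -0.465]
ft_force: [0.3, 0.1, -0.2]
grip_width: 0.0324
```

```bash
python3 - <<'E'
from h import *
plan(.4257,.2064,.0245,-6.2)
c=snap('side','side4');f=c['frame'][:,:,::-1]
cv2.imwrite('pics/side4c.png',cv2.resize(f[215:365,125:290],None,fx=4,fy=4,interpolation=cv2.INTER_CUBIC))
c=snap('top','top4')
E
```

```text
clk 7.9 pos [0.4261 0.2037 0.0541] jaw -6.5 tilt [-0.023  0.003 -1.   ] F [ 0.3  0.1 -0.2] w 0.0324
tool d mm (now) [29.6 -0.1 -2.7] roll -0.005 | d mm after roll [29.6 -0.1 -2.7] j6 2.12
```

View pics/side4c.png

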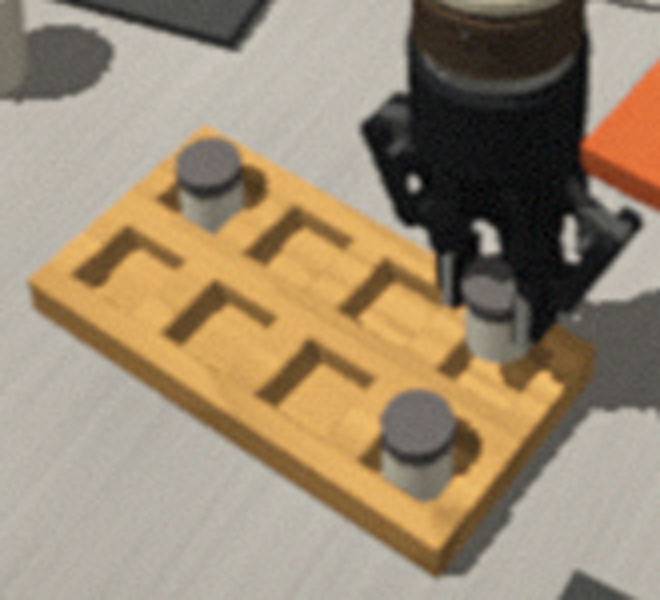

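View pics/top4.png

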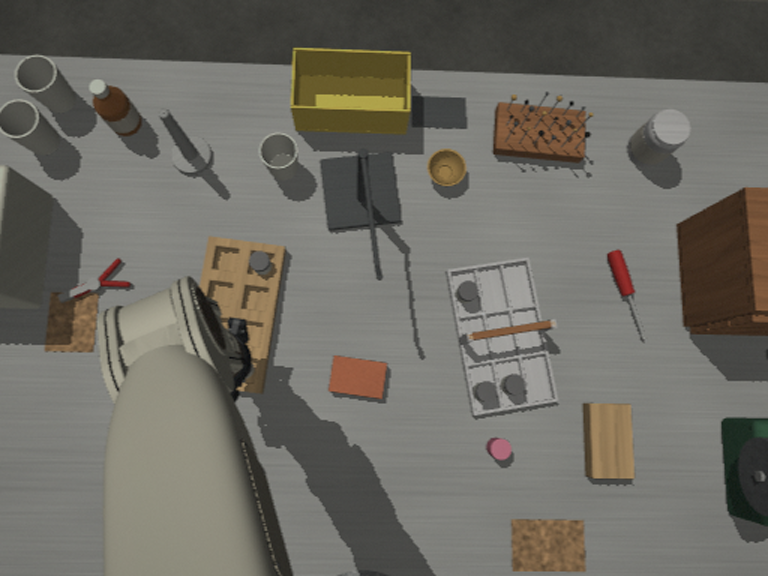

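Pot is over the near-right pocket (crop (495,320)), and the caddy and remaining three spares are undisturbed. Lowering.

Emit:
{"op": "arm_command", "data": {
  "motion": [
    {"x": 0.003, "y": 0, "z": -0.003, "roll": 0, "fingers": 0},
    {"x": 0.005, "y": 0, "z": 0, "roll": 0, "fingers": 0},
    {"x": 0, "y": 0, "z": 0, "roll": 0, "fingers": 0},
    {"x": 0, "y": 0, "z": 0, "roll": 0, "fingers": 0}
  ]
}}

```text
clock: 8.32
eef_pos: [0.4273, 0.2075, 0.0468]
tool_rot: [-0.523, -0.477, 0.532, -0.465]
ft_force: [0.1, 0.7, -0.8]
grip_width: 0.0321
```

```bash
python3 - <<'E'
from h import *
plan(.4257,.2064,.0255,-6.2)
E
```

```text
clk 8.3 pos [0.4273 0.2075 0.0468] jaw -6.5 tilt [-0.021  0.004 -1.   ] F [ 0.1  0.7 -0.8] w 0.0321
tool d mm (now) [21.3 -1.   1.3] roll -0.005 | d mm after roll [21.3 -1.   1.3] j6 2.13
```

Emit:
{"op": "arm_command", "data": {
  "motion": [
    {"x": 0.006, "y": -0.001, "z": 0.001, "roll": 0, "fingers": 0},
    {"x": 0.006, "y": 0, "z": 0, "roll": 0, "fingers": 0},
    {"x": 0.004, "y": 0, "z": 0, "roll": 0, "fingers": 0},
    {"x": 0.003, "y": 0, "z": 0, "roll": 0, "fingers": 0},
    {"x": 0, "y": 0, "z": 0, "roll": 0, "fingers": 0},
    {"x": 0, "y": 0, "z": 0, "roll": 0, "fingers": 0}
  ]
}}

```text
clock: 8.82
eef_pos: [0.4254, 0.2065, 0.0256]
tool_rot: [-0.523, -0.477, 0.532, -0.465]
ft_force: [0.3, -0.6, 0.1]
grip_width: 0.0322
```

```bash
python3 - <<'E'
from h import *
plan(.4257,.2064,.0255,-6.2)
E
```

```text
clk 8.8 pos [0.4254 0.2065 0.0256] jaw -6.5 tilt [-0.021  0.004 -1.   ] F [ 0.3 -0.6  0.1] w 0.0322
tool d mm (now) [0.1 0.3 0. ] roll -0.005 | d mm after roll [0.1 0.3 0. ] j6 2.13
```

Inserted without contact force. Releasing and rising.

Emit:
{"op": "arm_command", "data": {
  "motion": [
    {"x": 0, "y": 0, "z": 0, "roll": 0, "fingers": 0.55},
    {"x": 0, "y": 0, "z": 0, "roll": 0, "fingers": 0.55},
    {"x": 0, "y": 0, "z": 0, "roll": 0, "fingers": 0.55},
    {"x": -0.01, "y": 0, "z": 0, "roll": 0, "fingers": 0.6},
    {"x": -0.02, "y": 0, "z": 0, "roll": 0, "fingers": 0.7},
    {"x": -0.03, "y": 0, "z": 0, "roll": 0, "fingers": 0.7},
    {"x": -0.03, "y": 0, "z": 0, "roll": 0, "fingers": 0.7},
    {"x": -0.01, "y": 0, "z": 0, "roll": 0, "fingers": 0.7},
    {"x": 0, "y": 0, "z": 0, "roll": 0, "fingers": 0.7}
  ]
}}

```text
clock: 9.57
eef_pos: [0.4268, 0.2056, 0.1296]
tool_rot: [-0.522, -0.477, 0.533, -0.465]
ft_force: [0.7, 0.5, 0.2]
grip_width: 0.0595
```

```bash
python3 - <<'E'
from h import *
plan(.5631,-.1628,.12,10)
c=snap('side','side5');f=c['frame'][:,:,::-1]
cv2.imwrite('pics/side5c.png',cv2.resize(f[215:365,125:290],None,fx=4,fy=4,interpolation=cv2.INTER_CUBIC))
E
```

```text
clk 9.6 pos [0.4268 0.2056 0.1296] jaw -6.5 tilt [-0.023  0.003 -1.   ] F [0.7 0.5 0.2] w 0.0595
tool d mm (now) [  5.4 177.2 350.7] roll -0.288 | d mm after roll [  5.4  70.4 386.6] j6 2.12
```

View pics/side5c.png

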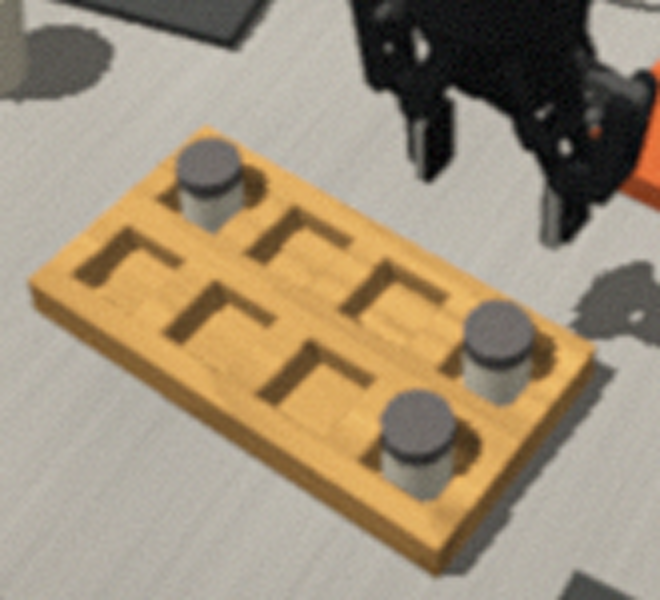

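Pot seated at crop (498,345), other pots unmoved. Going to the far-left spare at (.563,-.163).

Emit:
{"op": "arm_command", "data": {
  "motion": [
    {"x": 0, "y": -0.005, "z": 0.02, "roll": -0.09, "fingers": 0.7},
    {"x": 0, "y": -0.005, "z": 0.035, "roll": -0.09, "fingers": 0.7},
    {"x": 0, "y": 0, "z": 0.035, "roll": -0.09, "fingers": 0.7},
    {"x": 0, "y": 0, "z": 0.038, "roll": 0, "fingers": 0.7},
    {"x": 0, "y": 0, "z": 0.038, "roll": 0, "fingers": 0.7},
    {"x": 0, "y": 0, "z": 0.038, "roll": 0, "fingers": 0.7},
    {"x": 0, "y": 0, "z": 0.038, "roll": 0, "fingers": 0.7},
    {"x": 0, "y": 0.01, "z": 0.038, "roll": 0, "fingers": 0.7},
    {"x": 0, "y": 0.02, "z": 0.03, "roll": 0, "fingers": 0.7},
    {"x": 0, "y": 0.025, "z": 0.02, "roll": 0, "fingers": 0.7},
    {"x": 0, "y": 0.015, "z": 0.01, "roll": 0, "fingers": 0.7},
    {"x": 0, "y": 0, "z": 0, "roll": 0, "fingers": 0.7},
    {"x": 0, "y": 0, "z": 0, "roll": 0, "fingers": 0.7}
  ]
}}

```text
clock: 10.7
eef_pos: [0.5237, -0.1307, 0.1081]
tool_rot: [0.447, 0.554, -0.462, 0.529]
ft_force: [-0.4, 0.0, -0.6]
grip_width: 0.06
```

```bash
python3 - <<'E'
from h import *
plan(.5631,-.1628,.06,10)
c=snap('side','side6');f=c['frame'][:,:,::-1]
cv2.imwrite('pics/side6c.png',cv2.resize(f[130:220,235:365],None,fx=5,fy=5,interpolation=cv2.INTER_CUBIC))
E
```

```text
clk 10.7 pos [ 0.5237 -0.1307  0.1081] jaw 10.0 tilt [-0.041  0.007 -0.999] F [-0.4  0.  -0.6] w 0.0600
tool d mm (now) [46.2 35.1 39.1] roll 0.0 | d mm after roll [46.2 35.1 39.1] j6 1.15
```

View pics/side6c.png

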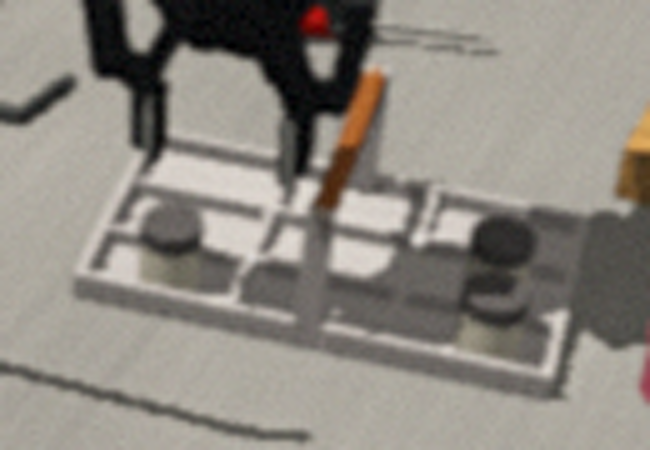

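Emit:
{"op": "arm_command", "data": {
  "motion": [
    {"x": -0.005, "y": 0.015, "z": 0.015, "roll": 0, "fingers": 0.7},
    {"x": 0, "y": 0.012, "z": 0.013, "roll": 0, "fingers": 0.7},
    {"x": 0, "y": 0.005, "z": 0.006, "roll": 0, "fingers": 0.7},
    {"x": 0.01, "y": 0, "z": 0, "roll": 0, "fingers": 0.7},
    {"x": 0.01, "y": 0, "z": 0, "roll": 0, "fingers": 0.7},
    {"x": 0, "y": 0, "z": 0, "roll": 0, "fingers": 0.7},
    {"x": 0, "y": 0, "z": 0, "roll": 0, "fingers": 0.7}
  ]
}}

```text
clock: 11.33
eef_pos: [0.5506, -0.1511, 0.0856]
tool_rot: [0.443, 0.561, -0.462, 0.525]
ft_force: [0.1, 0.3, 1.0]
grip_width: 0.0598
```

```bash
python3 - <<'E'
from h import *
plan(.5631,-.1628,.045,10)
E
```

```text
clk 11.3 pos [ 0.5506 -0.1511  0.0856] jaw 10.5 tilt [-0.056  0.012 -0.998] F [0.1 0.3 1. ] w 0.0598
tool d mm (now) [39.7 12.3 14.6] roll 0.008 | d mm after roll [39.7 12.4 14.5] j6 1.12
```

Emit:
{"op": "arm_command", "data": {
  "motion": [
    {"x": -0.01, "y": 0.005, "z": 0.005, "roll": 0, "fingers": 0.7},
    {"x": -0.01, "y": 0.005, "z": 0.005, "roll": 0, "fingers": 0.7},
    {"x": -0.01, "y": 0.005, "z": 0.005, "roll": 0, "fingers": 0.7},
    {"x": -0.01, "y": 0.005, "z": 0, "roll": 0, "fingers": 0.7},
    {"x": 0, "y": 0.005, "z": 0, "roll": 0, "fingers": 0.7},
    {"x": 0, "y": 0, "z": 0, "roll": 0, "fingers": 0.7}
  ]
}}

```text
clock: 11.83
eef_pos: [0.5746, -0.1577, 0.1228]
tool_rot: [0.44, 0.565, -0.462, 0.523]
ft_force: [-1.0, -0.2, 0.5]
grip_width: 0.0597
```

```bash
python3 - <<'E'
from h import *
plan(.5631,-.1628,.045,10)
E
```

```text
clk 11.8 pos [ 0.5746 -0.1577  0.1228] jaw 10.7 tilt [-0.066  0.015 -0.998] F [-1.  -0.2  0.5] w 0.0597
tool d mm (now) [78.3 -7.4  5. ] roll 0.012 | d mm after roll [78.3 -7.3  5.1] j6 1.12
```

Emit:
{"op": "arm_command", "data": {
  "motion": [
    {"x": 0, "y": -0.02, "z": 0, "roll": 0, "fingers": 0.7},
    {"x": 0, "y": 0, "z": 0, "roll": 0, "fingers": 0.7},
    {"x": 0, "y": 0, "z": 0, "roll": 0, "fingers": 0.7},
    {"x": 0, "y": 0, "z": 0, "roll": 0, "fingers": 0.7}
  ]
}}

```text
clock: 12.17
eef_pos: [0.5523, -0.1595, 0.1219]
tool_rot: [0.439, 0.567, -0.462, 0.522]
ft_force: [-0.4, 0.2, 1.0]
grip_width: 0.06
```

```bash
python3 - <<'E'
from h import *
plan(.5631,-.1628,.045,10)
E
```

```text
clk 12.2 pos [ 0.5523 -0.1595  0.1219] jaw 10.8 tilt [-0.069  0.016 -0.997] F [-0.4  0.2  1. ] w 0.0600
tool d mm (now) [75.9 15.   7.5] roll 0.014 | d mm after roll [75.9 15.1  7.3] j6 1.10
```

Emit:
{"op": "arm_command", "data": {
  "motion": [
    {"x": 0, "y": 0, "z": 0, "roll": 0, "fingers": 0.7},
    {"x": 0, "y": 0, "z": 0, "roll": 0, "fingers": 0.7},
    {"x": 0, "y": 0, "z": 0, "roll": 0, "fingers": 0.7},
    {"x": 0, "y": 0, "z": 0, "roll": 0, "fingers": 0.7}
  ]
}}

```text
clock: 12.5
eef_pos: [0.5524, -0.1588, 0.1209]
tool_rot: [0.439, 0.567, -0.462, 0.522]
ft_force: [-0.5, -1.2, -0.6]
grip_width: 0.0598
```

```bash
python3 - <<'E'
from h import *
plan(.5631,-.1628,.045,10);print(get_obs()['joint_pos'],get_obs()['joint_vel'])
E
```

```text
clk 12.5 pos [ 0.5524 -0.1588  0.1209] jaw 10.8 tilt [-0.07   0.016 -0.997] F [-0.5 -1.2 -0.6] w 0.0598
tool d mm (now) [74.9 14.7  8.1] roll 0.015 | d mm after roll [74.9 14.8  7.9] j6 1.10
[-0.2780672   0.5104185   0.10673219  1.2393926  -0.00361804  1.10446328] [ 0.00243958  0.00388816  0.00206008 -0.00076622  0.00053319  0.00027178]
```

Emit:
{"op": "arm_command", "data": {
  "motion": [
    {"x": 0.02, "y": 0, "z": 0, "roll": 0, "fingers": 0.7},
    {"x": 0.02, "y": 0, "z": 0, "roll": 0, "fingers": 0.7},
    {"x": 0, "y": 0, "z": 0, "roll": 0, "fingers": 0.7},
    {"x": 0, "y": 0, "z": 0, "roll": 0, "fingers": 0.7}
  ]
}}

```text
clock: 12.83
eef_pos: [0.5518, -0.1585, 0.0814]
tool_rot: [0.44, 0.566, -0.461, 0.523]
ft_force: [0.6, 0.0, 0.7]
grip_width: 0.0599
```

```bash
python3 - <<'E'
from h import *
plan(.5631,-.1628,.045,10);print(get_obs()['joint_pos'],get_obs()['joint_vel'])
E
```

```text
clk 12.8 pos [ 0.5518 -0.1585  0.0814] jaw 10.9 tilt [-0.066  0.015 -0.998] F [0.6 0.  0.7] w 0.0599
tool d mm (now) [35.5 12.5  7.3] roll 0.015 | d mm after roll [35.5 12.6  7.1] j6 1.10
[-0.2778125   0.53929195  0.0449201   1.14437402 -0.00356205  1.10435321] [-0.00028148  0.02431385 -0.02312207 -0.01054419  0.00039612  0.00028013]
```

Emit:
{"op": "arm_command", "data": {
  "motion": [
    {"x": -0.01, "y": 0, "z": 0, "roll": 0, "fingers": 0.7},
    {"x": -0.01, "y": 0, "z": 0, "roll": 0, "fingers": 0.7},
    {"x": -0.01, "y": 0, "z": 0, "roll": 0, "fingers": 0.7},
    {"x": -0.01, "y": 0, "z": 0, "roll": 0, "fingers": 0.7},
    {"x": -0.01, "y": 0, "z": 0, "roll": 0, "fingers": 0.7},
    {"x": -0.01, "y": 0, "z": 0, "roll": 0, "fingers": 0.7},
    {"x": -0.01, "y": 0, "z": 0, "roll": 0, "fingers": 0.7},
    {"x": 0, "y": 0, "z": 0, "roll": 0, "fingers": 0.7},
    {"x": 0, "y": 0, "z": 0, "roll": 0, "fingers": 0.7}
  ]
}}

```text
clock: 13.58
eef_pos: [0.5628, -0.1612, 0.1715]
tool_rot: [0.442, 0.56, -0.459, 0.529]
ft_force: [0.2, -0.1, -0.1]
grip_width: 0.0596
```

```bash
python3 - <<'E'
from h import *
plan(.5631,-.1628,.045,10)
E
```

```text
clk 13.6 pos [ 0.5628 -0.1612  0.1715] jaw 10.8 tilt [-0.048  0.01  -0.999] F [ 0.2 -0.1 -0.1] w 0.0596
tool d mm (now) [126.3   5.7   4. ] roll 0.015 | d mm after roll [126.3   5.8   3.9] j6 1.10
```

Emit:
{"op": "arm_command", "data": {
  "motion": [
    {"x": 0.04, "y": 0, "z": 0, "roll": 0, "fingers": 0.7},
    {"x": 0, "y": 0, "z": 0, "roll": 0, "fingers": 0.7},
    {"x": 0, "y": 0, "z": 0, "roll": 0, "fingers": 0.7}
  ]
}}

```text
clock: 13.83
eef_pos: [0.5615, -0.161, 0.1345]
tool_rot: [0.443, 0.558, -0.458, 0.531]
ft_force: [1.3, -0.4, 0.3]
grip_width: 0.0597
```

```bash
python3 - <<'E'
from h import *
plan(.5631,-.1628,.045,10)
E
```

```text
clk 13.8 pos [ 0.5615 -0.161   0.1345] jaw 10.8 tilt [-0.043  0.009 -0.999] F [ 1.3 -0.4  0.3] w 0.0597
tool d mm (now) [89.3  4.9  3.5] roll 0.015 | d mm after roll [89.3  4.9  3.4] j6 1.10
```

Emit:
{"op": "arm_command", "data": {
  "motion": [
    {"x": 0, "y": -0.03, "z": 0, "roll": 0, "fingers": 0.7},
    {"x": 0, "y": -0.03, "z": 0, "roll": 0, "fingers": 0.7},
    {"x": 0, "y": -0.03, "z": 0, "roll": 0, "fingers": 0.7},
    {"x": 0, "y": 0, "z": 0, "roll": 0, "fingers": 0.7},
    {"x": 0, "y": 0, "z": 0, "roll": 0, "fingers": 0.7}
  ]
}}

```text
clock: 14.25
eef_pos: [0.4746, -0.1793, 0.1435]
tool_rot: [0.443, 0.557, -0.457, 0.534]
ft_force: [1.1, 1.6, 0.4]
grip_width: 0.0598
```

```bash
python3 - <<'E'
from h import *
plan(.5631,-.1628,.045,10)
E
```

```text
clk 14.2 pos [ 0.4746 -0.1793  0.1435] jaw 10.9 tilt [-0.037  0.006 -0.999] F [1.1 1.6 0.4] w 0.0598
tool d mm (now) [95.3 93.5  1.8] roll 0.016 | d mm after roll [95.3 93.5  0.3] j6 1.02
```

Emit:
{"op": "arm_command", "data": {
  "motion": [
    {"x": 0, "y": 0.03, "z": 0, "roll": 0, "fingers": 0.7},
    {"x": 0, "y": 0.03, "z": 0, "roll": 0, "fingers": 0.7},
    {"x": 0, "y": 0.02, "z": 0, "roll": 0.01, "fingers": 0.7},
    {"x": 0, "y": 0.01, "z": 0, "roll": 0, "fingers": 0.7},
    {"x": 0, "y": 0, "z": 0, "roll": 0, "fingers": 0.7}
  ]
}}

```text
clock: 14.67
eef_pos: [0.572, -0.1633, 0.1487]
tool_rot: [0.449, 0.55, -0.458, 0.535]
ft_force: [0.6, 0.7, -0.9]
grip_width: 0.06
```

```bash
python3 - <<'E'
from h import *
plan(.5631,-.1628,.045,10)
E
```

```text
clk 14.7 pos [ 0.572  -0.1633  0.1487] jaw 10.2 tilt [-0.025  0.003 -1.   ] F [ 0.6  0.7 -0.9] w 0.0600
tool d mm (now) [103.9  -6.2  -1.3] roll 0.003 | d mm after roll [103.9  -6.2  -1.3] j6 1.12
```

Emit:
{"op": "arm_command", "data": {
  "motion": [
    {"x": -0.01, "y": 0, "z": 0, "roll": 0, "fingers": 0.7},
    {"x": -0.01, "y": 0, "z": 0, "roll": 0, "fingers": 0.7},
    {"x": -0.01, "y": 0, "z": 0, "roll": 0, "fingers": 0.7},
    {"x": -0.01, "y": 0, "z": 0, "roll": 0, "fingers": 0.7},
    {"x": -0.01, "y": 0, "z": 0, "roll": 0, "fingers": 0.7},
    {"x": 0.04, "y": 0, "z": 0, "roll": 0, "fingers": 0.7},
    {"x": 0.04, "y": 0, "z": 0, "roll": 0, "fingers": 0.7},
    {"x": 0, "y": 0, "z": 0, "roll": 0, "fingers": 0.7},
    {"x": 0, "y": 0, "z": 0, "roll": 0, "fingers": 0.7}
  ]
}}

```text
clock: 15.42
eef_pos: [0.5792, -0.1653, 0.1333]
tool_rot: [0.451, 0.543, -0.455, 0.542]
ft_force: [0.5, -0.4, 0.7]
grip_width: 0.0601
```

```bash
python3 - <<'E'
from h import *
plan(.5631,-.1628,.045,10)
E
```

```text
clk 15.4 pos [ 0.5792 -0.1653  0.1333] jaw 10.3 tilt [-0.005 -0.003 -1.   ] F [ 0.5 -0.4  0.7] w 0.0601
tool d mm (now) [ 88.4 -14.9  -5.5] roll 0.005 | d mm after roll [ 88.4 -14.9  -5.5] j6 1.12
```

Tilt is restored to near vertical. Aligning gently.

Emit:
{"op": "arm_command", "data": {
  "motion": [
    {"x": 0.01, "y": -0.007, "z": -0.003, "roll": 0, "fingers": 0.7},
    {"x": 0.01, "y": -0.005, "z": -0.002, "roll": 0, "fingers": 0.7},
    {"x": 0.01, "y": -0.002, "z": 0, "roll": 0, "fingers": 0.7},
    {"x": 0.01, "y": 0, "z": 0, "roll": 0, "fingers": 0.7},
    {"x": 0.01, "y": 0, "z": 0, "roll": 0, "fingers": 0.7},
    {"x": 0.01, "y": 0, "z": 0, "roll": 0, "fingers": 0.7},
    {"x": 0, "y": 0, "z": 0, "roll": 0, "fingers": 0.7}
  ]
}}

```text
clock: 16.0
eef_pos: [0.5708, -0.1658, 0.0827]
tool_rot: [0.454, 0.538, -0.453, 0.547]
ft_force: [0.6, -0.6, -0.2]
grip_width: 0.0595
```

```bash
python3 - <<'E'
from h import *
plan(.5631,-.1628,.02,10)
E
```

```text
clk 16.0 pos [ 0.5708 -0.1658  0.0827] jaw 10.2 tilt [ 0.01  -0.008 -1.   ] F [ 0.6 -0.6 -0.2] w 0.0595
tool d mm (now) [62.6 -7.6 -4.9] roll 0.004 | d mm after roll [62.6 -7.6 -4.8] j6 1.11
```

Emit:
{"op": "arm_command", "data": {
  "motion": [
    {"x": 0.008, "y": -0.003, "z": -0.003, "roll": 0, "fingers": 0.7},
    {"x": 0.008, "y": -0.003, "z": -0.002, "roll": 0, "fingers": 0.7},
    {"x": 0.008, "y": -0.002, "z": 0, "roll": 0, "fingers": 0.7},
    {"x": 0.005, "y": 0, "z": 0, "roll": 0, "fingers": 0.7},
    {"x": 0, "y": 0, "z": 0, "roll": 0, "fingers": 0.7},
    {"x": 0, "y": 0, "z": 0, "roll": 0, "fingers": 0.7}
  ]
}}

```text
clock: 16.5
eef_pos: [0.5614, -0.1619, 0.0498]
tool_rot: [0.453, 0.539, -0.454, 0.547]
ft_force: [-0.3, 1.0, -0.8]
grip_width: 0.0594
```

```bash
python3 - <<'E'
from h import *
plan(.5631,-.1628,.02,10)
E
```

```text
clk 16.5 pos [ 0.5614 -0.1619  0.0498] jaw 10.2 tilt [ 0.009 -0.007 -1.   ] F [-0.3  1.  -0.8] w 0.0594
tool d mm (now) [29.8  1.3  0.9] roll 0.004 | d mm after roll [29.8  1.3  0.9] j6 1.11
```

Aligned. Descend and grip.

Emit:
{"op": "arm_command", "data": {
  "motion": [
    {"x": 0.008, "y": 0.001, "z": 0.001, "roll": 0, "fingers": 0.7},
    {"x": 0.008, "y": 0, "z": 0, "roll": 0, "fingers": 0.7},
    {"x": 0.007, "y": 0, "z": 0, "roll": 0, "fingers": 0.7},
    {"x": 0.004, "y": 0, "z": 0, "roll": 0, "fingers": 0.7},
    {"x": 0, "y": 0, "z": 0, "roll": 0, "fingers": 0.7},
    {"x": 0, "y": 0, "z": 0, "roll": 0, "fingers": 0.7}
  ]
}}

```text
clock: 17.0
eef_pos: [0.5637, -0.1634, 0.0202]
tool_rot: [0.454, 0.538, -0.453, 0.547]
ft_force: [-0.4, -0.2, 0.1]
grip_width: 0.0598
```

```bash
python3 - <<'E'
from h import *
plan(.5631,-.1628,.02,10)
E
```

```text
clk 17.0 pos [ 0.5637 -0.1634  0.0202] jaw 10.2 tilt [ 0.01  -0.008 -1.   ] F [-0.4 -0.2  0.1] w 0.0598
tool d mm (now) [ 0.2 -0.5 -0.7] roll 0.004 | d mm after roll [ 0.2 -0.5 -0.7] j6 1.11
```

Emit:
{"op": "arm_command", "data": {
  "motion": [
    {"x": 0, "y": 0, "z": 0, "roll": 0, "fingers": 0.5},
    {"x": 0, "y": 0, "z": 0, "roll": 0, "fingers": 0.2},
    {"x": 0, "y": 0, "z": 0, "roll": 0, "fingers": 0},
    {"x": 0, "y": 0, "z": 0, "roll": 0, "fingers": 0},
    {"x": 0, "y": 0, "z": 0, "roll": 0, "fingers": 0},
    {"x": 0, "y": 0, "z": 0, "roll": 0, "fingers": 0},
    {"x": 0, "y": 0, "z": 0, "roll": 0, "fingers": 0}
  ]
}}

```text
clock: 17.58
eef_pos: [0.5646, -0.1636, 0.0215]
tool_rot: [0.454, 0.537, -0.453, 0.548]
ft_force: [0.3, 0.4, -0.5]
grip_width: 0.0322
```

```bash
python3 - <<'E'
from h import *
plan(.5631,-.1628,.14,10)
E
```

```text
clk 17.6 pos [ 0.5646 -0.1636  0.0215] jaw 10.2 tilt [ 0.012 -0.008 -1.   ] F [ 0.3  0.4 -0.5] w 0.0322
tool d mm (now) [-118.5   -0.2    0.2] roll 0.004 | d mm after roll [-118.5   -0.2    0.2] j6 1.11
```

Emit:
{"op": "arm_command", "data": {
  "motion": [
    {"x": -0.01, "y": 0, "z": 0, "roll": 0, "fingers": 0},
    {"x": -0.015, "y": 0, "z": 0, "roll": 0, "fingers": 0},
    {"x": -0.025, "y": 0, "z": 0, "roll": 0, "fingers": 0},
    {"x": -0.025, "y": 0, "z": 0, "roll": 0, "fingers": 0},
    {"x": -0.02, "y": 0, "z": 0, "roll": 0, "fingers": 0},
    {"x": -0.01, "y": 0, "z": 0, "roll": 0, "fingers": 0},
    {"x": 0, "y": -0.02, "z": 0, "roll": 0, "fingers": 0},
    {"x": 0, "y": -0.035, "z": 0, "roll": 0.09, "fingers": 0},
    {"x": 0, "y": -0.035, "z": 0, "roll": 0.09, "fingers": 0},
    {"x": 0, "y": -0.03, "z": -0.01, "roll": 0.09, "fingers": 0},
    {"x": 0, "y": -0.015, "z": -0.02, "roll": 0, "fingers": 0},
    {"x": 0, "y": 0, "z": -0.02, "roll": 0, "fingers": 0}
  ]
}}

```text
clock: 18.58
eef_pos: [0.4299, -0.1263, 0.1364]
tool_rot: [0.528, 0.464, -0.525, 0.48]
ft_force: [0.7, 0.3, -0.9]
grip_width: 0.0323
```

```bash
python3 - <<'E'
from h import *
plan(.4854,.1999,.12,-6.2)
E
```

```text
clk 18.6 pos [ 0.4299 -0.1263  0.1364] jaw -6.3 tilt [ 0.019 -0.013 -1.   ] F [ 0.7  0.3 -0.9] w 0.0323
tool d mm (now) [  13.2   19.2 -330.5] roll -0.001 | d mm after roll [  13.2   19.6 -330.5] j6 1.40
```

Emit:
{"op": "arm_command", "data": {
  "motion": [
    {"x": 0, "y": 0, "z": -0.03, "roll": 0, "fingers": 0},
    {"x": 0, "y": 0, "z": -0.035, "roll": 0, "fingers": 0},
    {"x": 0, "y": 0, "z": -0.035, "roll": 0, "fingers": 0},
    {"x": 0, "y": 0, "z": -0.035, "roll": 0, "fingers": 0},
    {"x": 0, "y": 0, "z": -0.035, "roll": 0, "fingers": 0},
    {"x": 0, "y": 0, "z": -0.035, "roll": 0, "fingers": 0},
    {"x": 0, "y": 0.005, "z": -0.03, "roll": 0, "fingers": 0},
    {"x": 0, "y": 0.01, "z": -0.02, "roll": 0, "fingers": 0},
    {"x": 0, "y": 0.01, "z": -0.01, "roll": 0, "fingers": 0},
    {"x": 0, "y": 0, "z": -0.005, "roll": 0, "fingers": 0},
    {"x": 0, "y": 0, "z": 0, "roll": 0, "fingers": 0},
    {"x": 0, "y": 0, "z": 0, "roll": 0, "fingers": 0}
  ]
}}

```text
clock: 19.58
eef_pos: [0.4852, 0.1545, 0.1452]
tool_rot: [0.533, 0.461, -0.521, 0.482]
ft_force: [-0.2, -0.2, -0.1]
grip_width: 0.0326
```

```bash
python3 - <<'E'
from h import *
plan(.4854,.1999,.06,-6.2)
E
```

```text
clk 19.6 pos [0.4852 0.1545 0.1452] jaw -6.3 tilt [ 0.033 -0.01  -0.999] F [-0.2 -0.2 -0.1] w 0.0326
tool d mm (now) [ 84.7  -7.7 -45.7] roll -0.002 | d mm after roll [ 84.7  -7.6 -45.7] j6 2.00
```

Emit:
{"op": "arm_command", "data": {
  "motion": [
    {"x": 0.008, "y": -0.003, "z": -0.01, "roll": 0, "fingers": 0},
    {"x": 0.008, "y": -0.003, "z": -0.01, "roll": 0, "fingers": 0},
    {"x": 0.008, "y": 0, "z": -0.01, "roll": 0, "fingers": 0},
    {"x": 0.008, "y": 0, "z": -0.007, "roll": 0, "fingers": 0},
    {"x": 0.008, "y": 0, "z": -0.003, "roll": 0, "fingers": 0},
    {"x": 0.008, "y": 0, "z": 0, "roll": 0, "fingers": 0},
    {"x": 0.008, "y": 0, "z": 0, "roll": 0, "fingers": 0},
    {"x": 0.005, "y": 0, "z": 0, "roll": 0, "fingers": 0},
    {"x": 0, "y": 0, "z": 0, "roll": 0, "fingers": 0},
    {"x": 0, "y": 0, "z": 0, "roll": 0, "fingers": 0}
  ]
}}

```text
clock: 20.42
eef_pos: [0.4817, 0.1938, 0.0751]
tool_rot: [0.532, 0.46, -0.524, 0.48]
ft_force: [-0.4, 0.5, -0.1]
grip_width: 0.0324
```

```bash
python3 - <<'E'
from h import *
plan(.4854,.1999,.05,-6.2)
E
```

```text
clk 20.4 pos [0.4817 0.1938 0.0751] jaw -6.6 tilt [ 0.027 -0.014 -1.   ] F [-0.4  0.5 -0.1] w 0.0324
tool d mm (now) [25.1  2.2 -6.8] roll -0.007 | d mm after roll [25.1  2.3 -6.8] j6 2.08
```

Emit:
{"op": "arm_command", "data": {
  "motion": [
    {"x": 0.006, "y": 0.001, "z": -0.003, "roll": 0, "fingers": 0},
    {"x": 0.006, "y": 0.001, "z": -0.003, "roll": 0, "fingers": 0},
    {"x": 0.006, "y": 0, "z": -0.001, "roll": 0, "fingers": 0},
    {"x": 0.006, "y": 0, "z": 0, "roll": 0, "fingers": 0},
    {"x": 0, "y": 0, "z": 0, "roll": 0, "fingers": 0},
    {"x": 0, "y": 0, "z": 0, "roll": 0, "fingers": 0}
  ]
}}

```text
clock: 20.92
eef_pos: [0.4869, 0.2005, 0.0496]
tool_rot: [0.533, 0.46, -0.524, 0.48]
ft_force: [-0.5, 0.5, 0.2]
grip_width: 0.0322
```

```bash
python3 - <<'E'
from h import *
plan(.4854,.1999,.0255,-6.2)
E
```

```text
clk 20.9 pos [0.4869 0.2005 0.0496] jaw -6.7 tilt [ 0.029 -0.013 -0.999] F [-0.5  0.5  0.2] w 0.0322
tool d mm (now) [24.  -2.1  0.5] roll -0.008 | d mm after roll [24.  -2.1  0.5] j6 2.09
```

Emit:
{"op": "arm_command", "data": {
  "motion": [
    {"x": 0.006, "y": -0.002, "z": 0, "roll": 0, "fingers": 0},
    {"x": 0.006, "y": 0, "z": 0, "roll": 0, "fingers": 0},
    {"x": 0.005, "y": 0, "z": 0, "roll": 0, "fingers": 0},
    {"x": 0.003, "y": 0, "z": 0, "roll": 0, "fingers": 0},
    {"x": 0, "y": 0, "z": 0, "roll": 0, "fingers": 0},
    {"x": 0, "y": 0, "z": 0, "roll": 0, "fingers": 0}
  ]
}}

```text
clock: 21.42
eef_pos: [0.4851, 0.2004, 0.0274]
tool_rot: [0.533, 0.46, -0.524, 0.48]
ft_force: [-0.5, 0.5, -0.6]
grip_width: 0.0321
```

```bash
python3 - <<'E'
from h import *
plan(.4854,.1999,.0255,-6.2)
E
```

```text
clk 21.4 pos [0.4851 0.2004 0.0274] jaw -6.7 tilt [ 0.029 -0.013 -0.999] F [-0.5  0.5 -0.6] w 0.0321
tool d mm (now) [1.9 0.3 0.4] roll -0.008 | d mm after roll [1.9 0.3 0.4] j6 2.09
```

Lower 1 mm more, release, and rise slowly.

Emit:
{"op": "arm_command", "data": {
  "motion": [
    {"x": 0.0015, "y": 0, "z": 0, "roll": 0, "fingers": 0},
    {"x": 0, "y": 0, "z": 0, "roll": 0, "fingers": 0.5},
    {"x": 0, "y": 0, "z": 0, "roll": 0, "fingers": 0.5},
    {"x": 0, "y": 0, "z": 0, "roll": 0, "fingers": 0.5},
    {"x": -0.01, "y": 0, "z": 0, "roll": 0, "fingers": 0.5},
    {"x": -0.02, "y": 0, "z": 0, "roll": 0, "fingers": 0.6},
    {"x": -0.03, "y": 0, "z": 0, "roll": 0, "fingers": 0.7},
    {"x": -0.03, "y": 0, "z": 0, "roll": 0, "fingers": 0.7},
    {"x": -0.01, "y": 0, "z": 0, "roll": 0, "fingers": 0.7},
    {"x": 0, "y": 0, "z": 0, "roll": 0, "fingers": 0.7}
  ]
}}

```text
clock: 22.25
eef_pos: [0.4818, 0.2015, 0.1333]
tool_rot: [0.533, 0.46, -0.524, 0.48]
ft_force: [-0.3, -0.1, -0.1]
grip_width: 0.0598
```

```bash
python3 - <<'E'
from h import *
plan(.4091,-.2391,.12,10)
c=snap('side','side7');f=c['frame'][:,:,::-1]
c2=snap('top','top7')
E
```

```text
clk 22.2 pos [0.4818 0.2015 0.1333] jaw -6.7 tilt [ 0.029 -0.013 -1.   ] F [-0.3 -0.1 -0.1] w 0.0598
tool d mm (now) [ 17.1 -21.3 445.9] roll -0.291 | d mm after roll [  17.1 -148.4  421. ] j6 2.10
```

View pics/side7.png

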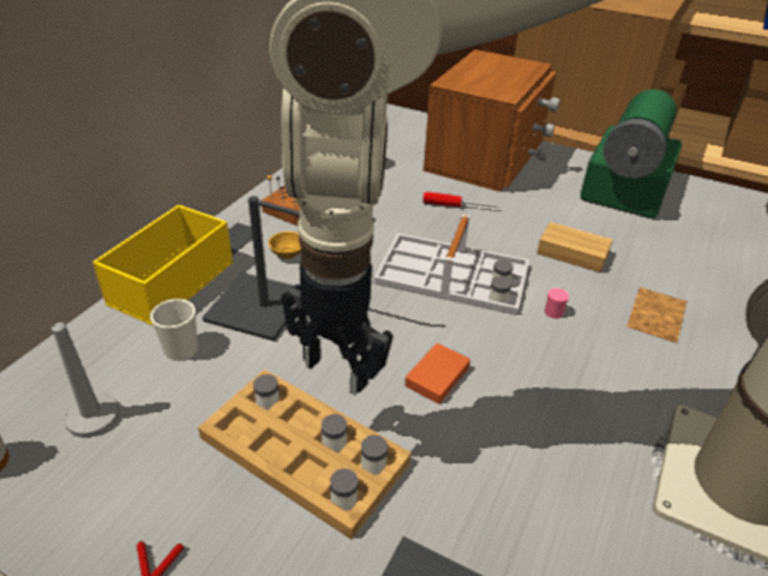

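View pics/top7.png

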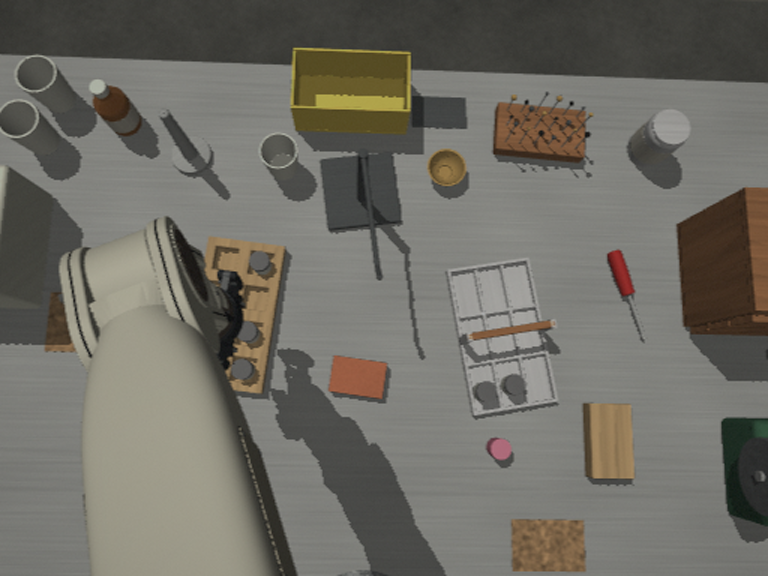

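Both pots are seated ((334,432) and (374,453) px), and the caddy hasn't moved, with two spares left in it. Next is the near-right spare at top px (514,386).

Emit:
{"op": "arm_command", "data": {
  "motion": [
    {"x": 0, "y": -0.015, "z": 0.02, "roll": -0.095, "fingers": 0.7},
    {"x": 0, "y": -0.015, "z": 0.03, "roll": -0.095, "fingers": 0.7},
    {"x": 0, "y": -0.015, "z": 0.035, "roll": -0.095, "fingers": 0.7},
    {"x": 0, "y": -0.015, "z": 0.035, "roll": 0, "fingers": 0.7},
    {"x": 0, "y": -0.012, "z": 0.035, "roll": 0, "fingers": 0.7},
    {"x": 0, "y": -0.012, "z": 0.035, "roll": 0, "fingers": 0.7},
    {"x": 0, "y": -0.012, "z": 0.035, "roll": 0, "fingers": 0.7},
    {"x": 0, "y": -0.012, "z": 0.035, "roll": 0, "fingers": 0.7},
    {"x": 0, "y": -0.01, "z": 0.035, "roll": 0, "fingers": 0.7},
    {"x": 0, "y": -0.01, "z": 0.035, "roll": 0, "fingers": 0.7},
    {"x": 0, "y": -0.005, "z": 0.025, "roll": 0, "fingers": 0.7},
    {"x": 0, "y": 0, "z": 0.015, "roll": 0, "fingers": 0.7},
    {"x": 0, "y": 0, "z": 0.005, "roll": 0, "fingers": 0.7},
    {"x": 0, "y": 0, "z": 0, "roll": 0, "fingers": 0.7},
    {"x": 0, "y": 0, "z": 0, "roll": 0, "fingers": 0.7}
  ]
}}

```text
clock: 23.6
eef_pos: [0.386, -0.1965, 0.1162]
tool_rot: [0.448, 0.544, -0.454, 0.545]
ft_force: [-1.1, -0.4, 1.0]
grip_width: 0.0598
```

```bash
python3 - <<'E'
from h import *
plan(.4091,-.2391,.06,10)
c=snap('side','side8');f=c['frame'][:,:,::-1]
cv2.imwrite('pics/side8c.png',cv2.resize(f[130:240,235:385],None,fx=5,fy=5,interpolation=cv2.INTER_CUBIC))
E
```

```text
clk 23.6 pos [ 0.386  -0.1965  0.1162] jaw 10.7 tilt [-0.003 -0.008 -1.   ] F [-1.1 -0.4  1. ] w 0.0598
tool d mm (now) [56.5 15.  45.7] roll 0.013 | d mm after roll [56.5 15.6 45.5] j6 0.92
```

View pics/side8c.png

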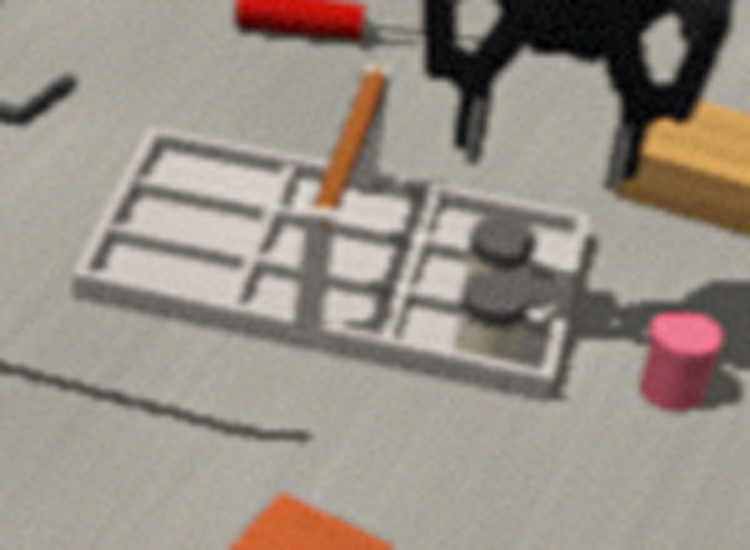

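The target spare is at crop (503,245), grey-lidded in the caddy. The pink look-alike at (680,360) is outside it and clear of the fingers.

Emit:
{"op": "arm_command", "data": {
  "motion": [
    {"x": 0, "y": 0.005, "z": 0.012, "roll": 0.01, "fingers": 0.7},
    {"x": 0.008, "y": 0.005, "z": 0.012, "roll": 0, "fingers": 0.7},
    {"x": 0.008, "y": 0.003, "z": 0.01, "roll": 0, "fingers": 0.7},
    {"x": 0.008, "y": 0.002, "z": 0.006, "roll": 0, "fingers": 0.7},
    {"x": 0.008, "y": 0, "z": 0.002, "roll": 0, "fingers": 0.7},
    {"x": 0.008, "y": 0, "z": 0, "roll": 0, "fingers": 0.7},
    {"x": 0, "y": 0, "z": 0, "roll": 0, "fingers": 0.7},
    {"x": 0, "y": 0, "z": 0, "roll": 0, "fingers": 0.7}
  ]
}}

```text
clock: 24.32
eef_pos: [0.4075, -0.2276, 0.0712]
tool_rot: [0.448, 0.547, -0.453, 0.543]
ft_force: [-0.3, 1.0, 0.8]
grip_width: 0.0596
```

```bash
python3 - <<'E'
from h import *
plan(.4091,-.2391,.02,10)
E
```

```text
clk 24.3 pos [ 0.4075 -0.2276  0.0712] jaw 10.9 tilt [-0.009 -0.002 -1.   ] F [-0.3  1.   0.8] w 0.0596
tool d mm (now) [51.2 -0.1 11.6] roll 0.016 | d mm after roll [51.2  0.1 11.6] j6 0.88
```

Emit:
{"op": "arm_command", "data": {
  "motion": [
    {"x": 0.006, "y": 0, "z": 0.005, "roll": 0.01, "fingers": 0.7},
    {"x": 0.008, "y": 0, "z": 0.004, "roll": 0, "fingers": 0.7},
    {"x": 0.005, "y": 0, "z": 0.002, "roll": 0, "fingers": 0.7},
    {"x": 0, "y": 0, "z": 0, "roll": 0, "fingers": 0.7},
    {"x": 0, "y": 0, "z": 0, "roll": 0, "fingers": 0.7}
  ]
}}

```text
clock: 24.73
eef_pos: [0.409, -0.2389, 0.0505]
tool_rot: [0.451, 0.545, -0.456, 0.541]
ft_force: [-0.1, 0.2, 0.3]
grip_width: 0.0597
```

```bash
python3 - <<'E'
from h import *
plan(.4091,-.2391,.02,10)
E
```

```text
clk 24.7 pos [ 0.409  -0.2389  0.0505] jaw 10.3 tilt [-0.009 -0.002 -1.   ] F [-0.1  0.2  0.3] w 0.0597
tool d mm (now) [30.5  0.3  0.2] roll 0.005 | d mm after roll [30.5  0.3  0.2] j6 0.87
```

Emit:
{"op": "arm_command", "data": {
  "motion": [
    {"x": 0.008, "y": 0, "z": 0, "roll": 0, "fingers": 0.7},
    {"x": 0.008, "y": 0, "z": 0, "roll": 0, "fingers": 0.7},
    {"x": 0.007, "y": 0, "z": 0, "roll": 0, "fingers": 0.7},
    {"x": 0.004, "y": 0, "z": 0, "roll": 0, "fingers": 0.7},
    {"x": 0, "y": 0, "z": 0, "roll": 0, "fingers": 0.7},
    {"x": 0, "y": 0, "z": 0, "roll": 0, "fingers": 0.7}
  ]
}}

```text
clock: 25.23
eef_pos: [0.4085, -0.2389, 0.0205]
tool_rot: [0.451, 0.545, -0.456, 0.541]
ft_force: [-0.2, -0.3, -0.0]
grip_width: 0.06
```

```bash
python3 - <<'E'
from h import *
plan(.4091,-.2391,.02,10)
E
```

```text
clk 25.2 pos [ 0.4085 -0.2389  0.0205] jaw 10.3 tilt [-0.009 -0.002 -1.   ] F [-0.2 -0.3 -0. ] w 0.0600
tool d mm (now) [0.5 0.6 0.3] roll 0.005 | d mm after roll [0.5 0.6 0.3] j6 0.87
```

Emit:
{"op": "arm_command", "data": {
  "motion": [
    {"x": 0, "y": 0, "z": 0, "roll": 0, "fingers": 0.5},
    {"x": 0, "y": 0, "z": 0, "roll": 0, "fingers": 0.2},
    {"x": 0, "y": 0, "z": 0, "roll": 0, "fingers": 0},
    {"x": 0, "y": 0, "z": 0, "roll": 0, "fingers": 0},
    {"x": 0, "y": 0, "z": 0, "roll": 0, "fingers": 0},
    {"x": 0, "y": 0, "z": 0, "roll": 0, "fingers": 0},
    {"x": 0, "y": 0, "z": 0, "roll": 0, "fingers": 0}
  ]
}}

```text
clock: 25.82
eef_pos: [0.4092, -0.2391, 0.0214]
tool_rot: [0.451, 0.544, -0.456, 0.541]
ft_force: [-0.1, 0.6, -1.6]
grip_width: 0.0325
```

```bash
python3 - <<'E'
from h import *
plan(.5515,.253,.14,-6.2)
E
```

```text
clk 25.8 pos [ 0.4092 -0.2391  0.0214] jaw 10.3 tilt [-0.008 -0.002 -1.   ] F [-0.1  0.6 -1.6] w 0.0325
tool d mm (now) [-120.9  227.  -458.7] roll 0.288 | d mm after roll [-120.9   87.4 -504.2] j6 0.87
```

Emit:
{"op": "arm_command", "data": {
  "motion": [
    {"x": -0.01, "y": 0, "z": 0, "roll": 0, "fingers": 0},
    {"x": -0.015, "y": 0, "z": 0, "roll": 0, "fingers": 0},
    {"x": -0.025, "y": 0, "z": 0, "roll": 0, "fingers": 0},
    {"x": -0.025, "y": 0, "z": 0, "roll": 0, "fingers": 0},
    {"x": -0.02, "y": 0, "z": 0, "roll": 0, "fingers": 0},
    {"x": -0.01, "y": 0, "z": -0.01, "roll": 0, "fingers": 0},
    {"x": 0, "y": 0, "z": -0.02, "roll": 0.095, "fingers": 0},
    {"x": 0, "y": 0, "z": -0.035, "roll": 0.095, "fingers": 0},
    {"x": 0, "y": 0, "z": -0.035, "roll": 0.095, "fingers": 0},
    {"x": 0, "y": 0, "z": -0.035, "roll": 0, "fingers": 0},
    {"x": 0, "y": 0, "z": -0.035, "roll": 0, "fingers": 0},
    {"x": 0, "y": 0, "z": -0.035, "roll": 0, "fingers": 0},
    {"x": 0, "y": 0, "z": -0.035, "roll": 0, "fingers": 0},
    {"x": 0, "y": 0, "z": -0.035, "roll": 0, "fingers": 0},
    {"x": 0, "y": 0, "z": -0.035, "roll": 0, "fingers": 0},
    {"x": 0, "y": 0.005, "z": -0.035, "roll": 0, "fingers": 0},
    {"x": 0, "y": 0.005, "z": -0.035, "roll": 0, "fingers": 0},
    {"x": 0, "y": 0.01, "z": -0.03, "roll": 0, "fingers": 0},
    {"x": 0, "y": 0.01, "z": -0.02, "roll": 0, "fingers": 0},
    {"x": 0, "y": 0.01, "z": -0.01, "roll": 0, "fingers": 0}
  ]
}}

```text
clock: 27.48
eef_pos: [0.4743, 0.2171, 0.1245]
tool_rot: [-0.526, -0.472, 0.534, -0.464]
ft_force: [-0.2, -0.4, -0.7]
grip_width: 0.0323
```

```bash
python3 - <<'E'
from h import *
plan(.5515,.253,.08,-6.2)
E
```

```text
clk 27.5 pos [0.4743 0.2171 0.1245] jaw -7.1 tilt [-0.016  0.    -1.   ] F [-0.2 -0.4 -0.7] w 0.0323
tool d mm (now) [ 43.3  72.9 -45.3] roll -0.017 | d mm after roll [ 43.3  73.6 -44.1] j6 2.12
```

Emit:
{"op": "arm_command", "data": {
  "motion": [
    {"x": 0, "y": 0.012, "z": -0.008, "roll": -0.015, "fingers": 0},
    {"x": 0, "y": 0.014, "z": -0.009, "roll": 0, "fingers": 0},
    {"x": 0, "y": 0.014, "z": -0.009, "roll": 0, "fingers": 0},
    {"x": 0, "y": 0.012, "z": -0.007, "roll": 0, "fingers": 0},
    {"x": 0.005, "y": 0.008, "z": -0.005, "roll": 0, "fingers": 0},
    {"x": 0.008, "y": 0.004, "z": 0, "roll": 0, "fingers": 0},
    {"x": 0.006, "y": 0, "z": 0, "roll": 0, "fingers": 0},
    {"x": 0, "y": 0, "z": 0, "roll": 0, "fingers": 0},
    {"x": 0, "y": 0, "z": 0, "roll": 0, "fingers": 0}
  ]
}}

```text
clock: 28.23
eef_pos: [0.5365, 0.2551, 0.0953]
tool_rot: [-0.516, -0.48, 0.532, -0.469]
ft_force: [0.1, 0.5, 0.6]
grip_width: 0.0321
```

```bash
python3 - <<'E'
from h import *
plan(.5515,.253,.05,-6.2)
E
```

```text
clk 28.2 pos [0.5365 0.2551 0.0953] jaw -5.7 tilt [-0.028 -0.003 -1.   ] F [0.1 0.5 0.6] w 0.0321
tool d mm (now) [44.9 16.4  0.4] roll 0.008 | d mm after roll [44.9 16.4  0.2] j6 2.11
```

Emit:
{"op": "arm_command", "data": {
  "motion": [
    {"x": 0.006, "y": 0.005, "z": 0, "roll": 0.008, "fingers": 0},
    {"x": 0.008, "y": 0.005, "z": 0, "roll": 0, "fingers": 0},
    {"x": 0.008, "y": 0.004, "z": 0, "roll": 0, "fingers": 0},
    {"x": 0.008, "y": 0.001, "z": 0, "roll": 0, "fingers": 0},
    {"x": 0.006, "y": 0, "z": 0, "roll": 0, "fingers": 0},
    {"x": 0, "y": 0, "z": 0, "roll": 0, "fingers": 0},
    {"x": 0, "y": 0, "z": 0, "roll": 0, "fingers": 0}
  ]
}}

```text
clock: 28.82
eef_pos: [0.5498, 0.2512, 0.0546]
tool_rot: [-0.518, -0.477, 0.536, -0.466]
ft_force: [-0.1, 0.5, 0.5]
grip_width: 0.0319
```

```bash
python3 - <<'E'
from h import *
plan(.5515,.253,.0255,-6.2)
E
```

```text
clk 28.8 pos [0.5498 0.2512 0.0546] jaw -6.3 tilt [-0.03  -0.004 -1.   ] F [-0.1  0.5  0.5] w 0.0319
tool d mm (now) [29.   2.3 -2.2] roll -0.002 | d mm after roll [29.   2.3 -2.2] j6 2.11
```

Emit:
{"op": "arm_command", "data": {
  "motion": [
    {"x": 0.005, "y": 0.002, "z": -0.002, "roll": 0, "fingers": 0},
    {"x": 0.004, "y": 0, "z": 0, "roll": 0, "fingers": 0},
    {"x": 0, "y": 0, "z": 0, "roll": 0, "fingers": 0},
    {"x": 0, "y": 0, "z": 0, "roll": 0, "fingers": 0}
  ]
}}

```text
clock: 29.15
eef_pos: [0.5521, 0.2534, 0.045]
tool_rot: [-0.518, -0.478, 0.536, -0.466]
ft_force: [0.1, -0.5, -0.8]
grip_width: 0.032
```

```bash
python3 - <<'E'
from h import *
plan(.5515,.253,.0255,-6.2)
E
```

```text
clk 29.1 pos [0.5521 0.2534 0.045 ] jaw -6.3 tilt [-0.03  -0.004 -1.   ] F [ 0.1 -0.5 -0.8] w 0.0320
tool d mm (now) [19.5  0.   0.3] roll -0.002 | d mm after roll [19.5  0.   0.3] j6 2.11
```

Emit:
{"op": "arm_command", "data": {
  "motion": [
    {"x": 0.006, "y": 0, "z": 0, "roll": 0, "fingers": 0},
    {"x": 0.006, "y": 0, "z": 0, "roll": 0, "fingers": 0},
    {"x": 0.004, "y": 0, "z": 0, "roll": 0, "fingers": 0},
    {"x": 0.002, "y": 0, "z": 0, "roll": 0, "fingers": 0},
    {"x": 0, "y": 0, "z": 0, "roll": 0, "fingers": 0}
  ]
}}

```text
clock: 29.57
eef_pos: [0.5517, 0.2537, 0.0257]
tool_rot: [-0.518, -0.478, 0.535, -0.466]
ft_force: [-0.3, 0.3, -1.0]
grip_width: 0.0323
```

```bash
python3 - <<'E'
from h import *
plan(.5515,.253,.0255,-6.2)
E
```

```text
clk 29.6 pos [0.5517 0.2537 0.0257] jaw -6.3 tilt [-0.029 -0.004 -1.   ] F [-0.3  0.3 -1. ] w 0.0323
tool d mm (now) [ 0.2 -0.1  0.7] roll -0.002 | d mm after roll [ 0.2 -0.1  0.7] j6 2.11
```

Emit:
{"op": "arm_command", "data": {
  "motion": [
    {"x": 0, "y": 0, "z": 0, "roll": 0, "fingers": 0.5},
    {"x": 0, "y": 0, "z": 0, "roll": 0, "fingers": 0.5},
    {"x": 0, "y": 0, "z": 0, "roll": 0, "fingers": 0.5},
    {"x": -0.01, "y": 0, "z": 0, "roll": 0, "fingers": 0.5},
    {"x": -0.02, "y": 0, "z": 0, "roll": 0, "fingers": 0.6},
    {"x": -0.03, "y": 0, "z": 0, "roll": 0, "fingers": 0.7},
    {"x": -0.03, "y": 0, "z": 0, "roll": 0, "fingers": 0.7},
    {"x": -0.01, "y": 0, "z": 0, "roll": 0, "fingers": 0.7},
    {"x": 0, "y": 0, "z": 0, "roll": 0, "fingers": 0.7}
  ]
}}

```text
clock: 30.32
eef_pos: [0.554, 0.2537, 0.1326]
tool_rot: [-0.518, -0.478, 0.536, -0.466]
ft_force: [-0.2, -0.2, 0.1]
grip_width: 0.0599
```

```bash
python3 - <<'E'
from h import *
plan(.3976,-.1906,.12,10)
c=snap('side','side9');f=c['frame'][:,:,::-1]
c2=snap('top','top9')
E
```

```text
clk 30.3 pos [0.554  0.2537 0.1326] jaw -6.3 tilt [-0.03  -0.004 -1.   ] F [-0.2 -0.2  0.1] w 0.0599
tool d mm (now) [  19.2 -106.2  458.6] roll -0.285 | d mm after roll [  19.2 -230.7  410.3] j6 2.11
```

View pics/side9.png

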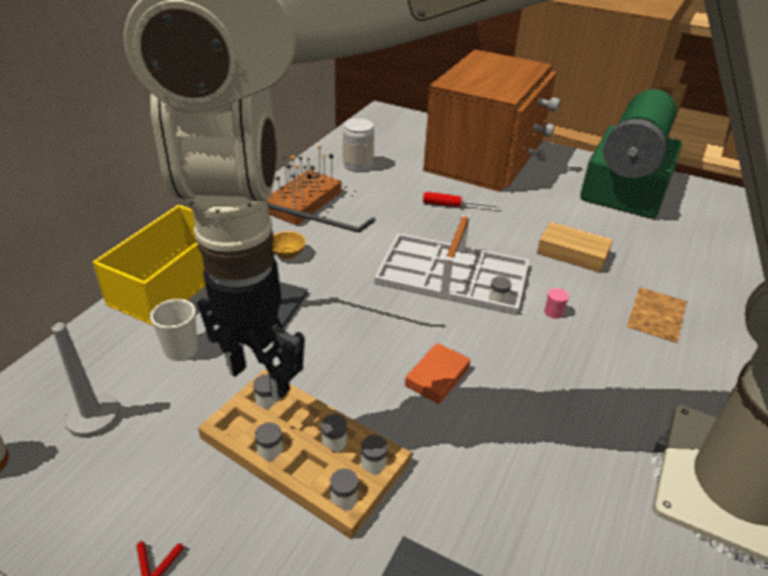

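View pics/top9.png

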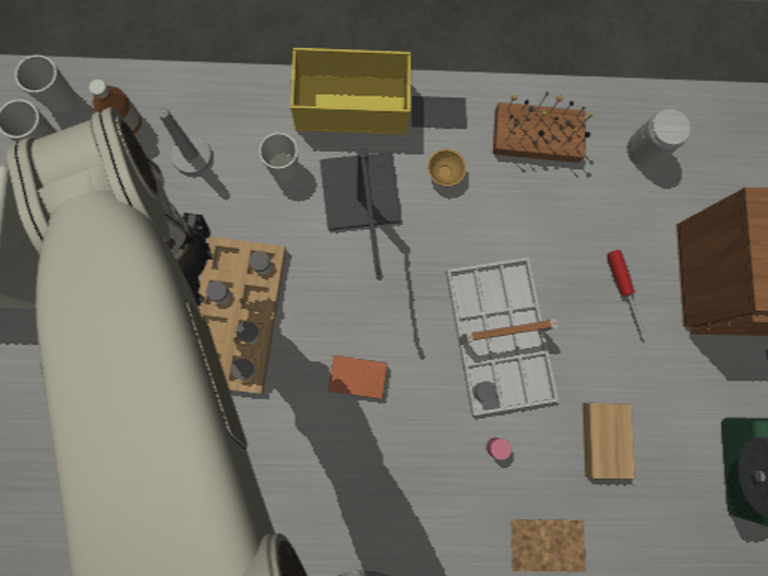

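Third pot is seated ((268,440) px), and one spare is left at top px (486,393).

Emit:
{"op": "arm_command", "data": {
  "motion": [
    {"x": 0, "y": -0.025, "z": 0.015, "roll": -0.095, "fingers": 0.7},
    {"x": 0, "y": -0.035, "z": 0.015, "roll": -0.095, "fingers": 0.7},
    {"x": 0, "y": -0.035, "z": 0.02, "roll": -0.095, "fingers": 0.7},
    {"x": 0, "y": -0.03, "z": 0.025, "roll": 0, "fingers": 0.7},
    {"x": 0, "y": -0.02, "z": 0.035, "roll": 0, "fingers": 0.7},
    {"x": 0, "y": -0.015, "z": 0.035, "roll": 0, "fingers": 0.7},
    {"x": 0, "y": -0.012, "z": 0.035, "roll": 0, "fingers": 0.7},
    {"x": 0, "y": -0.012, "z": 0.035, "roll": 0, "fingers": 0.7},
    {"x": 0, "y": -0.01, "z": 0.035, "roll": 0, "fingers": 0.7},
    {"x": 0, "y": -0.01, "z": 0.035, "roll": 0, "fingers": 0.7},
    {"x": 0, "y": -0.005, "z": 0.03, "roll": 0, "fingers": 0.7},
    {"x": 0, "y": 0, "z": 0.02, "roll": 0, "fingers": 0.7},
    {"x": 0, "y": 0, "z": 0.01, "roll": 0, "fingers": 0.7},
    {"x": 0, "y": 0, "z": 0, "roll": 0, "fingers": 0.7},
    {"x": 0, "y": 0, "z": 0, "roll": 0, "fingers": 0.7}
  ]
}}

```text
clock: 31.67
eef_pos: [0.3783, -0.1211, 0.1176]
tool_rot: [0.432, 0.563, -0.466, 0.529]
ft_force: [-0.4, 0.7, -0.6]
grip_width: 0.0596
```

```bash
python3 - <<'E'
from h import *
plan(.3976,-.1906,.06,10)
E
```

```text
clk 31.7 pos [ 0.3783 -0.1211  0.1176] jaw 11.1 tilt [-0.067 -0.007 -0.998] F [-0.4  0.7 -0.6] w 0.0596
tool d mm (now) [56.6  9.3 72.3] roll 0.02 | d mm after roll [56.6 10.7 72.1] j6 1.09
```

Emit:
{"op": "arm_command", "data": {
  "motion": [
    {"x": -0.01, "y": 0.003, "z": 0.012, "roll": 0.02, "fingers": 0.7},
    {"x": -0.01, "y": 0.003, "z": 0.012, "roll": 0, "fingers": 0.7},
    {"x": -0.01, "y": 0.003, "z": 0.012, "roll": 0, "fingers": 0.7},
    {"x": -0.01, "y": 0, "z": 0.012, "roll": 0, "fingers": 0.7},
    {"x": -0.01, "y": 0, "z": 0.01, "roll": 0, "fingers": 0.7},
    {"x": -0.01, "y": 0, "z": 0.005, "roll": 0, "fingers": 0.7},
    {"x": 0.04, "y": 0, "z": 0, "roll": 0, "fingers": 0.7},
    {"x": 0.04, "y": 0, "z": 0, "roll": 0, "fingers": 0.7},
    {"x": 0, "y": 0, "z": 0, "roll": 0, "fingers": 0.7},
    {"x": 0, "y": 0, "z": 0, "roll": 0, "fingers": 0.7}
  ]
}}

```text
clock: 32.5
eef_pos: [0.394, -0.1719, 0.0927]
tool_rot: [0.433, 0.566, -0.468, 0.523]
ft_force: [1.6, 0.1, 1.1]
grip_width: 0.0599
```

```bash
python3 - <<'E'
from h import *
plan(.3976,-.1906,.06,10)
E
```

```text
clk 32.5 pos [ 0.394  -0.1719  0.0927] jaw 10.9 tilt [-0.078 -0.    -0.997] F [1.6 0.1 1.1] w 0.0599
tool d mm (now) [32.3  2.5 19.6] roll 0.015 | d mm after roll [32.3  2.8 19.5] j6 0.99
```

Emit:
{"op": "arm_command", "data": {
  "motion": [
    {"x": -0.01, "y": 0, "z": 0, "roll": 0, "fingers": 0.7},
    {"x": -0.01, "y": 0, "z": 0, "roll": 0, "fingers": 0.7},
    {"x": -0.01, "y": 0, "z": 0, "roll": 0, "fingers": 0.7},
    {"x": -0.01, "y": 0, "z": 0, "roll": 0, "fingers": 0.7},
    {"x": -0.01, "y": 0, "z": 0, "roll": 0, "fingers": 0.7},
    {"x": -0.01, "y": 0, "z": 0, "roll": 0, "fingers": 0.7},
    {"x": 0, "y": 0, "z": 0, "roll": 0, "fingers": 0.7}
  ]
}}

```text
clock: 33.08
eef_pos: [0.4, -0.1663, 0.1636]
tool_rot: [0.43, 0.568, -0.465, 0.525]
ft_force: [0.4, 0.1, -0.3]
grip_width: 0.0593
```

```bash
python3 - <<'E'
from h import *
plan(.3976,-.1906,.06,10);print(get_obs()['joint_pos'],get_obs()['joint_vel'])
E
```

```text
clk 33.1 pos [ 0.4    -0.1663  0.1636] jaw 11.4 tilt [-0.079  0.001 -0.997] F [ 0.4  0.1 -0.3] w 0.0593
tool d mm (now) [103.4   0.9  25.1] roll 0.024 | d mm after roll [103.4   1.5  25. ] j6 1.00
[-0.37429197  0.21204656 -0.21742985  1.21521185 -0.02807439  0.9996021 ] [ 0.01726006 -0.01062256 -0.00108307  0.00483923  0.0023314   0.00417657]
```

Emit:
{"op": "arm_command", "data": {
  "motion": [
    {"x": 0.04, "y": 0, "z": 0, "roll": 0, "fingers": 0.7},
    {"x": 0.04, "y": 0, "z": 0, "roll": 0, "fingers": 0.7},
    {"x": 0, "y": 0, "z": 0, "roll": 0, "fingers": 0.7}
  ]
}}

```text
clock: 33.33
eef_pos: [0.3998, -0.1667, 0.0887]
tool_rot: [0.431, 0.564, -0.463, 0.531]
ft_force: [-0.1, 1.1, -1.1]
grip_width: 0.0599
```

```bash
python3 - <<'E'
from h import *
plan(.3976,-.1906,.06,10);print(get_obs()['joint_pos'],get_obs()['joint_vel'])
E
```

```text
clk 33.3 pos [ 0.3998 -0.1667  0.0887] jaw 11.5 tilt [-0.064 -0.005 -0.998] F [-0.1  1.1 -1.1] w 0.0599
tool d mm (now) [28.9 -5.1 23.2] roll 0.027 | d mm after roll [28.9 -4.5 23.3] j6 1.00
[-0.37542286  0.27618174 -0.34868178  1.00416267 -0.02798967  0.99519814] [ 0.01559821 -0.08159538  0.10791344  0.12598472  0.0018524   0.00336453]
```

Emit:
{"op": "arm_command", "data": {
  "motion": [
    {"x": -0.01, "y": 0, "z": 0.008, "roll": 0.015, "fingers": 0.7},
    {"x": -0.01, "y": 0, "z": 0.008, "roll": 0.015, "fingers": 0.7},
    {"x": -0.01, "y": 0, "z": 0.005, "roll": 0, "fingers": 0.7},
    {"x": -0.01, "y": 0, "z": 0, "roll": 0, "fingers": 0.7},
    {"x": -0.01, "y": 0, "z": 0, "roll": 0, "fingers": 0.7},
    {"x": -0.01, "y": 0, "z": 0, "roll": 0, "fingers": 0.7},
    {"x": -0.01, "y": 0, "z": 0, "roll": 0, "fingers": 0.7},
    {"x": -0.01, "y": 0, "z": 0, "roll": 0, "fingers": 0.7},
    {"x": -0.01, "y": 0, "z": 0, "roll": 0, "fingers": 0.7},
    {"x": -0.01, "y": 0, "z": 0, "roll": 0, "fingers": 0.7},
    {"x": 0.04, "y": 0, "z": 0, "roll": 0, "fingers": 0.7},
    {"x": 0.04, "y": 0, "z": 0, "roll": 0, "fingers": 0.7},
    {"x": 0.04, "y": 0, "z": 0, "roll": 0, "fingers": 0.7},
    {"x": 0, "y": 0, "z": 0, "roll": 0, "fingers": 0.7},
    {"x": 0, "y": 0, "z": 0, "roll": 0, "fingers": 0.7}
  ]
}}

```text
clock: 34.58
eef_pos: [0.4112, -0.1856, 0.1014]
tool_rot: [0.44, 0.553, -0.467, 0.532]
ft_force: [0.7, -1.1, 1.0]
grip_width: 0.0594
```

```bash
python3 - <<'E'
from h import *
plan(.3976,-.1906,.06,10);print(get_obs()['joint_pos'],get_obs()['joint_vel'])
E
```

```text
clk 34.6 pos [ 0.4112 -0.1856  0.1014] jaw 10.2 tilt [-0.047 -0.011 -0.999] F [ 0.7 -1.1  1. ] w 0.0594
tool d mm (now) [ 42.  -12.2   2.4] roll 0.003 | d mm after roll [ 42.  -12.2   2.5] j6 0.99
[-0.40463732  0.27910632 -0.30476588  1.02604297 -0.02880733  0.98897547] [ 0.00665956  0.02225737 -0.04329106  0.01481956  0.00086355  0.00363265]
```

Emit:
{"op": "arm_command", "data": {
  "motion": [
    {"x": 0.012, "y": -0.005, "z": 0.001, "roll": 0, "fingers": 0.7},
    {"x": 0.012, "y": -0.004, "z": 0.001, "roll": 0, "fingers": 0.7},
    {"x": 0.01, "y": -0.002, "z": 0, "roll": 0, "fingers": 0.7},
    {"x": 0, "y": 0, "z": 0, "roll": 0, "fingers": 0.7},
    {"x": 0, "y": 0, "z": 0, "roll": 0, "fingers": 0.7}
  ]
}}

```text
clock: 35.0
eef_pos: [0.4068, -0.1923, 0.0795]
tool_rot: [0.441, 0.548, -0.465, 0.537]
ft_force: [-0.2, 0.2, 0.2]
grip_width: 0.0597
```

```bash
python3 - <<'E'
from h import *
plan(.3976,-.1906,.02,10)
E
```

```text
clk 35.0 pos [ 0.4068 -0.1923  0.0795] jaw 10.3 tilt [-0.034 -0.017 -0.999] F [-0.2  0.2  0.2] w 0.0597
tool d mm (now) [59.7 -6.6 -3.9] roll 0.005 | d mm after roll [59.7 -6.6 -3.9] j6 0.97
```

Emit:
{"op": "arm_command", "data": {
  "motion": [
    {"x": 0.01, "y": -0.004, "z": -0.003, "roll": 0, "fingers": 0.7},
    {"x": 0.01, "y": -0.003, "z": -0.001, "roll": 0, "fingers": 0.7},
    {"x": 0.008, "y": 0, "z": 0, "roll": 0, "fingers": 0.7},
    {"x": 0, "y": 0, "z": 0, "roll": 0, "fingers": 0.7},
    {"x": 0, "y": 0, "z": 0, "roll": 0, "fingers": 0.7}
  ]
}}

```text
clock: 35.42
eef_pos: [0.405, -0.1923, 0.0583]
tool_rot: [0.442, 0.544, -0.464, 0.542]
ft_force: [0.0, 0.2, -0.4]
grip_width: 0.0597
```

```bash
python3 - <<'E'
from h import *
plan(.3976,-.1906,.02,10)
E
```

```text
clk 35.4 pos [ 0.405  -0.1923  0.0583] jaw 10.3 tilt [-0.021 -0.022 -1.   ] F [ 0.   0.2 -0.4] w 0.0597
tool d mm (now) [38.4 -6.  -3.7] roll 0.005 | d mm after roll [38.4 -6.1 -3.7] j6 0.97
```

Emit:
{"op": "arm_command", "data": {
  "motion": [
    {"x": 0.005, "y": -0.005, "z": -0.003, "roll": 0, "fingers": 0.7},
    {"x": 0.005, "y": -0.002, "z": -0.001, "roll": 0, "fingers": 0.7},
    {"x": 0, "y": 0, "z": 0, "roll": 0, "fingers": 0.7},
    {"x": 0, "y": 0, "z": 0, "roll": 0, "fingers": 0.7}
  ]
}}

```text
clock: 35.75
eef_pos: [0.3982, -0.1902, 0.0493]
tool_rot: [0.443, 0.543, -0.463, 0.543]
ft_force: [0.8, 0.3, 0.5]
grip_width: 0.06
```

```bash
python3 - <<'E'
from h import *
plan(.3976,-.1906,.02,10)
E
```

```text
clk 35.8 pos [ 0.3982 -0.1902  0.0493] jaw 10.3 tilt [-0.018 -0.023 -1.   ] F [0.8 0.3 0.5] w 0.0600
tool d mm (now) [29.3 -0.1 -0.2] roll 0.005 | d mm after roll [29.3 -0.1 -0.2] j6 0.97
```

Emit:
{"op": "arm_command", "data": {
  "motion": [
    {"x": 0.008, "y": 0, "z": 0, "roll": 0, "fingers": 0.7},
    {"x": 0.008, "y": 0, "z": 0, "roll": 0, "fingers": 0.7},
    {"x": 0.007, "y": 0, "z": 0, "roll": 0, "fingers": 0.7},
    {"x": 0.003, "y": 0, "z": 0, "roll": 0, "fingers": 0.7},
    {"x": 0, "y": 0, "z": 0, "roll": 0, "fingers": 0.7},
    {"x": 0, "y": 0, "z": 0, "roll": 0, "fingers": 0.7}
  ]
}}

```text
clock: 36.25
eef_pos: [0.3974, -0.1907, 0.02]
tool_rot: [0.442, 0.543, -0.464, 0.543]
ft_force: [0.6, 0.2, -0.4]
grip_width: 0.0601
```

```bash
python3 - <<'E'
from h import *
plan(.3976,-.1906,.02,10)
E
```

```text
clk 36.2 pos [ 0.3974 -0.1907  0.02  ] jaw 10.3 tilt [-0.019 -0.023 -1.   ] F [ 0.6  0.2 -0.4] w 0.0601
tool d mm (now) [ 0.   0.2 -0.1] roll 0.005 | d mm after roll [ 0.   0.2 -0.1] j6 0.96
```

Emit:
{"op": "arm_command", "data": {
  "motion": [
    {"x": 0, "y": 0, "z": 0, "roll": 0, "fingers": 0.5},
    {"x": 0, "y": 0, "z": 0, "roll": 0, "fingers": 0.2},
    {"x": 0, "y": 0, "z": 0, "roll": 0, "fingers": 0},
    {"x": 0, "y": 0, "z": 0, "roll": 0, "fingers": 0},
    {"x": 0, "y": 0, "z": 0, "roll": 0, "fingers": 0},
    {"x": 0, "y": 0, "z": 0, "roll": 0, "fingers": 0},
    {"x": 0, "y": 0, "z": 0, "roll": 0, "fingers": 0}
  ]
}}

```text
clock: 36.83
eef_pos: [0.3981, -0.191, 0.0207]
tool_rot: [0.443, 0.542, -0.463, 0.543]
ft_force: [0.8, -0.1, -1.0]
grip_width: 0.0325
```

```bash
python3 - <<'E'
from h import *
plan(.6112,.2465,.14,-6.2)
E
```

```text
clk 36.8 pos [ 0.3981 -0.191   0.0207] jaw 10.3 tilt [-0.018 -0.023 -1.   ] F [ 0.8 -0.1 -1. ] w 0.0325
tool d mm (now) [-133.3  285.2 -389.8] roll 0.288 | d mm after roll [-133.3  162.8 -454.8] j6 0.96
```

Emit:
{"op": "arm_command", "data": {
  "motion": [
    {"x": -0.01, "y": 0, "z": 0, "roll": 0, "fingers": 0},
    {"x": -0.015, "y": 0, "z": 0, "roll": 0, "fingers": 0},
    {"x": -0.025, "y": 0, "z": 0, "roll": 0, "fingers": 0},
    {"x": -0.025, "y": 0, "z": 0, "roll": 0, "fingers": 0},
    {"x": -0.02, "y": 0, "z": 0, "roll": 0, "fingers": 0},
    {"x": -0.01, "y": 0, "z": -0.01, "roll": 0, "fingers": 0},
    {"x": 0, "y": 0, "z": -0.02, "roll": 0.095, "fingers": 0},
    {"x": 0, "y": 0, "z": -0.035, "roll": 0.095, "fingers": 0},
    {"x": 0, "y": 0, "z": -0.035, "roll": 0.095, "fingers": 0},
    {"x": 0, "y": 0, "z": -0.035, "roll": 0, "fingers": 0},
    {"x": 0, "y": 0, "z": -0.035, "roll": 0, "fingers": 0},
    {"x": 0, "y": 0, "z": -0.035, "roll": 0, "fingers": 0},
    {"x": 0, "y": 0, "z": -0.035, "roll": 0, "fingers": 0},
    {"x": 0, "y": 0.005, "z": -0.035, "roll": 0, "fingers": 0},
    {"x": 0, "y": 0.01, "z": -0.035, "roll": 0, "fingers": 0},
    {"x": 0, "y": 0.015, "z": -0.03, "roll": 0, "fingers": 0},
    {"x": 0, "y": 0.02, "z": -0.025, "roll": 0, "fingers": 0},
    {"x": 0, "y": 0.02, "z": -0.015, "roll": 0, "fingers": 0},
    {"x": 0, "y": 0.02, "z": -0.005, "roll": 0, "fingers": 0},
    {"x": 0, "y": 0.01, "z": 0, "roll": 0, "fingers": 0}
  ]
}}

```text
clock: 38.5
eef_pos: [0.5289, 0.1994, 0.1202]
tool_rot: [-0.52, -0.466, 0.538, -0.472]
ft_force: [0.9, 0.0, 0.3]
grip_width: 0.0319
```

```bash
python3 - <<'E'
from h import *
plan(.6112,.2465,.09,-6.2)
E
```

```text
clk 38.5 pos [0.5289 0.1994 0.1202] jaw -6.9 tilt [-0.013 -0.023 -1.   ] F [0.9 0.  0.3] w 0.0319
tool d mm (now) [ 28.   76.3 -57.4] roll -0.012 | d mm after roll [ 28.   77.  -56.4] j6 2.06
```

Emit:
{"op": "arm_command", "data": {
  "motion": [
    {"x": 0, "y": 0.012, "z": -0.012, "roll": -0.01, "fingers": 0},
    {"x": 0, "y": 0.014, "z": -0.012, "roll": 0, "fingers": 0},
    {"x": 0, "y": 0.014, "z": -0.01, "roll": 0, "fingers": 0},
    {"x": 0, "y": 0.012, "z": -0.008, "roll": 0, "fingers": 0},
    {"x": 0.005, "y": 0.008, "z": -0.005, "roll": 0, "fingers": 0},
    {"x": 0.006, "y": 0.004, "z": 0, "roll": 0, "fingers": 0},
    {"x": 0, "y": 0, "z": 0, "roll": 0, "fingers": 0},
    {"x": 0, "y": 0, "z": 0, "roll": 0, "fingers": 0}
  ]
}}

```text
clock: 39.17
eef_pos: [0.6014, 0.2409, 0.1023]
tool_rot: [-0.516, -0.469, 0.537, -0.474]
ft_force: [-0.3, -0.0, -0.2]
grip_width: 0.0327
```

```bash
python3 - <<'E'
from h import *
plan(.6112,.2465,.06,-6.2)
E
```

```text
clk 39.2 pos [0.6014 0.2409 0.1023] jaw -6.3 tilt [-0.017 -0.025 -1.   ] F [-0.3 -0.  -0.2] w 0.0327
tool d mm (now) [42.   9.8 -7.8] roll -0.001 | d mm after roll [42.   9.8 -7.7] j6 2.07
```

Emit:
{"op": "arm_command", "data": {
  "motion": [
    {"x": 0.006, "y": 0.003, "z": -0.003, "roll": 0, "fingers": 0},
    {"x": 0.008, "y": 0.003, "z": -0.003, "roll": 0, "fingers": 0},
    {"x": 0.008, "y": 0.002, "z": -0.002, "roll": 0, "fingers": 0},
    {"x": 0.008, "y": 0.001, "z": 0, "roll": 0, "fingers": 0},
    {"x": 0.005, "y": 0, "z": 0, "roll": 0, "fingers": 0},
    {"x": 0, "y": 0, "z": 0, "roll": 0, "fingers": 0},
    {"x": 0, "y": 0, "z": 0, "roll": 0, "fingers": 0}
  ]
}}

```text
clock: 39.75
eef_pos: [0.6086, 0.2459, 0.0627]
tool_rot: [-0.515, -0.47, 0.538, -0.474]
ft_force: [-0.5, 0.1, 0.1]
grip_width: 0.0322
```

```bash
python3 - <<'E'
from h import *
plan(.6112,.2465,.045,-6.2)
E
```

```text
clk 39.8 pos [0.6086 0.2459 0.0627] jaw -6.3 tilt [-0.021 -0.027 -0.999] F [-0.5  0.1  0.1] w 0.0322
tool d mm (now) [17.6  2.9 -1.4] roll -0.002 | d mm after roll [17.6  2.9 -1.4] j6 2.07
```

Emit:
{"op": "arm_command", "data": {
  "motion": [
    {"x": 0.006, "y": 0.002, "z": -0.001, "roll": 0, "fingers": 0},
    {"x": 0.006, "y": 0.001, "z": 0, "roll": 0, "fingers": 0},
    {"x": 0, "y": 0, "z": 0, "roll": 0, "fingers": 0},
    {"x": 0, "y": 0, "z": 0, "roll": 0, "fingers": 0}
  ]
}}

```text
clock: 40.08
eef_pos: [0.6119, 0.2463, 0.0499]
tool_rot: [-0.515, -0.47, 0.538, -0.474]
ft_force: [0.3, 0.4, -1.0]
grip_width: 0.0322
```

```bash
python3 - <<'E'
from h import *
plan(.6112,.2465,.0255,-6.2)
E
```

```text
clk 40.1 pos [0.6119 0.2463 0.0499] jaw -6.3 tilt [-0.02  -0.026 -0.999] F [ 0.3  0.4 -1. ] w 0.0322
tool d mm (now) [24.4 -0.3 -0.8] roll -0.002 | d mm after roll [24.4 -0.3 -0.8] j6 2.07
```

Emit:
{"op": "arm_command", "data": {
  "motion": [
    {"x": 0.006, "y": 0, "z": -0.001, "roll": 0, "fingers": 0},
    {"x": 0.007, "y": 0, "z": 0, "roll": 0, "fingers": 0},
    {"x": 0.006, "y": 0, "z": 0, "roll": 0, "fingers": 0},
    {"x": 0.003, "y": 0, "z": 0, "roll": 0, "fingers": 0},
    {"x": 0, "y": 0, "z": 0, "roll": 0, "fingers": 0},
    {"x": 0, "y": 0, "z": 0, "roll": 0, "fingers": 0}
  ]
}}

```text
clock: 40.58
eef_pos: [0.6115, 0.2468, 0.0256]
tool_rot: [-0.515, -0.47, 0.538, -0.474]
ft_force: [-0.2, 0.2, -0.9]
grip_width: 0.0326
```

```bash
python3 - <<'E'
from h import *
plan(.6112,.2465,.0255,-6.2)
E
```

```text
clk 40.6 pos [0.6115 0.2468 0.0256] jaw -6.3 tilt [-0.02  -0.026 -0.999] F [-0.2  0.2 -0.9] w 0.0326
tool d mm (now) [ 0.1 -0.2  0.3] roll -0.002 | d mm after roll [ 0.1 -0.2  0.3] j6 2.07
```

Emit:
{"op": "arm_command", "data": {
  "motion": [
    {"x": 0, "y": 0, "z": 0, "roll": 0, "fingers": 0.5},
    {"x": 0, "y": 0, "z": 0, "roll": 0, "fingers": 0.5},
    {"x": 0, "y": 0, "z": 0, "roll": 0, "fingers": 0.5},
    {"x": -0.01, "y": 0, "z": 0, "roll": 0, "fingers": 0.5},
    {"x": -0.02, "y": 0, "z": 0, "roll": 0, "fingers": 0.5},
    {"x": -0.03, "y": 0, "z": 0, "roll": 0, "fingers": 0.5},
    {"x": -0.03, "y": 0, "z": 0, "roll": 0, "fingers": 0.5},
    {"x": -0.01, "y": 0, "z": 0, "roll": 0, "fingers": 0.5},
    {"x": 0, "y": -0.025, "z": 0, "roll": 0, "fingers": 0.5},
    {"x": 0, "y": -0.035, "z": 0, "roll": 0, "fingers": 0.5},
    {"x": 0, "y": -0.035, "z": 0, "roll": 0, "fingers": 0.5},
    {"x": 0, "y": -0.035, "z": 0.01, "roll": 0, "fingers": 0.5},
    {"x": 0, "y": -0.035, "z": 0.02, "roll": 0, "fingers": 0.5},
    {"x": 0, "y": -0.02, "z": 0.035, "roll": 0, "fingers": 0.5},
    {"x": 0, "y": 0, "z": 0.035, "roll": 0, "fingers": 0.5},
    {"x": 0, "y": 0, "z": 0.035, "roll": 0, "fingers": 0.5},
    {"x": 0, "y": 0, "z": 0.02, "roll": 0, "fingers": 0.5},
    {"x": 0, "y": 0, "z": 0, "roll": 0, "fingers": 0.5}
  ]
}}

```text
clock: 42.08
eef_pos: [0.4081, 0.1158, 0.1503]
tool_rot: [-0.523, -0.469, 0.528, -0.478]
ft_force: [-0.2, -0.1, 0.1]
grip_width: 0.0427
```

```bash
python3 - <<'E'
from h import *
plan(.4942,-.2272,.12,10)
c=snap('side','side10');f=c['frame'][:,:,::-1]
c2=snap('top','top10')
E
```

```text
clk 42.1 pos [0.4081 0.1158 0.1503] jaw -6.0 tilt [ 0.004 -0.015 -1.   ] F [-0.2 -0.1  0.1] w 0.0427
tool d mm (now) [ 35.7 121.1 331.7] roll -0.279 | d mm after roll [ 35.7  25.2 352.2] j6 1.96
```

View pics/side10.png

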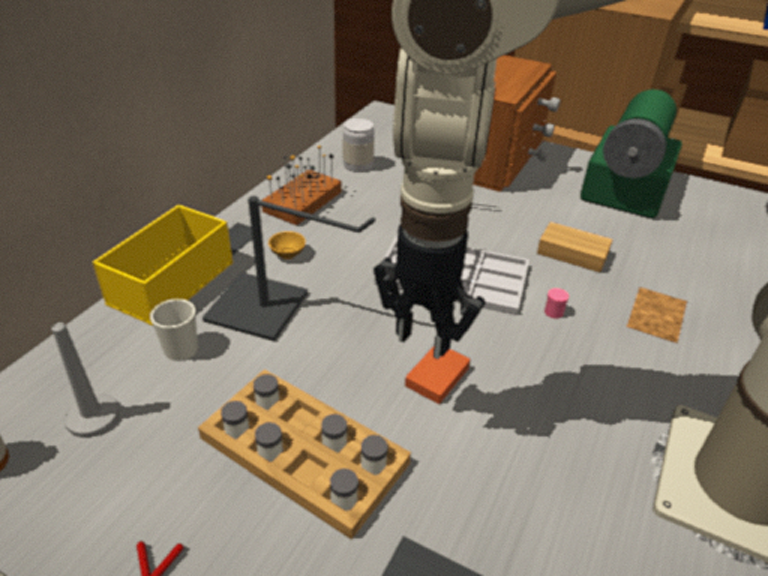

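View pics/top10.png

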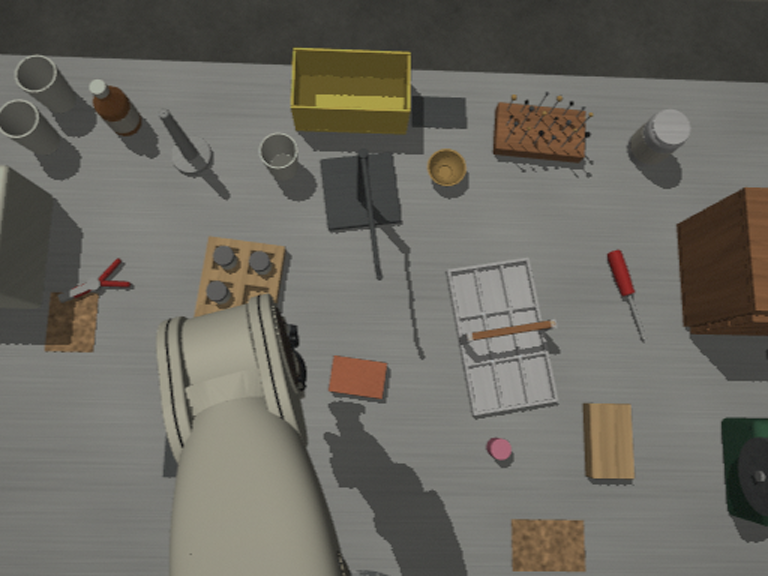

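All six pots stand in the rack, and the caddy is empty and still in place (bar from (472,335) to (554,324) px). Measuring the bar and hook precisely.

```bash
python3 - <<'E'
from h import *
np.set_printoptions(precision=4,suppress=True)
c=load('top10');f=c['frame'];hsv=cv2.cvtColor(f,cv2.COLOR_RGB2HSV)
m=((hsv[...,0]<20)&(hsv[...,1]>90)).astype(np.uint8);m[:, :305]=0;m[:,380:]=0;m[:205]=0;m[235:]=0
ys,xs=np.nonzero(m);print(len(xs),xs.min(),xs.max())
r=cv2.minAreaRect(np.stack([xs,ys],1).astype(np.float32));print(r)
b=cv2.boxPoints(r);print(onz(c,*r[0],.085))
pts=np.stack([xs,ys],1).astype(float);ctr=pts.mean(0);u,s,v=np.linalg.svd(pts-ctr);print(ctr,onz(c,*ctr,.085))
a=onz(c,*(ctr-50*v[0]),.085);bb=onz(c,*(ctr+50*v[0]),.085);print('ang',np.degrees(np.arctan2(*(a-bb)[[1,0]]))%180)
t=(pts-ctr)@v[0];print('len',np.linalg.norm(onz(c,*(ctr+t.max()*v[0]),.085)-onz(c,*(ctr+t.min()*v[0]),.085)),'mid',onz(c,*(ctr+(t.max()+t.min())/2*v[0]),.085))
a=cv2.resize(f[205:240,305:380,::-1],None,fx=10,fy=10,interpolation=cv2.INTER_CUBIC)
for i in range(0,75,10): cv2.putText(a,str(305+i),(i*10,10),0,.35,(0,0,255))
for i in range(0,35,5): cv2.putText(a,str(205+i),(0,i*10+4),0,.35,(0,0,255))
d=cv2.convertScaleAbs(cv2.resize(f[155:190,225:275,::-1],None,fx=10,fy=10,interpolation=cv2.INTER_CUBIC),alpha=1.7)
for i in range(0,50,5): cv2.putText(d,str(225+i),(i*10,10),0,.35,(0,0,255))
for i in range(0,35,5): cv2.putText(d,str(155+i),(0,i*10+4),0,.35,(0,0,255))
cv2.imwrite('pics/barc.png',a);cv2.imwrite('pics/tipc.png',d)
s=load('side9')['frame'];d=cv2.convertScaleAbs(cv2.resize(s[135:165,200:260,::-1],None,fx=12,fy=12,interpolation=cv2.INTER_CUBIC),alpha=1.3)
for i in range(0,60,5): cv2.putText(d,str(200+i),(i*12,10),0,.35,(0,0,255))
for i in range(0,30,5): cv2.putText(d,str(135+i),(0,i*12+4),0,.35,(0,0,255))
cv2.imwrite('pics/tips.png',d)
E
```

```text
245 315 366
((340.543701171875, 219.7729949951172), (4.621222019195557, 52.09737014770508), 80.90972137451172)
[ 0.4933 -0.2243  0.085 ]
[340.7592 219.7388] [ 0.4934 -0.2248  0.085 ]
ang 100.26501748529668
len 0.12634557345030858 mid [ 0.4933 -0.2243  0.085 ]
```

View pics/barc.png

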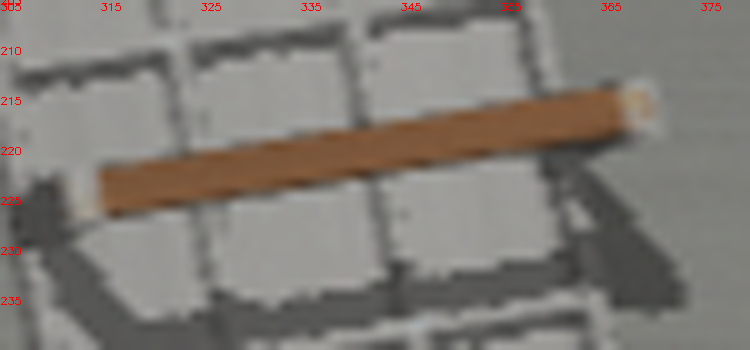

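View pics/tipc.png

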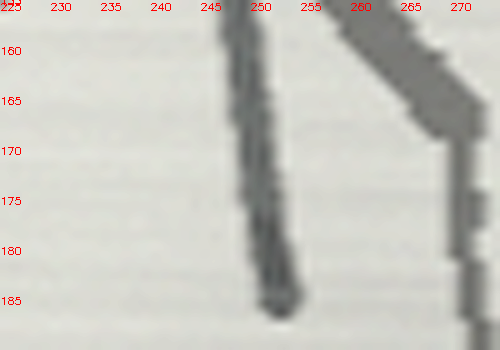

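View pics/tips.png

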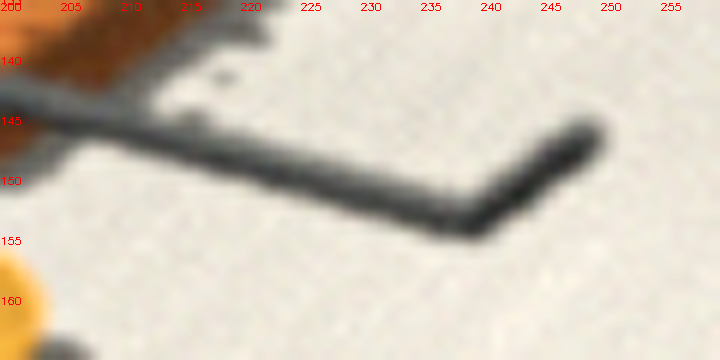

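```bash
python3 - <<'E'
from h import *
np.set_printoptions(precision=4,suppress=True)
c=load('top10');s=load('side9')
def tri(p,q):
    o2,d2=ray(c,*p);o1,d1=ray(s,*q);A=np.stack([d1,-d2],1);t=np.linalg.lstsq(A,o2-o1,rcond=None)[0];return o1+d1*t[0],o2+d2*t[1]
print('tip',tri((252.3,184.),(248.9,146.2)))
print('tip z',onz(c,252.3,184.,.222),onz(s,248.9,146.2,.222))
print('seat side',onz(s,238.8,152.8,.2))
# rod midpoint at v=160 in top: u~248.7 ; z approx .205
for u,v in ((248.3,160),(249.8,170),(251.2,178)): print('rod',onz(c,u,v,.204))
E
```

```text
tip (array([ 0.5449, -0.008 ,  0.2237]), array([ 0.5474, -0.007 ,  0.2242]))
tip z [ 0.5478 -0.0071  0.222 ] [ 0.5461 -0.0104  0.222 ]
seat side [ 0.5681 -0.0073  0.2   ]
rod [0.6033 0.0017 0.204 ]
rod [ 0.5815 -0.0019  0.204 ]
rod [ 0.5643 -0.0052  0.204 ]
```

Bar centre ≈ (.493,-.224), bar direction 100.3°. Hook tip ≈ (.547,-.008) and seat ≈ (.567,-.005), stand yaw ≈ 8°. I'll grip the bar 36 mm toward its -y end so that the fingers clear the rod.

Emit:
{"op": "arm_command", "data": {
  "motion": [
    {"x": 0, "y": 0, "z": 0.015, "roll": -0.095, "fingers": 0.5},
    {"x": 0, "y": 0, "z": 0.025, "roll": -0.095, "fingers": 0.5},
    {"x": 0, "y": 0, "z": 0.035, "roll": -0.095, "fingers": 0.5},
    {"x": 0, "y": 0, "z": 0.035, "roll": 0, "fingers": 0.5},
    {"x": 0, "y": 0, "z": 0.035, "roll": 0, "fingers": 0.5},
    {"x": 0, "y": 0, "z": 0.035, "roll": 0, "fingers": 0.5},
    {"x": 0, "y": 0.005, "z": 0.035, "roll": 0, "fingers": 0.5},
    {"x": 0, "y": 0.01, "z": 0.035, "roll": 0, "fingers": 0.5},
    {"x": 0, "y": 0.01, "z": 0.03, "roll": 0, "fingers": 0.5},
    {"x": 0, "y": 0.005, "z": 0.02, "roll": 0, "fingers": 0.5},
    {"x": 0, "y": 0, "z": 0.01, "roll": 0, "fingers": 0.5},
    {"x": 0, "y": 0, "z": 0, "roll": 0, "fingers": 0.5},
    {"x": 0, "y": 0, "z": 0, "roll": 0, "fingers": 0.5}
  ]
}}

```text
clock: 43.27
eef_pos: [0.5095, -0.1799, 0.1592]
tool_rot: [0.446, 0.544, -0.438, 0.56]
ft_force: [-0.1, -0.2, -0.6]
grip_width: 0.0425
```

```bash
python3 - <<'E'
from h import *
plan(.4997,-.2597,.12,10.2)
E
```

```text
clk 43.3 pos [ 0.5095 -0.1799  0.1592] jaw 12.6 tilt [ 0.025 -0.006 -1.   ] F [-0.1 -0.2 -0.6] w 0.0425
tool d mm (now) [ 39.4 -27.9  75.3] roll 0.042 | d mm after roll [ 39.4 -24.7  76.4] j6 1.01
```

Emit:
{"op": "arm_command", "data": {
  "motion": [
    {"x": 0, "y": -0.004, "z": 0.012, "roll": 0.02, "fingers": 0.5},
    {"x": 0, "y": -0.005, "z": 0.014, "roll": 0.02, "fingers": 0.5},
    {"x": 0, "y": -0.005, "z": 0.014, "roll": 0, "fingers": 0.5},
    {"x": 0.005, "y": -0.004, "z": 0.014, "roll": 0, "fingers": 0.5},
    {"x": 0.008, "y": -0.003, "z": 0.01, "roll": 0, "fingers": 0.5},
    {"x": 0.008, "y": 0, "z": 0.005, "roll": 0, "fingers": 0.5},
    {"x": 0.006, "y": 0, "z": 0, "roll": 0, "fingers": 0.5},
    {"x": 0, "y": 0, "z": 0, "roll": 0, "fingers": 0.5},
    {"x": 0, "y": 0, "z": 0, "roll": 0, "fingers": 0.5}
  ]
}}

```text
clock: 44.02
eef_pos: [0.4997, -0.2506, 0.1306]
tool_rot: [0.457, 0.536, -0.448, 0.55]
ft_force: [-0.1, 0.6, -0.3]
grip_width: 0.0428
```

```bash
python3 - <<'E'
from h import *
plan(.4997,-.2597,.095,10.2)
c=snap('side','side11');f=c['frame'][:,:,::-1]
cv2.imwrite('pics/side11c.png',cv2.resize(f[100:220,235:365],None,fx=5,fy=5,interpolation=cv2.INTER_CUBIC))
E
```

```text
clk 44.0 pos [ 0.4997 -0.2506  0.1306] jaw 10.4 tilt [ 0.022 -0.003 -1.   ] F [-0.1  0.6 -0.3] w 0.0428
tool d mm (now) [35.6 -2.4  8.7] roll 0.003 | d mm after roll [35.6 -2.3  8.7] j6 0.92
```

View pics/side11c.png

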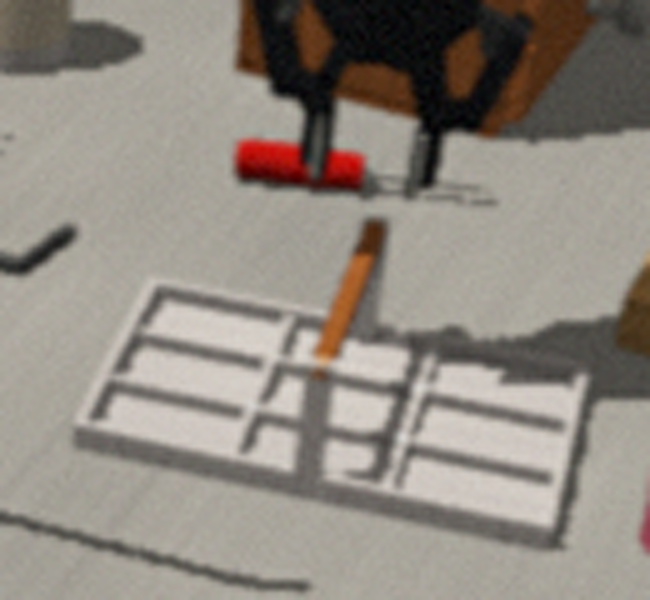

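The fingers straddle the bar's far half and the bar hasn't moved (crop (375,225) to (320,360)).

Emit:
{"op": "arm_command", "data": {
  "motion": [
    {"x": 0.005, "y": -0.002, "z": 0.004, "roll": 0, "fingers": 0.5},
    {"x": 0.008, "y": 0, "z": 0.003, "roll": 0, "fingers": 0.5},
    {"x": 0.008, "y": 0, "z": 0.001, "roll": 0, "fingers": 0.5},
    {"x": 0.006, "y": 0, "z": 0, "roll": 0, "fingers": 0.5},
    {"x": 0, "y": 0, "z": 0, "roll": 0, "fingers": 0.5},
    {"x": 0, "y": 0, "z": 0, "roll": 0, "fingers": 0.5}
  ]
}}

```text
clock: 44.57
eef_pos: [0.5002, -0.2578, 0.1009]
tool_rot: [0.456, 0.537, -0.448, 0.55]
ft_force: [-0.4, 0.1, -0.2]
grip_width: 0.0428
```

```bash
python3 - <<'E'
from h import *
plan(.4997,-.2597,.061,10.2)
E
```

```text
clk 44.6 pos [ 0.5002 -0.2578  0.1009] jaw 10.6 tilt [ 0.022 -0.003 -1.   ] F [-0.4  0.1 -0.2] w 0.0428
tool d mm (now) [39.9 -1.7  1.6] roll 0.006 | d mm after roll [39.9 -1.7  1.6] j6 0.91
```

Emit:
{"op": "arm_command", "data": {
  "motion": [
    {"x": 0.006, "y": -0.002, "z": 0.002, "roll": 0.006, "fingers": 0.5},
    {"x": 0.008, "y": 0, "z": 0, "roll": 0, "fingers": 0.5},
    {"x": 0.008, "y": 0, "z": 0, "roll": 0, "fingers": 0.5},
    {"x": 0.008, "y": 0, "z": 0, "roll": 0, "fingers": 0.5},
    {"x": 0.005, "y": 0, "z": 0, "roll": 0, "fingers": 0.5},
    {"x": 0.002, "y": 0, "z": 0, "roll": 0, "fingers": 0.5},
    {"x": 0, "y": 0, "z": 0, "roll": 0, "fingers": 0.5}
  ]
}}

```text
clock: 45.15
eef_pos: [0.4991, -0.2601, 0.0595]
tool_rot: [0.458, 0.536, -0.449, 0.549]
ft_force: [-0.4, -0.9, 0.8]
grip_width: 0.0427
```

```bash
python3 - <<'E'
from h import *
plan(.4997,-.2597,.061,10.2)
E
```

```text
clk 45.1 pos [ 0.4991 -0.2601  0.0595] jaw 10.2 tilt [ 0.021 -0.002 -1.   ] F [-0.4 -0.9  0.8] w 0.0427
tool d mm (now) [-1.5  0.7 -0.3] roll -0.0 | d mm after roll [-1.5  0.7 -0.3] j6 0.91
```

Emit:
{"op": "arm_command", "data": {
  "motion": [
    {"x": 0, "y": 0, "z": 0, "roll": 0, "fingers": 0.3},
    {"x": 0, "y": 0, "z": 0, "roll": 0, "fingers": 0.1},
    {"x": 0, "y": 0, "z": 0, "roll": 0, "fingers": 0},
    {"x": 0, "y": 0, "z": 0, "roll": 0, "fingers": 0},
    {"x": 0, "y": 0, "z": 0, "roll": 0, "fingers": 0},
    {"x": 0, "y": 0, "z": 0, "roll": 0, "fingers": 0},
    {"x": 0, "y": 0, "z": 0, "roll": 0, "fingers": 0}
  ]
}}

```text
clock: 45.73
eef_pos: [0.4991, -0.2601, 0.0594]
tool_rot: [0.458, 0.536, -0.449, 0.549]
ft_force: [0.2, 0.5, -1.7]
grip_width: 0.0111
```

```bash
python3 - <<'E'
from h import *
plan(.4997,-.2597,.12,10.2)
E
```

```text
clk 45.7 pos [ 0.4991 -0.2601  0.0594] jaw 10.2 tilt [ 0.021 -0.002 -1.   ] F [ 0.2  0.5 -1.7] w 0.0111
tool d mm (now) [-60.6   1.9   0.1] roll 0.0 | d mm after roll [-60.6   1.9   0.1] j6 0.91
```

Emit:
{"op": "arm_command", "data": {
  "motion": [
    {"x": -0.004, "y": 0, "z": 0, "roll": 0, "fingers": 0},
    {"x": -0.006, "y": 0, "z": 0, "roll": 0, "fingers": 0},
    {"x": -0.01, "y": 0, "z": 0, "roll": 0, "fingers": 0},
    {"x": -0.01, "y": 0, "z": 0, "roll": 0, "fingers": 0},
    {"x": -0.01, "y": 0, "z": 0, "roll": 0, "fingers": 0},
    {"x": 0, "y": 0, "z": 0, "roll": 0, "fingers": 0},
    {"x": 0, "y": 0, "z": 0, "roll": 0, "fingers": 0}
  ]
}}

```text
clock: 46.32
eef_pos: [0.4969, -0.2596, 0.1031]
tool_rot: [0.457, 0.537, -0.45, 0.548]
ft_force: [-0.1, 1.1, -5.5]
grip_width: 0.0106
```

```bash
python3 - <<'E'
from h import *
plan(.49,-.0407,.25,8)
print(get_obs()['ft_torque'])
c=snap('side','side12');f=c['frame'][:,:,::-1]
E
```

```text
clk 46.3 pos [ 0.4969 -0.2596  0.1031] jaw 10.2 tilt [ 0.018 -0.002 -1.   ] F [-0.1  1.1 -5.5] w 0.0106
tool d mm (now) [-147.4   34.6 -215.9] roll 0.038 | d mm after roll [-147.4   26.3 -217.1] j6 0.91
[-0.10846777  0.07396895 -0.00362703]
```

View pics/side12.png

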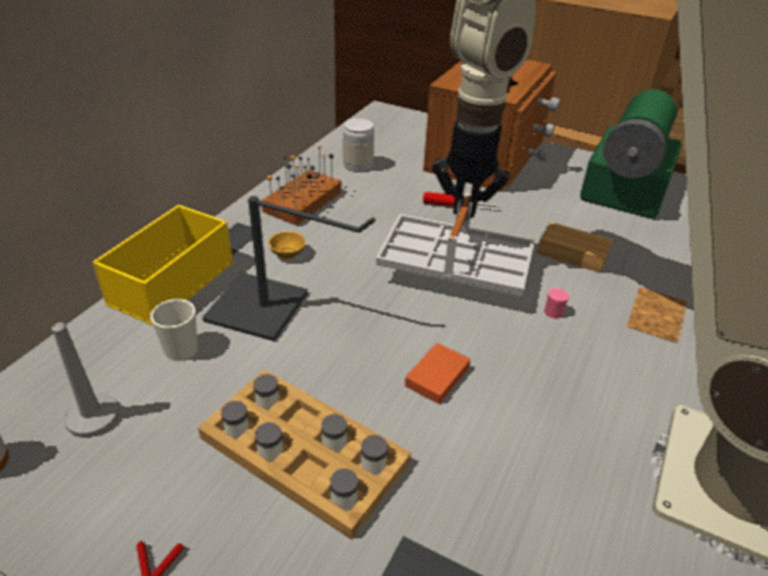

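The caddy is held level. Lifting so that the bar clears the tip while the tray passes under the rod.

Emit:
{"op": "arm_command", "data": {
  "motion": [
    {"x": -0.01, "y": 0, "z": 0, "roll": 0.01, "fingers": 0},
    {"x": -0.014, "y": -0.003, "z": 0, "roll": 0.01, "fingers": 0},
    {"x": -0.016, "y": -0.005, "z": 0, "roll": 0.01, "fingers": 0},
    {"x": -0.016, "y": -0.006, "z": 0, "roll": 0.01, "fingers": 0},
    {"x": -0.016, "y": -0.006, "z": 0, "roll": 0, "fingers": 0},
    {"x": -0.014, "y": -0.006, "z": 0, "roll": 0, "fingers": 0},
    {"x": -0.012, "y": -0.006, "z": 0, "roll": 0, "fingers": 0},
    {"x": -0.01, "y": -0.005, "z": 0, "roll": 0, "fingers": 0},
    {"x": -0.005, "y": -0.003, "z": 0, "roll": 0, "fingers": 0},
    {"x": 0, "y": 0, "z": 0, "roll": 0, "fingers": 0},
    {"x": 0, "y": 0, "z": 0, "roll": 0, "fingers": 0}
  ]
}}

```text
clock: 47.28
eef_pos: [0.4511, -0.2638, 0.2218]
tool_rot: [0.469, 0.529, -0.462, 0.535]
ft_force: [-0.0, -0.5, -3.6]
grip_width: 0.0108
```

```bash
python3 - <<'E'
from h import *
plan(.46,-.0557,.226,8)
E
```

```text
clk 47.3 pos [ 0.4511 -0.2638  0.2218] jaw 7.6 tilt [ 0.013  0.001 -1.   ] F [-0.  -0.5 -3.6] w 0.0108
tool d mm (now) [  -3.8   36.3 -205.1] roll -0.007 | d mm after roll [  -3.8   37.8 -204.8] j6 0.90
```

Emit:
{"op": "arm_command", "data": {
  "motion": [
    {"x": 0, "y": 0, "z": -0.01, "roll": -0.005, "fingers": 0},
    {"x": 0, "y": 0.002, "z": -0.018, "roll": 0, "fingers": 0},
    {"x": 0, "y": 0.003, "z": -0.02, "roll": 0, "fingers": 0},
    {"x": 0, "y": 0.003, "z": -0.022, "roll": 0, "fingers": 0},
    {"x": 0, "y": 0.003, "z": -0.022, "roll": 0, "fingers": 0},
    {"x": 0, "y": 0.003, "z": -0.022, "roll": 0, "fingers": 0},
    {"x": 0, "y": 0.003, "z": -0.02, "roll": 0, "fingers": 0},
    {"x": 0, "y": 0.003, "z": -0.018, "roll": 0, "fingers": 0},
    {"x": 0, "y": 0.003, "z": -0.012, "roll": 0, "fingers": 0},
    {"x": 0, "y": 0, "z": -0.008, "roll": 0, "fingers": 0},
    {"x": 0, "y": 0, "z": 0, "roll": 0, "fingers": 0},
    {"x": 0, "y": 0, "z": 0, "roll": 0, "fingers": 0}
  ]
}}

```text
clock: 48.28
eef_pos: [0.4438, -0.0741, 0.2111]
tool_rot: [0.465, 0.538, -0.462, 0.53]
ft_force: [-0.1, -0.1, -5.0]
grip_width: 0.0109
```

```bash
python3 - <<'E'
from h import *
plan(.46,-.0557,.226,8)
c=snap('side','side13')
c=snap('top','top13')
E
```

```text
clk 48.3 pos [ 0.4438 -0.0741  0.2111] jaw 8.2 tilt [-0.006  0.011 -1.   ] F [-0.1 -0.1 -5. ] w 0.0109
tool d mm (now) [-14.8  18.5 -16.1] roll 0.003 | d mm after roll [-14.8  18.5 -16.1] j6 1.26
```

View pics/side13.png

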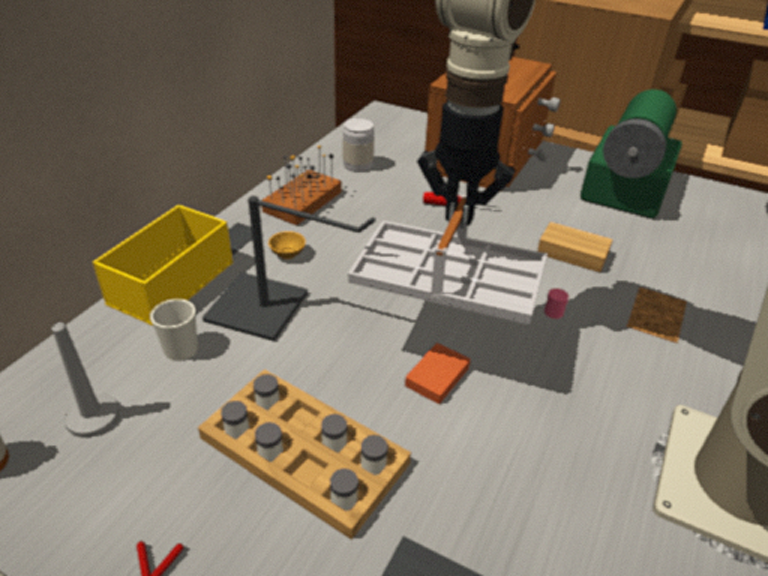

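View pics/top13.png

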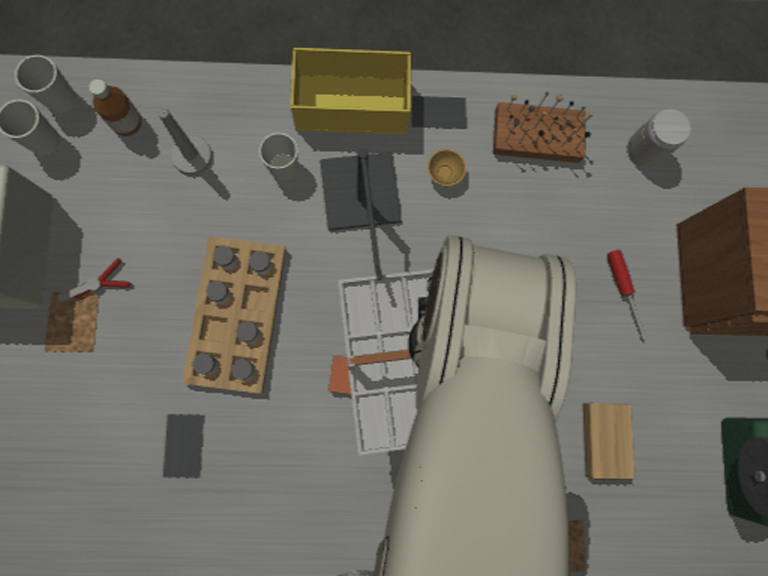

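```bash
python3 - <<'E'
from h import *
c=load('top13');f=c['frame']
a=cv2.resize(f[170:310,220:290,::-1],None,fx=5,fy=5,interpolation=cv2.INTER_CUBIC);cv2.imwrite('pics/t13c.png',a)
s=load('side13')['frame'];cv2.imwrite('pics/s13c.png',cv2.resize(s[110:220,225:370,::-1],None,fx=5,fy=5,interpolation=cv2.INTER_CUBIC))
print(onz(c,235.3,240.7,.2367))
E
```

```text
[0.42981804 0.02504747 0.2367    ]
```

View pics/t13c.png

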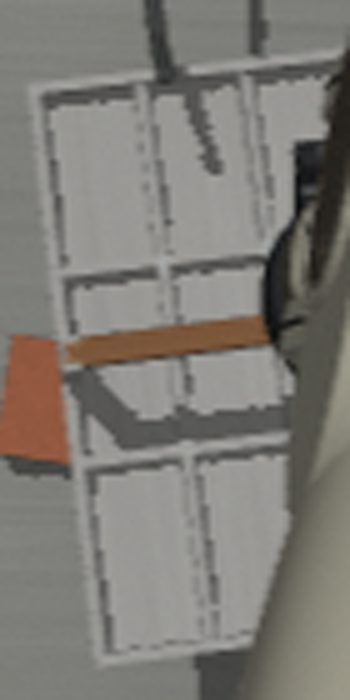

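View pics/s13c.png

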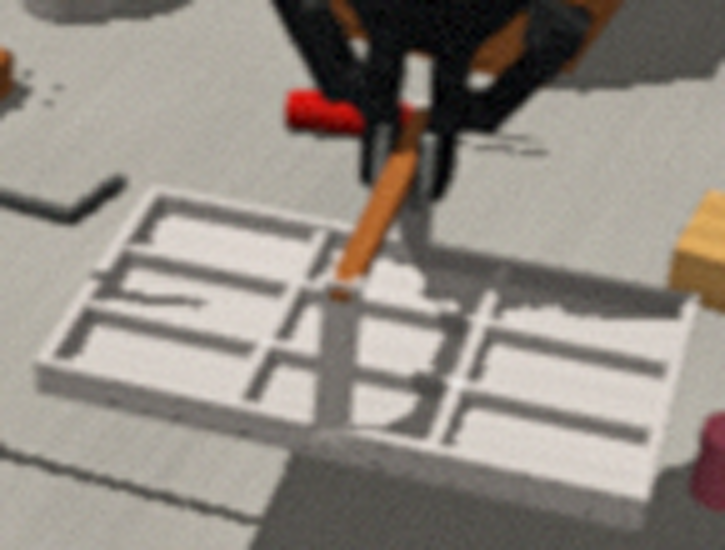

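Emit:
{"op": "arm_command", "data": {
  "motion": [
    {"x": -0.004, "y": 0, "z": -0.004, "roll": 0, "fingers": 0},
    {"x": -0.006, "y": 0.002, "z": -0.005, "roll": 0, "fingers": 0},
    {"x": -0.006, "y": 0.002, "z": -0.004, "roll": 0, "fingers": 0},
    {"x": -0.004, "y": 0.002, "z": -0.001, "roll": 0, "fingers": 0},
    {"x": 0, "y": 0.002, "z": 0, "roll": 0, "fingers": 0},
    {"x": 0, "y": 0, "z": 0, "roll": 0, "fingers": 0},
    {"x": 0, "y": 0, "z": 0, "roll": 0, "fingers": 0}
  ]
}}

```text
clock: 48.97
eef_pos: [0.4518, -0.0614, 0.2346]
tool_rot: [0.467, 0.536, -0.463, 0.53]
ft_force: [-0.3, 0.2, -4.5]
grip_width: 0.011
```

```bash
python3 - <<'E'
from h import *
plan(.558,-.0387,.227,8)
c=snap('top','top14');f=c['frame']
hsv=cv2.cvtColor(f,cv2.COLOR_RGB2HSV)
a=cv2.resize(f[170:250,210:290,::-1],None,fx=8,fy=8,interpolation=cv2.INTER_CUBIC)
for i in range(0,80,10): cv2.putText(a,str(210+i),(i*8,10),0,.35,(0,0,255));cv2.putText(a,str(170+i),(0,i*8+4),0,.35,(0,0,255))
cv2.imwrite('pics/t14c.png',a)
c=snap('side','side14');s=c['frame']
cv2.imwrite('pics/s14c.png',cv2.resize(s[110:220,225:370,::-1],None,fx=5,fy=5,interpolation=cv2.INTER_CUBIC))
E
```

```text
clk 49.0 pos [ 0.4518 -0.0614  0.2346] jaw 7.8 tilt [-0.003  0.01  -1.   ] F [-0.3  0.2 -4.5] w 0.0110
tool d mm (now) [  7.5 108.3  -8.1] roll -0.004 | d mm after roll [  7.5 108.3  -7.6] j6 1.29
```

View pics/t14c.png

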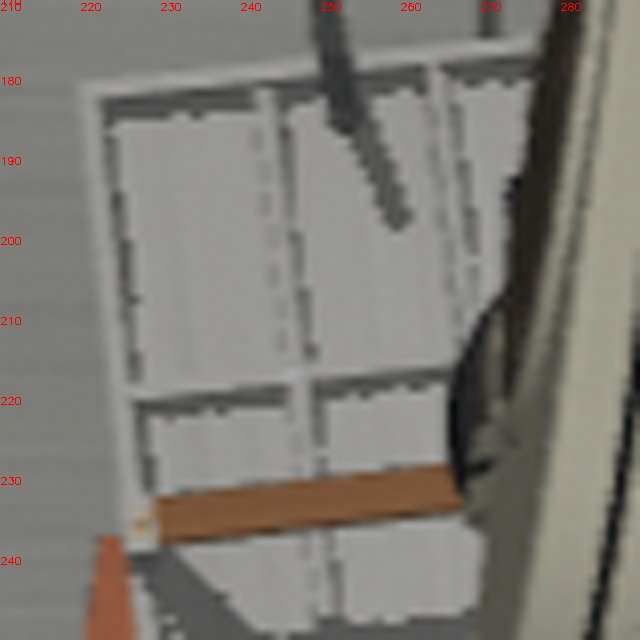

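View pics/s14c.png

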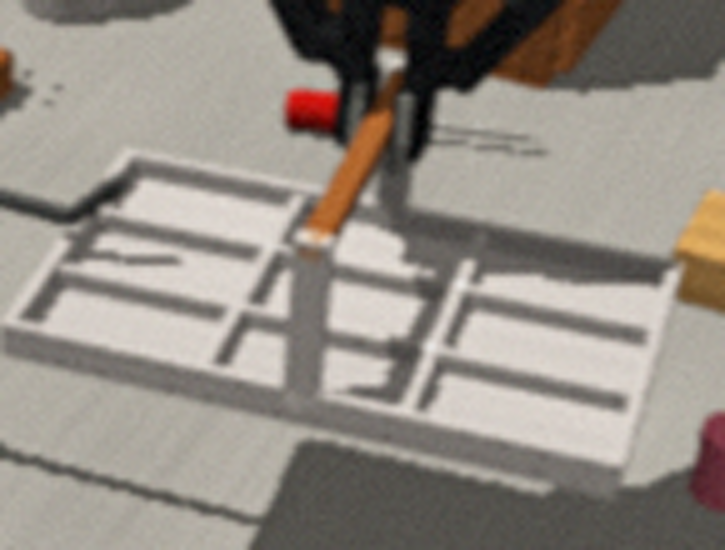

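```bash
python3 - <<'E'
from h import *
np.set_printoptions(precision=4,suppress=True)
c=load('top14')
L=onz(c,210+155/8-.5,170+520/8-.5,.260);Rr=onz(c,210+462/8-.5,170+488/8-.5,.260)
d=(L-Rr)[:2];d/=np.linalg.norm(d);ctr=L[:2]-.064*d
print('L',L,'dir deg',np.degrees(np.arctan2(d[1],d[0])),'bar centre',ctr)
o=get_obs();print('centre by TCP',o['eef_pos'][:2]+.036*np.array([-np.sin(np.radians(8)),np.cos(np.radians(8))]))
tip=onz(c,210+342/8-.5,170+122/8-.5,.222);print('tip',tip)
r1=onz(c,210+325/8-.5,170+30/8-.5,.203);print('rod pt',r1)
t=load('top10')
E
```

```text
L [0.4401 0.0376 0.26  ] dir deg 97.11095361061007 bar centre [ 0.448  -0.0259]
centre by TCP [ 0.4465 -0.0257]
tip [ 0.5462 -0.007   0.222 ]
rod pt [ 0.5747 -0.0028  0.203 ]
```

Emit:
{"op": "arm_command", "data": {
  "motion": [
    {"x": 0.003, "y": 0.002, "z": -0.002, "roll": 0, "fingers": 0},
    {"x": 0.003, "y": 0.004, "z": -0.002, "roll": 0, "fingers": 0},
    {"x": 0, "y": 0.006, "z": -0.001, "roll": 0, "fingers": 0},
    {"x": 0, "y": 0.006, "z": 0, "roll": 0, "fingers": 0},
    {"x": 0, "y": 0.004, "z": 0, "roll": 0, "fingers": 0},
    {"x": 0, "y": 0, "z": 0, "roll": 0, "fingers": 0},
    {"x": 0, "y": 0, "z": 0, "roll": 0, "fingers": 0}
  ]
}}

```text
clock: 49.65
eef_pos: [0.4744, -0.0525, 0.226]
tool_rot: [0.466, 0.537, -0.464, 0.528]
ft_force: [-0.3, -0.5, -4.3]
grip_width: 0.0106
```

```bash
python3 - <<'E'
from h import *
plan(.5705,-.0395,.227,8)
E
```

```text
clk 49.6 pos [ 0.4744 -0.0525  0.226 ] jaw 7.8 tilt [-0.007  0.01  -1.   ] F [-0.3 -0.5 -4.3] w 0.0106
tool d mm (now) [-1.5 97.   0.1] roll -0.004 | d mm after roll [-1.5 97.   0.5] j6 1.32
```

Emit:
{"op": "arm_command", "data": {
  "motion": [
    {"x": -0.001, "y": 0.005, "z": 0, "roll": 0, "fingers": 0},
    {"x": -0.001, "y": 0.008, "z": 0, "roll": 0, "fingers": 0},
    {"x": -0.001, "y": 0.01, "z": 0, "roll": 0, "fingers": 0},
    {"x": -0.001, "y": 0.01, "z": 0, "roll": 0, "fingers": 0},
    {"x": 0, "y": 0.005, "z": 0, "roll": 0, "fingers": 0},
    {"x": 0, "y": 0, "z": 0, "roll": 0, "fingers": 0},
    {"x": 0, "y": 0, "z": 0, "roll": 0, "fingers": 0}
  ]
}}

```text
clock: 50.23
eef_pos: [0.5161, -0.0472, 0.2302]
tool_rot: [0.467, 0.537, -0.464, 0.528]
ft_force: [-0.0, -0.4, -3.6]
grip_width: 0.0108
```

```bash
python3 - <<'E'
from h import *
plan(.5705,-.0395,.227,8)
c=snap('side','side15');s=c['frame']
cv2.imwrite('pics/s15c.png',cv2.resize(s[90:220,170:330,::-1],None,fx=4.5,fy=4.5,interpolation=cv2.INTER_CUBIC))
E
```

```text
clk 50.2 pos [ 0.5161 -0.0472  0.2302] jaw 7.7 tilt [-0.006  0.01  -1.   ] F [-0.  -0.4 -3.6] w 0.0108
tool d mm (now) [ 3.  55.  -0.2] roll -0.005 | d mm after roll [ 3. 55.  0.] j6 1.34
```

View pics/s15c.png

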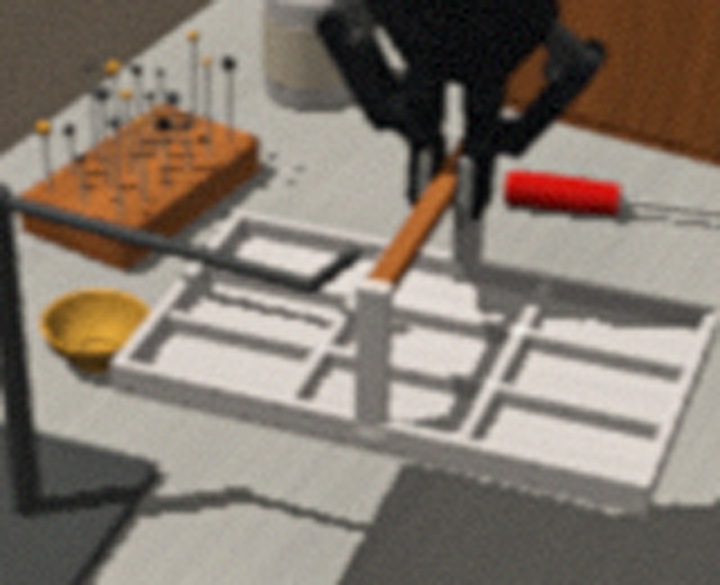

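Bar is just short of the tip and above it, with the rod over the tray floor and clear of the rims. Continuing over the tip.

Emit:
{"op": "arm_command", "data": {
  "motion": [
    {"x": 0.001, "y": 0.005, "z": 0, "roll": -0.004, "fingers": 0},
    {"x": 0.001, "y": 0.008, "z": 0, "roll": 0, "fingers": 0},
    {"x": 0, "y": 0.01, "z": 0, "roll": 0, "fingers": 0},
    {"x": 0, "y": 0.01, "z": 0, "roll": 0, "fingers": 0},
    {"x": 0, "y": 0.009, "z": 0, "roll": 0, "fingers": 0},
    {"x": 0, "y": 0.006, "z": 0, "roll": 0, "fingers": 0},
    {"x": 0, "y": 0.003, "z": 0, "roll": 0, "fingers": 0},
    {"x": 0, "y": 0, "z": 0, "roll": 0, "fingers": 0},
    {"x": 0, "y": 0, "z": 0, "roll": 0, "fingers": 0}
  ]
}}

```text
clock: 51.03
eef_pos: [0.569, -0.0397, 0.2266]
tool_rot: [0.465, 0.538, -0.463, 0.529]
ft_force: [-0.3, -0.7, -3.8]
grip_width: 0.0109
```

```bash
python3 - <<'E'
from h import *
plan(.5705,-.0395,.19,8)
c=snap('top','top16');f=c['frame']
a=cv2.resize(f[120:230,200:280,::-1],None,fx=7,fy=7,interpolation=cv2.INTER_CUBIC)
a=a[:,:]
a=a[0:590]
for i in range(0,80,10): cv2.putText(a,str(200+i),(i*7,10),0,.35,(0,0,255));cv2.putText(a,str(120+i),(0,i*7+4),0,.35,(0,0,255))
cv2.imwrite('pics/t16c.png',a)
c=snap('side','side16');s=c['frame']
cv2.imwrite('pics/s16c.png',cv2.resize(s[90:220,170:330,::-1],None,fx=4.5,fy=4.5,interpolation=cv2.INTER_CUBIC))
E
```

```text
clk 51.0 pos [ 0.569  -0.0397  0.2266] jaw 7.9 tilt [-0.008  0.01  -1.   ] F [-0.3 -0.7 -3.8] w 0.0109
tool d mm (now) [36.6  1.7  0.4] roll -0.001 | d mm after roll [36.6  1.7  0.4] j6 1.36
```

View pics/t16c.png

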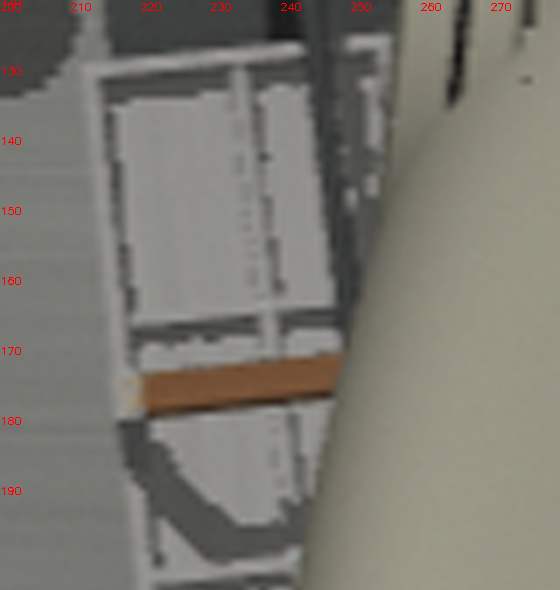

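View pics/s16c.png

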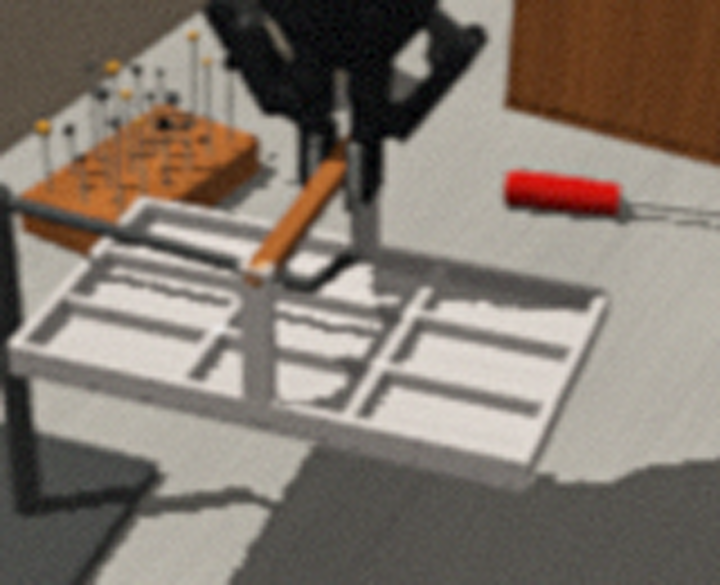

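```bash
python3 - <<'E'
from h import *
np.set_printoptions(precision=4,suppress=True)
c=load('top16')
L=onz(c,*un((140,393),7,200,120),.252);Rr=onz(c,*un((340,372),7,200,120),.252)
d=(L-Rr)[:2];d/=np.linalg.norm(d);print('L',L,np.degrees(np.arctan2(d[1],d[0])))
e=np.array([-np.sin(np.radians(7.8)),np.cos(np.radians(7.8))]);print('ctr',L[:2]-.064*e, 'tcp based',get_obs()['eef_pos'][:2]+.036*e)
for p in ((318,110),(340,300)): print(onz(c,*un(p,7,200,120),.205))
s=load('side16')
E
```

```text
L [0.557  0.0594 0.252 ] 97.64684773665992
ctr [ 0.5657 -0.004 ] tcp based [ 0.5639 -0.0041]
[0.6575 0.0099 0.205 ]
[0.5977 0.0019 0.205 ]
```

Bar centre ≈ (.566,-.004) and the rod line at the seat has y ≈ -.004, so it's centred. Lowering, nudging 4 mm towards the seat's +x side.

Emit:
{"op": "arm_command", "data": {
  "motion": [
    {"x": 0.004, "y": 0.001, "z": 0, "roll": 0, "fingers": 0},
    {"x": 0.006, "y": 0.002, "z": 0, "roll": 0, "fingers": 0},
    {"x": 0.007, "y": 0.001, "z": 0, "roll": 0, "fingers": 0},
    {"x": 0.006, "y": 0, "z": 0, "roll": 0, "fingers": 0},
    {"x": 0.003, "y": 0, "z": 0, "roll": 0, "fingers": 0},
    {"x": 0, "y": 0, "z": 0, "roll": 0, "fingers": 0},
    {"x": 0, "y": 0, "z": 0, "roll": 0, "fingers": 0}
  ]
}}

```text
clock: 51.72
eef_pos: [0.5709, -0.0391, 0.1974]
tool_rot: [0.465, 0.538, -0.464, 0.528]
ft_force: [0.2, 1.0, -4.0]
grip_width: 0.011
```

```bash
python3 - <<'E'
from h import *
plan(.574,-.0395,.1884,8)
E
```

```text
clk 51.7 pos [ 0.5709 -0.0391  0.1974] jaw 7.9 tilt [-0.01   0.011 -1.   ] F [ 0.2  1.  -4. ] w 0.0110
tool d mm (now) [9.  3.1 0.9] roll -0.002 | d mm after roll [9.  3.1 0.9] j6 1.36
```

Emit:
{"op": "arm_command", "data": {
  "motion": [
    {"x": 0.002, "y": 0.002, "z": 0.001, "roll": 0, "fingers": 0},
    {"x": 0.002, "y": 0, "z": 0, "roll": 0, "fingers": 0},
    {"x": 0.002, "y": 0, "z": 0, "roll": 0, "fingers": 0},
    {"x": 0.001, "y": 0, "z": 0, "roll": 0, "fingers": 0},
    {"x": 0, "y": 0, "z": 0, "roll": 0, "fingers": 0}
  ]
}}

```text
clock: 52.13
eef_pos: [0.5743, -0.0398, 0.1908]
tool_rot: [0.466, 0.538, -0.463, 0.529]
ft_force: [0.2, 0.4, -2.5]
grip_width: 0.0108
```

```bash
python3 - <<'E'
from h import *
plan(.574,-.0395,.1884,8)
print(get_obs()['ft_torque'])
c=snap('side','side17');s=c['frame']
cv2.imwrite('pics/s17c.png',cv2.resize(s[90:220,170:330,::-1],None,fx=4.5,fy=4.5,interpolation=cv2.INTER_CUBIC))
E
```

```text
clk 52.1 pos [ 0.5743 -0.0398  0.1908] jaw 7.9 tilt [-0.007  0.011 -1.   ] F [ 0.2  0.4 -2.5] w 0.0108
tool d mm (now) [ 2.5 -0.2 -0.3] roll -0.002 | d mm after roll [ 2.5 -0.2 -0.3] j6 1.36
[-0.13201718 -0.10101405  0.02747644]
```

View pics/s17c.png

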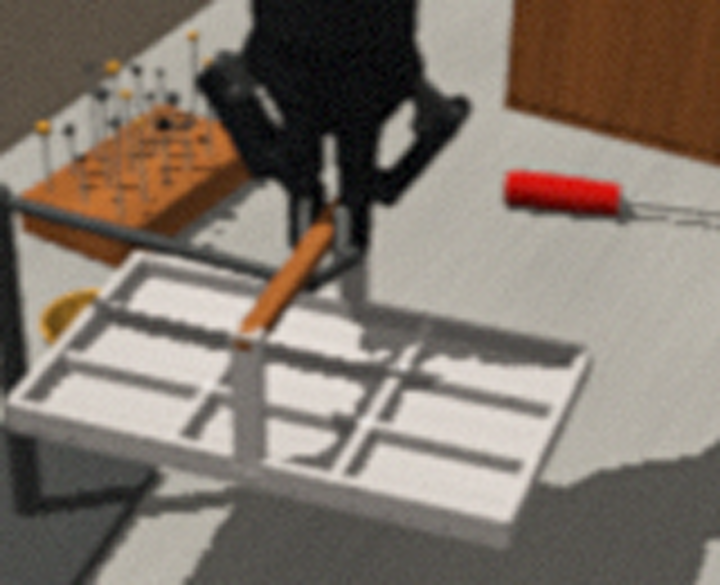

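Emit:
{"op": "arm_command", "data": {
  "motion": [
    {"x": 0.001, "y": 0, "z": 0, "roll": 0, "fingers": 0},
    {"x": 0.001, "y": 0, "z": 0, "roll": 0, "fingers": 0},
    {"x": 0, "y": 0, "z": 0, "roll": 0, "fingers": 0}
  ]
}}

```text
clock: 52.43
eef_pos: [0.5751, -0.0398, 0.1899]
tool_rot: [0.466, 0.537, -0.463, 0.529]
ft_force: [1.8, 0.5, -3.6]
grip_width: 0.0107
```

```bash
python3 - <<'E'
from h import *
plan(.574,-.0395,.1884,8)
print(get_obs()['ft_torque'])
E
```

```text
clk 52.4 pos [ 0.5751 -0.0398  0.1899] jaw 7.9 tilt [-0.005  0.011 -1.   ] F [ 1.8  0.5 -3.6] w 0.0107
tool d mm (now) [ 1.5 -1.  -0.4] roll -0.002 | d mm after roll [ 1.5 -1.  -0.4] j6 1.36
[-0.10176822 -0.0920893   0.02630526]
```

Emit:
{"op": "arm_command", "data": {
  "motion": [
    {"x": 0.002, "y": -0.001, "z": 0, "roll": 0, "fingers": 0},
    {"x": 0.002, "y": 0, "z": 0, "roll": 0, "fingers": 0},
    {"x": 0, "y": 0, "z": 0, "roll": 0, "fingers": 0}
  ]
}}

```text
clock: 52.68
eef_pos: [0.576, -0.0397, 0.1884]
tool_rot: [0.468, 0.535, -0.461, 0.531]
ft_force: [1.6, 1.1, -1.2]
grip_width: 0.0111
```

```bash
python3 - <<'E'
from h import *
plan(.574,-.0395,.1884,8)
print(get_obs()['ft_torque'])
E
```

```text
clk 52.7 pos [ 0.576  -0.0397  0.1884] jaw 7.9 tilt [ 0.002  0.011 -1.   ] F [ 1.6  1.1 -1.2] w 0.0111
tool d mm (now) [-0.  -2.  -0.4] roll -0.002 | d mm after roll [-0.  -2.  -0.4] j6 1.36
[ 0.01020218 -0.05967586 -0.00962382]
```

Emit:
{"op": "arm_command", "data": {
  "motion": [
    {"x": 0.001, "y": 0, "z": 0, "roll": 0, "fingers": 0},
    {"x": 0, "y": 0, "z": 0, "roll": 0, "fingers": 0},
    {"x": 0, "y": 0, "z": 0, "roll": 0, "fingers": 0}
  ]
}}

```text
clock: 52.93
eef_pos: [0.5762, -0.0397, 0.1883]
tool_rot: [0.468, 0.535, -0.461, 0.531]
ft_force: [0.6, 0.6, -0.3]
grip_width: 0.0108
```

```bash
python3 - <<'E'
from h import *
plan(.574,-.0395,.1884,8)
c=snap('side','side18');s=c['frame']
cv2.imwrite('pics/s18c.png',cv2.resize(s[90:220,170:330,::-1],None,fx=4.5,fy=4.5,interpolation=cv2.INTER_CUBIC))
E
```

```text
clk 52.9 pos [ 0.5762 -0.0397  0.1883] jaw 7.9 tilt [ 0.003  0.011 -1.   ] F [ 0.6  0.6 -0.3] w 0.0108
tool d mm (now) [-0.1 -2.1 -0.5] roll -0.002 | d mm after roll [-0.1 -2.1 -0.5] j6 1.36
```

View pics/s18c.png

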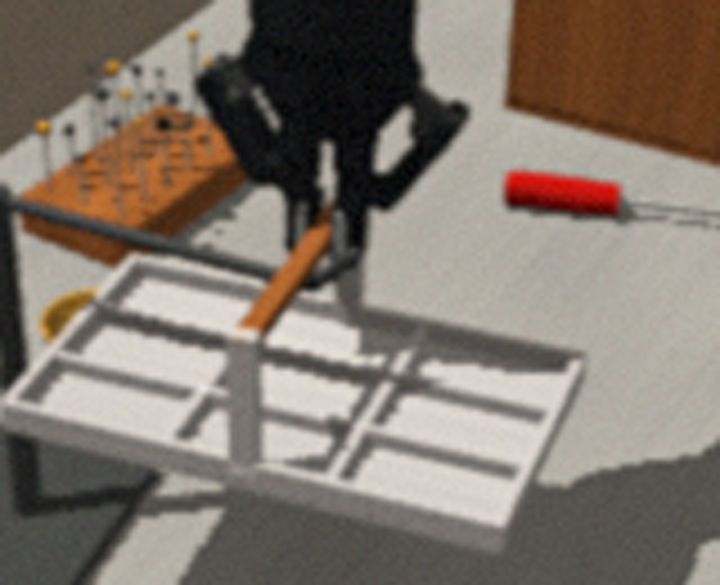

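The hook now carries the weight (wrist Fz ≈ 0), with the bar across the rod just behind the upturn. Opening the fingers.

Emit:
{"op": "arm_command", "data": {
  "motion": [
    {"x": 0, "y": 0, "z": 0, "roll": 0, "fingers": 0.2},
    {"x": 0, "y": 0, "z": 0, "roll": 0, "fingers": 0.3},
    {"x": 0, "y": 0, "z": 0, "roll": 0, "fingers": 0.4},
    {"x": 0, "y": 0, "z": 0, "roll": 0, "fingers": 0.45},
    {"x": 0, "y": 0, "z": 0, "roll": 0, "fingers": 0.45}
  ]
}}

```text
clock: 53.4
eef_pos: [0.5753, -0.0398, 0.1873]
tool_rot: [0.467, 0.536, -0.461, 0.531]
ft_force: [0.1, 0.7, -0.4]
grip_width: 0.0384
```

```bash
python3 - <<'E'
from h import *
plan(.574,-.0395,.1884,8)
c=snap('side','side19');s=c['frame']
cv2.imwrite('pics/s19c.png',cv2.resize(s[90:220,170:330,::-1],None,fx=4.5,fy=4.5,interpolation=cv2.INTER_CUBIC))
E
```

```text
clk 53.4 pos [ 0.5753 -0.0398  0.1873] jaw 7.9 tilt [ 0.001  0.011 -1.   ] F [ 0.1  0.7 -0.4] w 0.0384
tool d mm (now) [-1.1 -1.3 -0.4] roll -0.002 | d mm after roll [-1.1 -1.3 -0.4] j6 1.36
```

View pics/s19c.png

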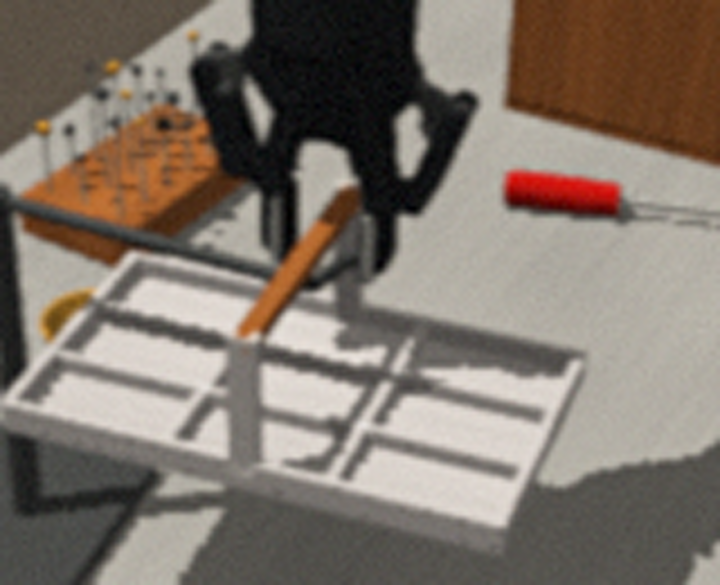

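The caddy hangs level with the jaws open. Retreating straight up.

Emit:
{"op": "arm_command", "data": {
  "motion": [
    {"x": -0.005, "y": 0, "z": 0, "roll": 0, "fingers": 0.45},
    {"x": -0.008, "y": 0, "z": 0, "roll": 0, "fingers": 0.45},
    {"x": -0.01, "y": 0, "z": 0, "roll": 0, "fingers": 0.45},
    {"x": -0.01, "y": 0, "z": 0, "roll": 0, "fingers": 0.45},
    {"x": -0.012, "y": 0, "z": 0, "roll": 0, "fingers": 0.45},
    {"x": -0.015, "y": 0, "z": 0, "roll": 0, "fingers": 0.45},
    {"x": -0.015, "y": 0, "z": 0, "roll": 0, "fingers": 0.45},
    {"x": -0.015, "y": 0, "z": 0, "roll": 0, "fingers": 0.45},
    {"x": -0.01, "y": 0, "z": 0.01, "roll": 0, "fingers": 0.45},
    {"x": 0, "y": -0.01, "z": 0.02, "roll": 0, "fingers": 0.45},
    {"x": 0, "y": -0.02, "z": 0.03, "roll": 0, "fingers": 0.45},
    {"x": 0, "y": -0.03, "z": 0.03, "roll": 0, "fingers": 0.45},
    {"x": 0, "y": -0.03, "z": 0.03, "roll": 0, "fingers": 0.45},
    {"x": 0, "y": -0.03, "z": 0.03, "roll": 0, "fingers": 0.45},
    {"x": 0, "y": -0.03, "z": 0.03, "roll": 0, "fingers": 0.45},
    {"x": 0, "y": -0.02, "z": 0.03, "roll": 0, "fingers": 0.45},
    {"x": 0, "y": -0.01, "z": 0.02, "roll": 0, "fingers": 0.45},
    {"x": 0, "y": 0, "z": 0.01, "roll": 0, "fingers": 0.45},
    {"x": 0, "y": 0, "z": 0, "roll": 0, "fingers": 0.45},
    {"x": 0, "y": 0, "z": 0, "roll": 0, "fingers": 0.45}
  ]
}}

```text
clock: 55.12
eef_pos: [0.4302, -0.3106, 0.3042]
tool_rot: [0.468, 0.531, -0.458, 0.538]
ft_force: [0.1, 0.2, -0.0]
grip_width: 0.0385
```

```bash
python3 - <<'E'
from h import *
plan(.574,-.0395,.1884,8)
c=snap('side','side20');c=snap('top','top20')
E
```

```text
clk 55.1 pos [ 0.4302 -0.3106  0.3042] jaw 8.2 tilt [ 0.018  0.004 -1.   ] F [ 0.1  0.2 -0. ] w 0.0385
tool d mm (now) [ 119.5  178.9 -247.6] roll 0.004 | d mm after roll [ 119.5  178.  -248.2] j6 0.79
```

View pics/side20.png

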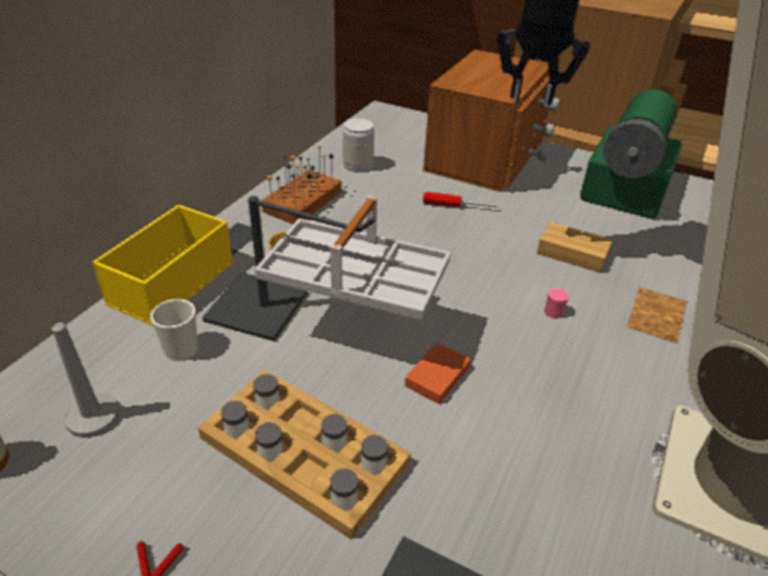

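View pics/top20.png

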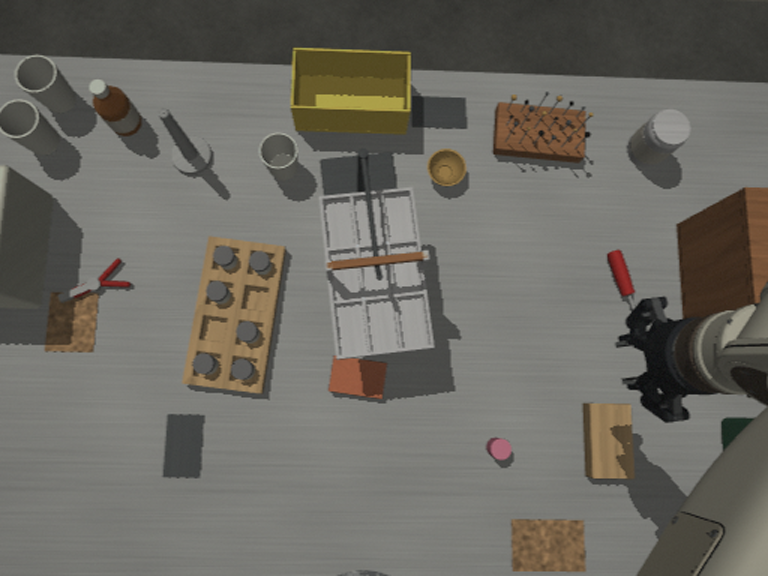

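Both views show the caddy hanging freely by its bar (top (328,263) to (427,256) px), six pots in the rack, and the cup and dish unmoved. I'll wait for it to settle and compare frames.

Emit:
{"op": "arm_command", "data": {
  "motion": [
    {"x": 0, "y": 0, "z": 0, "roll": 0, "fingers": 0.45},
    {"x": 0, "y": 0, "z": 0, "roll": 0, "fingers": 0.45},
    {"x": 0, "y": 0, "z": 0, "roll": 0, "fingers": 0.45},
    {"x": 0, "y": 0, "z": 0, "roll": 0, "fingers": 0.45},
    {"x": 0, "y": 0, "z": 0, "roll": 0, "fingers": 0.45},
    {"x": 0, "y": 0, "z": 0, "roll": 0, "fingers": 0.45},
    {"x": 0, "y": 0, "z": 0, "roll": 0, "fingers": 0.45},
    {"x": 0, "y": 0, "z": 0, "roll": 0, "fingers": 0.45},
    {"x": 0, "y": 0, "z": 0, "roll": 0, "fingers": 0.45},
    {"x": 0, "y": 0, "z": 0, "roll": 0, "fingers": 0.45},
    {"x": 0, "y": 0, "z": 0, "roll": 0, "fingers": 0.45},
    {"x": 0, "y": 0, "z": 0, "roll": 0, "fingers": 0.45}
  ]
}}

```text
clock: 56.22
eef_pos: [0.4336, -0.3039, 0.3038]
tool_rot: [0.465, 0.534, -0.454, 0.541]
ft_force: [-0.1, 0.4, -0.3]
grip_width: 0.0382
```

```bash
python3 - <<'E'
from h import *
a=load('side20')['frame'].astype(int);c=snap('side','side21');b=c['frame'].astype(int)
ta=load('top20')['frame'].astype(int);c2=snap('top','top21');tb=c2['frame'].astype(int)
def sh(p,q,r):
    p=cv2.cvtColor(p.astype(np.uint8),7)[r].astype(np.float32);q=cv2.cvtColor(q.astype(np.uint8),7)[r].astype(np.float32);return cv2.phaseCorrelate(p,q,cv2.createHanningWindow(p.shape[::-1],5)),np.abs(p-q).mean()
print(sh(a,b,np.s_[130:215,165:305]),sh(ta,tb,np.s_[120:245,205:295]))
s0=load('side0')['frame'];t0=load('top0')['frame']
print('cup',sh(t0,tb,np.s_[85:115,170:203]),'dish',sh(t0,tb,np.s_[98:126,282:314]))
cv2.imwrite('pics/s21c.png',cv2.resize(c['frame'][125:215,160:305,::-1],None,fx=5,fy=5,interpolation=cv2.INTER_CUBIC))
cv2.imwrite('pics/t21c.png',cv2.resize(c2['frame'][120:243,205:295,::-1],None,fx=5,fy=5,interpolation=cv2.INTER_CUBIC)[:600])
E
```

```text
(((-0.015175434654608466, -0.016239895049729114), 0.9071361937640626), np.float32(2.362521)) (((0.016756016882069957, 0.5125064633203209), 1.0017901616838243), np.float32(0.3422238))
cup (((0.07751161778290339, -0.01724758775967139), 1.0132885374404765), np.float32(1.289899)) dish (((0.07296633597306723, -0.052440262340056165), 0.9842349117000898), np.float32(1.2131697))
```

View pics/s21c.png

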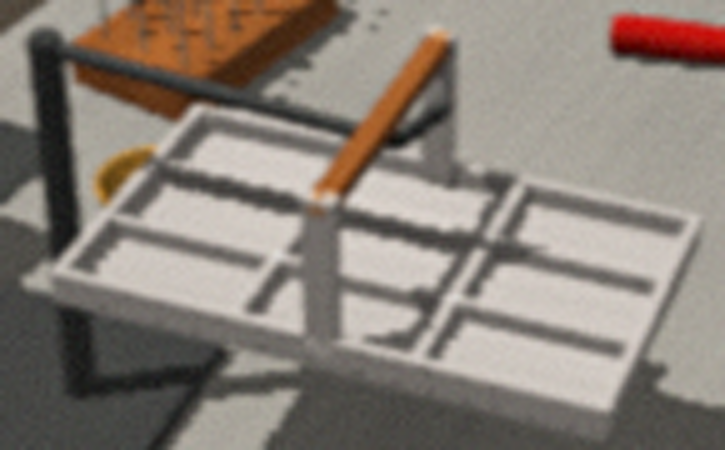

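View pics/t21c.png

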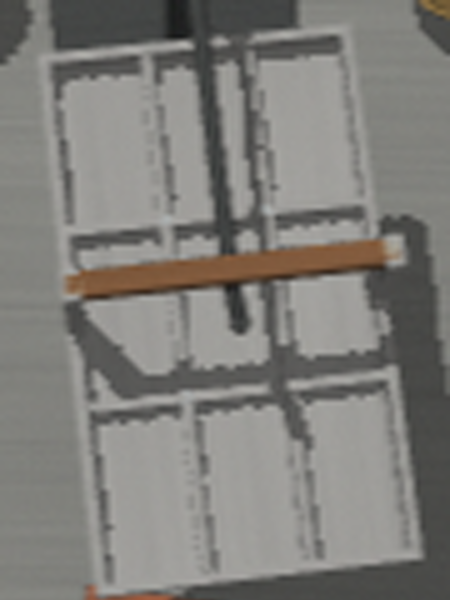

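```bash
python3 - <<'E'
from h import *
np.set_printoptions(precision=4,suppress=True)
c=load('top21');s=load('side21')
T=[(42,56),(350,28),(424,556),(103,592)];S=[(57,275),(200,106),(702,218),(608,408)]
P=[]
for p,q in zip(T,S):
    o2,d2=ray(c,*un(p,5,205,120));o1,d1=ray(s,*un(q,5,160,125))
    A=np.stack([d1,-d2],1);t=np.linalg.lstsq(A,o2-o1,rcond=None)[0];m=(o1+d1*t[0]+o2+d2*t[1])/2;P.append(m);print(m,np.linalg.norm(o1+d1*t[0]-o2-d2*t[1]))
P=np.array(P);fx=(P[0]+P[1]-P[2]-P[3])/2;fy=(P[0]+P[3]-P[1]-P[2])/2
print('pitch deg',np.degrees(np.arctan2(fx[2],np.hypot(*fx[:2]))),'roll',np.degrees(np.arctan2(fy[2],np.hypot(*fy[:2]))),'z mean',P[:,2].mean())
L=onz(c,*un((75,285),5,205,120),.214);R=onz(c,*un((395,250),5,205,120),.214);print('bar',L,R,(L+R)/2,'on bar rod at',onz(c,*un((230,250),5,205,120),.21))
E
```

```text
[0.6849 0.0824 0.1438] 0.0015579623208899507
[ 0.7035 -0.0591  0.1446] 0.00040104228707749426
[ 0.4591 -0.0941  0.1452] 0.0006606109654986303
[0.4403 0.0475 0.1471] 0.0004026342738784977
pitch deg -0.4395921363638778 roll 0.22048684249643433 z mean 0.14517806831767016
bar [0.5634 0.0611 0.214 ] [ 0.5819 -0.0727  0.214 ] [ 0.5727 -0.0058  0.214 ] on bar rod at [ 0.581  -0.0034  0.21  ]
```

Level within about 0.5°, still, and centred on the rod. Handing in.

```bash
python3 - <<'E'
from h import *
c=load('side21')['frame'];cv2.imwrite('pics/s21r.png',cv2.resize(c[240:360,125:285,::-1],None,fx=4,fy=4))
print(job_done())
E
```

```text
the job is handed in; nothing more can be done
None
```

View pics/s21r.png

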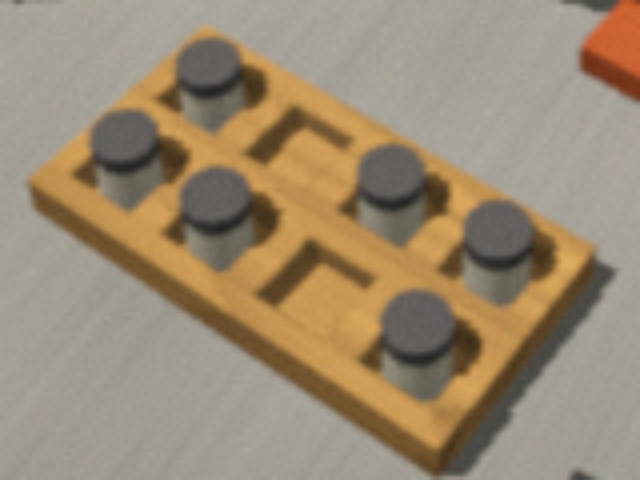

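I moved all four spares from the caddy into empty rack pockets. The two kept pots are still in their own pockets. I then hung the empty caddy by its bar on the hook, backed the arm away and handed the job in at about 56 s.

**Last checks, on pictures taken just before hand-in:**
- **Rack:** all six pots stand upright and down in their pockets.
- **Caddy level:** pitch was about -0.4° and roll about 0.2°, measured from the rim corners in both views.
- **Caddy centring:** the bar's centre is within about 2 mm of the rod.
- **Caddy stillness:** it looked still over 1.1 s. The side view shifted by less than 0.02 px. The top view gave a shift of 0.5 px, which I put down to the correlation window, because the pictures themselves hardly differed.
- **Bystanders:** the cup and dish are within 0.1 px of where they started, and I did not touch the pink pot.

The tool's tilt drifted by up to about 4.5° during fast moves. I brought it back to within 2° before each grasp. No unexpected contact forces showed in the readings.

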